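Press the profile bars and repack the case

TASK

Lay all the slotted aluminium bars on the bench in the lanes of the press jig, swing the toggle clamp over centre onto them all at once and leave it closed, hands off, for about three seconds, then swing it fully back open. The case should hold nothing but these bars: open its lid, move the steel part wrongly packed inside into the grey bin, pack the pressed bars flat on the case floor side by side and shut the lid. Leave the other things on the bench where they are.

Things in the scene. Friction and masses are not known exactly. Their poses are not given: they have to be found in the camera images.
- jig: Fixed press jig: aluminium base plate 12 mm thick, 180 mm wide in y, from x = -70 to +150 mm; a nest at x = 0 and a toggle clamp at its +x end, between two bearing plates (x = 83 to 133 mm, 38 mm wide over both, 72 mm high). Origin at the plate's underside, below the nest's centre; z up. Position and yaw vary; jig and case may change sides.
- nest (a point): Centre of the jig's nest floor, 12 mm above the jig's origin, same axes. Three lanes along x, 32 mm wide, centred at y = -56, 0 and +56 mm, between black ribs 6 mm high and 70 mm long (bars overhang their ends by 5 mm). Bars lie along x, one per lane, centred near x = 0; any lanes may be used.
- clamp (a joint): The jig's toggle clamp, hinged about the jig's y. 0 = arm level on bars in the nest (clamped); grows as the arm swings up and back to 1.6 rad = open, arm upright (the start); -0.15 = stop with no bar under it. A spring strut drives it away from dead centre, about 0.8 rad, to whichever side it is on, with up to 0.45 N m, damped: a swing takes about 1 s. Push it past centre and it goes on.
- clamp_pivot (a point): Point on the clamp's hinge line: 105 mm in x and 55 mm above the jig's origin. From it the arm, a 14 x 18 mm steel bar, runs 95 mm (towards the jig's -x when closed, up when open). The arm can be pushed over towards the nest from its pivot side, in the space above the lying handle.
- clamp_grip (a point): Middle of the handle's black rubber grip (round, 22 mm thick), 80 mm from the pivot; the handle ends 115 mm from it and is one rigid lever with the arm. Clamp closed: it stands up, leaning 0.2 rad away from the nest (jig +x). Clamp open: it lies pointing to the jig's +x, 0.23 rad below level. Moves with the clamp.
- clamp_pad (a point): Middle of the rubber face of the pressure bar carried across the arm's end, 90 mm from the pivot: 152 mm long in y, 22 mm wide, 14 mm thick. When closed it rests on top of the bars at jig x = 15 mm. Moves with the clamp.
- case: Fixed black case with aluminium edges, 150 mm (x) by 230 mm (y) by 50 mm high without its lid, walls 6 mm, inner floor 6 mm above the origin, no dividers. Three bars fit side by side along x, for instance at y = -60, 0 and +60 mm. Origin at the centre of its underside, z up.
- case_lid (a joint): The case's hinged lid, 8 mm thick: 0 = shut, grows as it opens upward and away, up to 1.75 rad. A stiff hinge (about 0.28 N m) leaves it where it is put. Starts shut or up to 0.2 rad ajar.
- case_lid_handle (a point): Middle of the lid's bar handle: round, 11 mm thick, 100 mm long along the case's y, its centre 35 mm above the lid's top face and 30 mm in from the lid's front edge (the edge at the case's -x). Moves with the lid.
- case_lid_hinge (a point): Point on the lid's hinge line, at the middle of the case's far (+x) top edge: 75 mm in x and 50 mm above the case's origin; the line runs along the case's y.
- bin: Fixed open grey plastic bin, 120 mm (x) by 150 mm (y), 45 mm high, walls and floor 4 mm. Origin at the centre of its underside.
- plate: Flat steel joining plate, 70 (x) x 40 (y) x 16 (z) mm with two holes, about 150 g: a part that may be lying wrongly in the case. Origin at the centre of its underside. None while absent or held.
- angle: Steel angle bracket, about 130 g, that may be lying wrongly in the case: foot 60 (x) x 40 (y) x 8 (z) mm and a web 60 mm long, 10 mm thick, rising to 35 mm, centred at y = -15 mm. Origin at the centre of the foot's underside. None while absent or held.
- screwdriver: Screwdriver, 170 mm, black handle. Not part of the job: leave where it is. Origin at the centre of its underside.
- wrench: Steel wrench, 180 mm. Not part of the job: leave where it is. Origin at the centre of its underside.
- tape: Roll of paper tape, 80 mm across, 24 mm high. Not part of the job: leave where it is. Origin at the centre of its underside.
- post: Short steel post standing on a round foot, 40 mm across, 81 mm high. Not part of the job: leave where it is. Origin at the centre of its underside.
- meter: Hand multimeter, 150 x 75 x 35 mm. Not part of the job: leave where it is. Origin at the centre of its underside.
- carton: Cardboard carton, 170 x 130 x 90 mm. Not part of the job: leave where it is. Origin at the centre of its underside.
- jar: Glass jar with a steel cap, 60 mm across, 85 mm high. Not part of the job: leave where it is. Origin at the centre of its underside.
- bar1: One of two or three identical loose bars of slotted aluminium profile, 80 mm long, 25 x 25 mm section, about 120 g, lying on the bench at the start. Origin at its centre; x runs along its length. Any of its four long faces may be up. None while absent or held.
- bar2: One of two or three identical loose bars of slotted aluminium profile, 80 mm long, 25 x 25 mm section, about 120 g, lying on the bench at the start. Origin at its centre; x runs along its length. Any of its four long faces may be up. None while absent or held.
- bar3: One of two or three identical loose bars of slotted aluminium profile, 80 mm long, 25 x 25 mm section, about 120 g, lying on the bench at the start. Origin at its centre; x runs along its length. Any of its four long faces may be up. None while absent or held.

How it is judged:
By the outcome, as a careful person would: the job done as asked, in the order asked, and still so for the second after the job is handed in, with the robot touching nothing.
Of bar1, bar2, bar3 only 2 to 3 are there at a start; the rules pass over those that are not, and their reading is None.
Of plate, angle only 1 to 1 are there at a start; the rules pass over those that are not, and their reading is None.
At some moment in a run one of bar1, bar2, bar3 may be knocked a few centimetres aside while the robot is not near it.
Once in a run the grip may slacken for a moment while it holds something.
It also fails if it takes over 210 s, if anything falls off the work surface, if the arm or the gripper's body presses on something with over 40 N, if the wrist force passes 120 N, or if a joint passes its speed limit or range.

ROBOT

A 7-joint arm with a two-finger parallel gripper is mounted at the origin on the work surface. World frame = base frame: x ahead of the robot, y to its left, z up, the work surface at z = 0. Lengths are in m, angles in rad, forces in N, time in s.
With the tool pointing down it reaches from about 0.425 to 0.875 m from the base axis. Payload 4.7 kg.
Tool frame: the origin (TCP) lies midway between the tips of the shut fingers; the grasp point (between the pads) lies 19 mm behind it; y points along the fingers, z is the direction in which the jaws open and shut, and the axes are right-handed (so a half turn about y gives the same grasp; the last joint's range is limited). The gripper opens to 87 mm and grips with 3 to 60 N. Pads are 19 mm wide; open, the fingers measure 117 mm over their backs; the gripper's body (75 mm by 190 mm) begins 51 mm behind the grasp point.
Start: joints at [-1.131, 0.321, -0.07, 1.45, 0.023, 1.371, -0.057], TCP at [0.269, 0.592, 0.223] pointing down, gripper open.
Joint ranges: [-2.86, 2.86], [-0.3, 2.09], [-1.38, 1.24], [0.06, 2.45], [-1.56, 4.7], [0.09, 2.05], [-2.69, 2.69]. Speed limits (rad/s): [2.57, 2.57, 3.14, 3.14, 3.14, 3.14, 3.14].

INTERFACE

Orientations are given as a rotation vector (axis times angle).
In Python, from bench import ctrl gives the robot as it stands.
- The arm moves only by the tool play_rows, never from a script. Its arguments are lists of equal length, an entry for each row: "translation": the shift along the tool's x, y, z in mm, a list of three; "turn": the turn, a rotation vector about the tool's x, y, z in rad, a list of three; "fingers": the opening, from -1 (shut) to 1 (fully open), so that 0 is half open. In form: {"translation": [[dx, dy, dz], ...], "turn": [[wx, wy, wz], ...], "fingers": [fingers, ...]}. A call has exactly 10 rows; each row shifts and turns the commanded pose from where the row before left it, along the tool's axes as they then stand; what a row does not reach is not made up. A row lasts 1/12 s, in which the tool goes at most 41.7 mm and 7.16 degrees, less where a joint would pass 70% of its speed; a pose out of reach is approached as far as the arm can. A call with a gripper value outside its range is refused whole. The fingers move at their own pace and stop on an object; "grip_force" is the grip in N (left out, the last holds). Time passes only in rows, so rows that do not move let the fingers close, or fill a call up. It gives the time, the measured TCP pose, the force and the opening at its end, in the units of the state.
- ctrl.get_state(): the state, without advancing time (a new reading comes with each control period).
- ctrl.get_image(name): name is "side" or "top"; returns the picture (420x560x3 uint8, blue, green, red); there is no depth.
- ctrl.camera_info(name): a dict with "camera_matrix" (3x3 intrinsics, pixels), "k1" (the pictures are not rectified: a ray, as slopes to the right and down, at radius r is drawn at 1 + k1 r^2 times it, then the intrinsics apply), "R" (3x3) and "t" (3): a world point X has camera coordinates R X + t. Camera axes: x right, y down, z forward; pixel columns grow to the right and rows downward; lengths in m; the calibration is good to about 2 mm. A picture is of the moment at which its call begins. camera_info takes no time and is no camera call.
- ctrl.close_job(): hands the job in, once; it reports no verdict.
The state is a dict: "time": time; "joint_positions": joint angles; "qd": joint speeds; "joint_torque": joint torques, N m; "position": TCP position; "tool_rot": TCP orientation; "ft_force": force on the tool from outside, world axes, zero at the start; "torque": the same for the moment, N m; "grip_width": opening from 0.0 (shut) to 1.0 (fully open).
Only numpy, scipy, OpenCV 4.12 (cv2) and the standard library are available. Lean on these libraries where they do the work, as an engineer would, in place of code of your own. Each camera call takes 0.05 s, during which the arm holds its last target.

## Working session

There is one attempt and no reset: what is moved stays moved. The work goes in short steps, Python scripts to look and compute and a tool call to move; the robot and the scene stay as the last step left them, time stands still between calls to the robot, and variables do not carry over. Pictures are saved under pics/ and viewed, and the job is handed in when it is done.

Besides the shell and the picture viewer there is one more tool, called after "Emit:" as name(argument=value, ...) on one line, values as JSON. play_rows: Moves the arm, as the interface text tells. Its arguments: {"type":"object","properties":{"translation":{"type":"array"},"turn":{"type":"array"},"fingers":{"type":"array"},"grip_force":{"type":"number"}},"required":["translation","turn","fingers"]}

```bash
ls; mkdir -p pics
python3 - <<'E'
from bench import ctrl
import cv2
print(ctrl.get_state())
for n in("side","top"):
    print(n,ctrl.camera_info(n))
    cv2.imwrite(f"pics/{n}0.png",ctrl.get_image(n))
E
```

```text
pics
{'time': 0.0, 'joint_positions': array([-1.13090458,  0.32181967, -0.07008196,  1.45168104,  0.022592  ,
        1.37078536, -0.05687512]), 'qd': array([ 0.00040542,  0.00069362, -0.00131141,  0.00081174,  0.00086717,
       -0.00047757,  0.00048856]), 'joint_torque': array([-2.75285765e-04, -4.91305304e+01, -4.03793771e-01, -3.12531495e+01,
       -6.37492631e-02,  4.39831743e-02,  1.67648582e-04]), 'position': array([0.26829315, 0.59143859, 0.22146062]), 'tool_rot': array([-1.546768  ,  0.33425221, -0.3337571 ]), 'ft_force': array([ 0.31793877, -0.07175946,  0.42063198]), 'torque': array([ 0.04296   ,  0.03613331, -0.04020368]), 'grip_width': 0.9979273489264096}
side {'camera_matrix': array([[451.28587306,   0.        , 278.41242863],
       [  0.        , 451.28587306, 208.97278229],
       [  0.        ,   0.        ,   1.        ]]), 'k1': -0.14726266745700176, 'R': array([[-0.8872044 , -0.46127464,  0.00969857],
       [-0.35973587,  0.67843915, -0.64055478],
       [ 0.28889179, -0.57179194, -0.76785123]]), 't': array([0.53993027, 0.18286057, 1.41461548])}
top {'camera_matrix': array([[386.64702578,   0.        , 281.45813945],
       [  0.        , 386.64702578, 209.68007478],
       [  0.        ,   0.        ,   1.        ]]), 'k1': 0.012096452760585356, 'R': array([[ 0.05198693, -0.99864666, -0.0014874 ],
       [-0.97465108, -0.05041312, -0.21797656],
       [ 0.21760658,  0.01278162, -0.97595287]]), 't': array([0.07923521, 0.56982468, 1.02749263])}
```

View pics/top0.png

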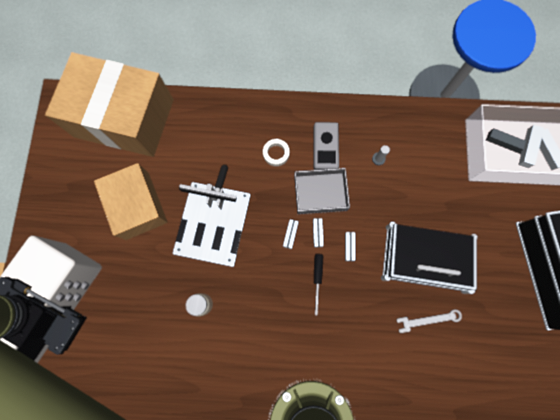

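View pics/side0.png

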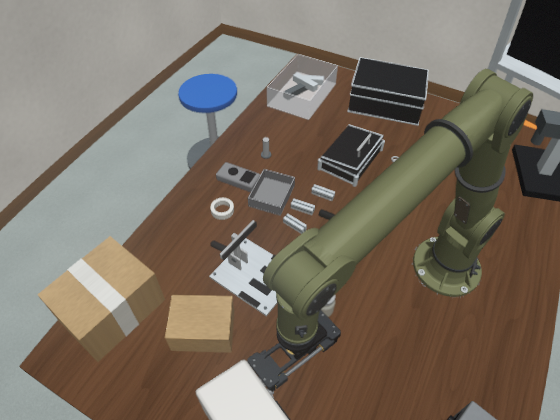

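```bash
cat > h.py <<'E'
import numpy as np,cv2
from scipy.spatial.transform import Rotation as Rn
from bench import ctrl
CI={n:ctrl.camera_info(n) for n in("side","top")}
def D(c): return np.array([c["k1"],0,0,0,0.])
def w(n,u,v,z):
    c=CI[n]; p=cv2.undistortPoints(np.array([[[u,v]]],float),c["camera_matrix"],D(c))[0,0]
    d=c["R"].T@np.array([p[0],p[1],1]); o=-c["R"].T@c["t"]
    return o+d*(z-o[2])/d[2]
def px(n,X):
    c=CI[n]; return cv2.projectPoints(np.array(X,float).reshape(-1,3),cv2.Rodrigues(c["R"])[0],c["t"],c["camera_matrix"],D(c))[0].reshape(-1,2)
def shot(n,name,box=None,k=1,marks=None):
    im=ctrl.get_image(n)
    if box is None: box=(0,0,560,420)
    x0,y0,x1,y1=box
    im=cv2.resize(im[y0:y1,x0:x1],None,fx=k,fy=k,interpolation=cv2.INTER_CUBIC)
    if marks is not None:
        for u,v in marks: cv2.circle(im,(int((u-x0+.5)*k),int((v-y0+.5)*k)),2,(0,0,255),-1)
    cv2.imwrite(f"pics/{name}.png",im)
def st():
    s=ctrl.get_state(); R=Rn.from_rotvec(s["tool_rot"])
    print("t",round(s["time"],2),"p",np.round(s["position"]*1000,1),"y",np.round(R.as_matrix()[:,1],3),"z",np.round(R.as_matrix()[:,2],3),"F",np.round(s["ft_force"],1),"g",round(s["grip_width"],3),"q",np.round(s["joint_positions"],2))
    return s,R
def go(target,yaw=None,Rt=None):
    """tool shift (mm) in tool axes, turn vec to reach; jaw axis z at angle yaw in xy, tool y down"""
    s=ctrl.get_state(); R=Rn.from_rotvec(s["tool_rot"])
    print("shift",np.round(R.inv().apply(np.array(target)-s["position"])*1000,1))
    if yaw is not None:
        y=np.array([0,0,-1.]);best=None
        for a in(yaw,yaw+np.pi):
            z=np.array([np.cos(a),np.sin(a),0]);Rt_=Rn.from_matrix(np.c_[np.cross(y,z),y,z])
            t=(R.inv()*Rt_).as_rotvec()
            if best is None or np.linalg.norm(t)<np.linalg.norm(best[0]): best=(t,Rt_)
        print("turn",np.round(best[0],3),"shift in new axes",np.round(best[1].inv().apply(np.array(target)-s["position"])*1000,1))
E
python3 - <<'E'
from h import *
shot("top","t1",(165,155,265,275),5); shot("top","t2",(270,165,370,275),5);shot("top","t3",(375,205,490,300),6)
st()
E
```

```text
t 0.25 p [268.4 591.7 222.1] y [-0.    -0.001 -1.   ] z [ 0.413  0.911 -0.001] F [-1.2  0.1  0.1] g 0.996 q [-1.13  0.32 -0.07  1.45  0.02  1.37 -0.06]
```

View pics/t1.png

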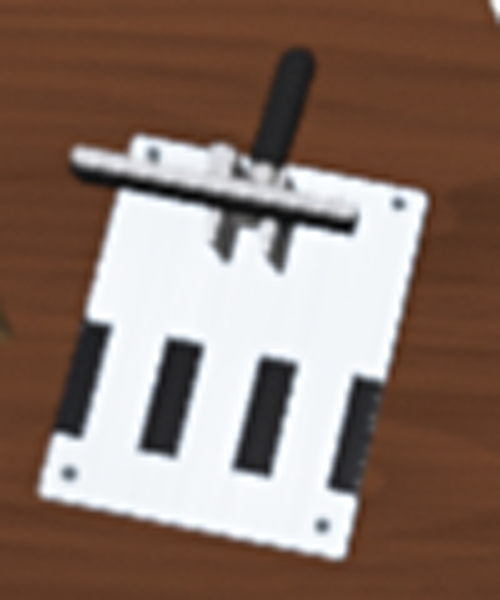

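View pics/t2.png

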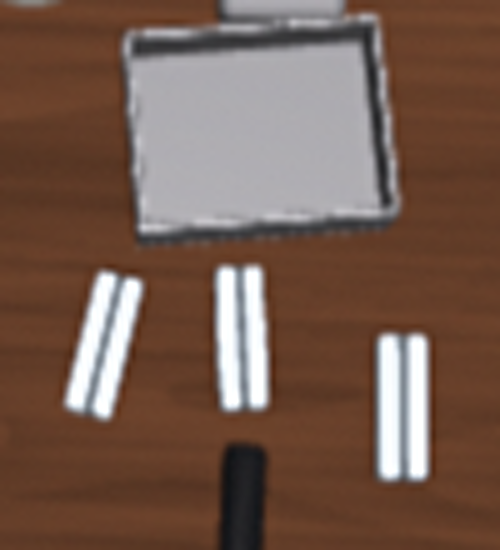

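View pics/t3.png

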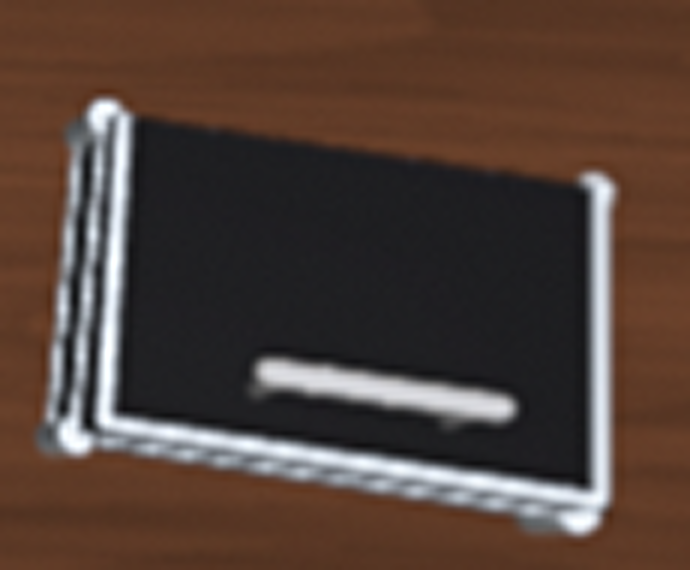

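```bash
cat >> h.py <<'E'
def cp(n,box0,k,pts,z): 
    return np.array([w(n,a/k-.5+box0[0],b/k-.5+box0[1],z) for a,b in pts])
def fitrect(P,size):
    # P corners in order matching local size corners
    return None
E
python3 - <<'E'
from h import *
# jig corners: local (150,+90),(150,-90),(-70,-90),(-70,+90)
P=cp("top",(165,155),5,[(133,135),(428,192),(345,560),(38,495)],.012)
L=np.array([(150,90),(150,-90),(-70,-90),(-70,90)])/1000.
def rig(L,P):
    Lc=L-L.mean(0);Pc=P[:,:2]-P[:,:2].mean(0)
    a=np.arctan2((Lc[:,0]*Pc[:,1]-Lc[:,1]*Pc[:,0]).sum(),(Lc*Pc).sum())
    R=np.array([[np.cos(a),-np.sin(a)],[np.sin(a),np.cos(a)]]);t=P[:,:2].mean(0)-R@L.mean(0)
    return a,t,np.round((P[:,:2]-(L@R.T+t))*1000,1)
print("jig",rig(L,P))
B=np.array([(40,12.5),(40,-12.5),(-40,-12.5),(-40,12.5)])/1000
for pts in([(100,272),(143,280),(108,418),(65,408)],[(216,266),(262,266),(270,410),(222,410)],[(377,334),(428,334),(428,481),(377,481)]):
    print("bar",rig(B,cp("top",(270,165),5,pts,.025)))
# bin rim z=.045
L=np.array([(60,75),(60,-75),(-60,-75),(-60,75)])/1000
print("bin",rig(L,cp("top",(270,165),5,[(124,32),(380,14),(400,215),(138,232)],.045)))
# case
L=np.array([(75,115),(75,-115),(-75,-115),(-75,115)])/1000
print("case",rig(L[:],cp("top",(375,205),6,[(92,105),(600,180),(590,525),(70,442)],.05)))
print("handle",[np.round(w("top",a/6-.5+375,b/6-.5+205,.09)*1000) for a,b in [(258,370),(512,408)]])
E
```

```text
jig (np.float64(-0.14778244263020734), array([0.48678302, 0.31715945]), array([[ 0.5,  0.7],
       [ 0.8, -0.6],
       [-1.4, -0.8],
       [ 0.1,  0.7]]))
bar (np.float64(-0.19647175023846575), array([0.50511753, 0.08001945]), array([[ 0.4, -0.1],
       [ 1.9, -0.7],
       [-0.9,  0.2],
       [-1.4,  0.5]]))
bar (np.float64(0.0768116107392463), array([0.5130679 , 0.00055209]), array([[ 2.3,  1.1],
       [ 1.7, -0.6],
       [-2.2, -1.5],
       [-1.7,  1. ]]))
bar (np.float64(0.016834592391796556), array([ 0.47764869, -0.09203292]), array([[ 1.6,  2. ],
       [ 2.8, -2.3],
       [-1.7, -1.8],
       [-2.7,  2. ]]))
bin (np.float64(0.11738560074909213), array([ 0.63661088, -0.0042028 ]), array([[-0.1,  0. ],
       [ 1.1, -0.7],
       [-0.4, -0. ],
       [-0.6,  0.7]]))
case (np.float64(-0.09482321488870085), array([ 0.45729903, -0.31107365]), array([[ 5.1,  4.3],
       [ 3.5, -2.7],
       [-5.7, -3.3],
       [-3. ,  1.7]]))
handle [array([ 424., -260.,   90.]), array([ 413., -371.,   90.])]
```

Run:
```python
from h import *
go((.505,.080,.200),1.374)
print(px("side",[[.505,.08,.025],[.513,.0006,.025],[.4777,-.092,.025],[.487,.317,.012]]))
```

```text
shift [ 426.8   22.4 -368.3]
turn [ 0.001 -0.229  0.   ] shift in new axes [ 332.1   22.1 -455.6]
[[295.07374858 220.87475127]
 [303.18654897 203.91895783]
 [323.51627464 189.82389224]
 [265.81399991 279.8107168 ]]
```

Emit:
play_rows(translation=[[0,0,0],[0,0,0],[23.7,0,-32.5],[23.7,0,-32.5],[23.7,0,-32.5],[23.7,0,-32.5],[23.7,0,-32.5],[23.7,0,-32.5],[23.7,0,-32.5],[23.7,0,-32.5]], turn=[[0,-0.1145,0],[0,-0.1145,0],[0,0,0],[0,0,0],[0,0,0],[0,0,0],[0,0,0],[0,0,0],[0,0,0],[0,0,0]], fingers=[0,0,0,0,0,0,0,0,0,0], grip_force=30)

```text
time: 1.08
position: [0.404, 0.298, 0.2227]
tool_rot: [-1.565, 0.154, -0.155]
ft_force: [0.6, -0.2, 0.0]
grip_width: 0.506
```

Emit:
play_rows(translation=[[23.7,15,-32.5],[23.7,15,-32.5],[23.7,15,-32.5],[23.7,15,-32.5],[23.7,15,-32.5],[23.7,15,-32.5],[0,10,0],[0,0,0],[0,0,0],[0,0,0]], turn=[[0,0,0],[0,0,0],[0,0,0],[0,0,0],[0,0,0],[0,0,0],[0,0,0],[0,0,0],[0,0,0],[0,0,0]], fingers=[0,0,0,0,0,0,0,0,0,0])

```text
time: 1.92
position: [0.5019, 0.089, 0.1258]
tool_rot: [-1.564, 0.152, -0.153]
ft_force: [-0.2, 0.1, -0.6]
grip_width: 0.502
```

Run:
```python
from h import *
st();go((.505,.080,.009),1.374)
shot("side","s1",(200,110,400,320),3.5);shot("top","t4",(165,155,365,305),4)
```

```text
t 1.92 p [501.9  89.  125.8] y [ 0.     0.001 -1.   ] z [0.193 0.981 0.001] F [-0.2  0.1 -0.6] g 0.502 q [-0.54  0.09  0.33  1.93 -0.03  1.12  1.18]
shift [  4.8 116.8  -8.4]
turn [-0.001  0.002  0.   ] shift in new axes [  4.8 116.8  -8.2]
```

View pics/t4.png

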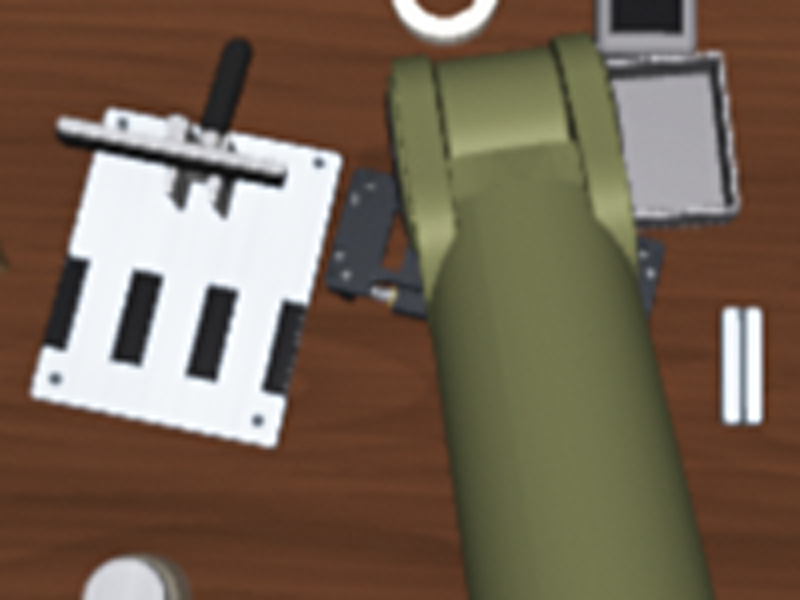

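View pics/s1.png

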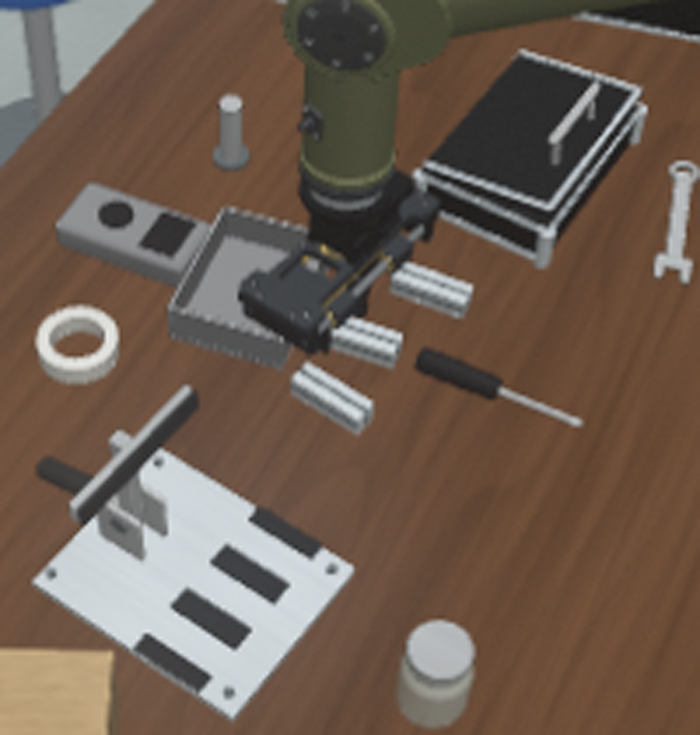

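Emit:
play_rows(translation=[[2.4,18,-4.1],[2.4,18,-4.1],[0,18,0],[0,18,0],[0,18,0],[0,18,0],[0,9,0],[0,0,0],[0,0,0],[0,0,0]], turn=[[0,0,0],[0,0,0],[0,0,0],[0,0,0],[0,0,0],[0,0,0],[0,0,0],[0,0,0],[0,0,0],[0,0,0]], fingers=[0,0,0,0,0,0,0,0,-1,-1])

```text
time: 2.85
position: [0.5061, 0.0789, 0.0094]
tool_rot: [-1.564, 0.152, -0.156]
ft_force: [-0.3, 0.2, 0.3]
grip_width: 0.418
```

Emit:
play_rows(translation=[[0,0,0],[0,0,0],[0,0,0],[0,0,0],[0,0,0],[0,0,0],[0,0,0],[0,0,0],[0,0,0],[0,0,0]], turn=[[0,0,0],[0,0,0],[0,0,0],[0,0,0],[0,0,0],[0,0,0],[0,0,0],[0,0,0],[0,0,0],[0,0,0]], fingers=[-1,-1,-1,-1,-1,-1,-1,-1,-1,-1])

```text
time: 3.68
position: [0.5061, 0.0788, 0.0094]
tool_rot: [-1.564, 0.153, -0.156]
ft_force: [-0.7, 0.4, 6.6]
grip_width: 0.284
```

Run:
```python
from h import *
st()
n=np.array([.4868,.3172]);a=-.1478;ex=np.array([np.cos(a),np.sin(a)]);ey=np.array([-ex[1],ex[0]])
for l in(-.056,0,.056): print(n+l*ey)
go((*(n+.056*ey),.120),a+np.pi/2)
```

```text
t 3.68 p [506.1  78.8   9.4] y [ 0.002  0.001 -1.   ] z [0.196 0.981 0.001] F [-0.7  0.4  6.6] g 0.284 q [-0.5   0.25  0.33  2.02 -0.1   0.88  1.26]
[0.4785533  0.26181054]
[0.4868 0.3172]
[0.4950467  0.37258946]
shift [ -68.1 -110.3  286.1]
turn [-0.001 -0.049  0.002] shift in new axes [ -54.2 -110.6  288.9]
```

Emit:
play_rows(translation=[[0,-37,0],[0,-37,0],[0,-37,0],[-6,0,32.1],[-6,0,32.1],[-6,0,32.1],[-6,0,32.1],[-6,0,32.1],[-6,0,32.1],[-6,0,32.1]], turn=[[0,-0.049,0],[0,0,0],[0,0,0],[0,0,0],[0,0,0],[0,0,0],[0,0,0],[0,0,0],[0,0,0],[0,0,0]], fingers=[-1,-1,-1,-1,-1,-1,-1,-1,-1,-1])

```text
time: 4.52
position: [0.496, 0.3078, 0.1187]
tool_rot: [-1.568, 0.117, -0.116]
ft_force: [0.4, -0.4, -1.2]
grip_width: 0.283
```

Emit:
play_rows(translation=[[-6,0,32.1],[-6,0,32.1],[0,0,0],[0,0,0],[0,0,0],[0,0,0],[0,0,0],[0,0,0],[0,0,0],[0,0,0]], turn=[[0,0,0],[0,0,0],[0,0,0],[0,0,0],[0,0,0],[0,0,0],[0,0,0],[0,0,0],[0,0,0],[0,0,0]], fingers=[-1,-1,-1,-1,-1,-1,-1,-1,-1,-1])

```text
time: 5.35
position: [0.4944, 0.3716, 0.1194]
tool_rot: [-1.567, 0.116, -0.117]
ft_force: [-0.4, 1.2, -1.5]
grip_width: 0.283
```

Run:
```python
from h import *
st()
go((.495,.3726,.0225),-.1478+np.pi/2)
shot("side","s2",(180,190,360,350),4);shot("top","t5",(150,150,370,310),3.6)
```

```text
t 5.35 p [494.4 371.6 119.4] y [ 0.  0. -1.] z [0.148 0.989 0.   ] F [-0.4  1.2 -1.5] g 0.283 q [-0.81  0.32  0.15  1.67 -0.05  1.16  0.77]
shift [ 0.4 96.9  1.1]
turn [-0.    -0.001  0.   ] shift in new axes [ 0.4 96.9  1.1]
```

View pics/s2.png

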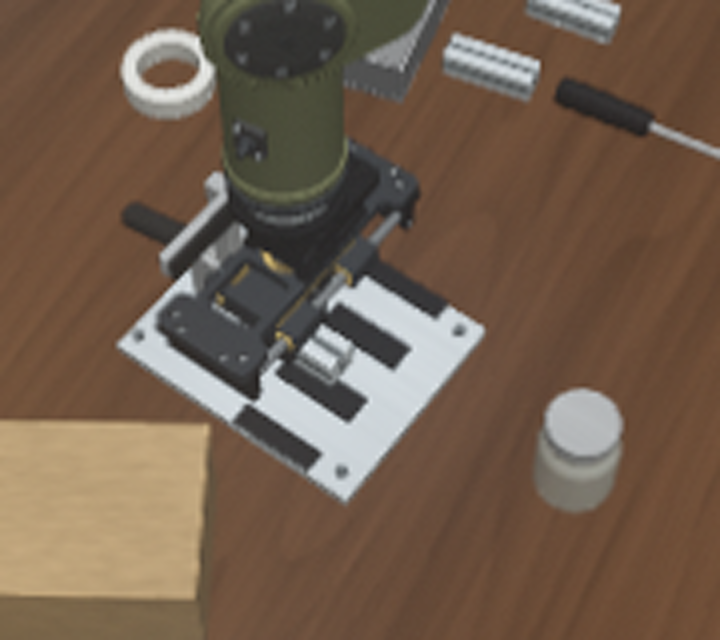

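View pics/t5.png

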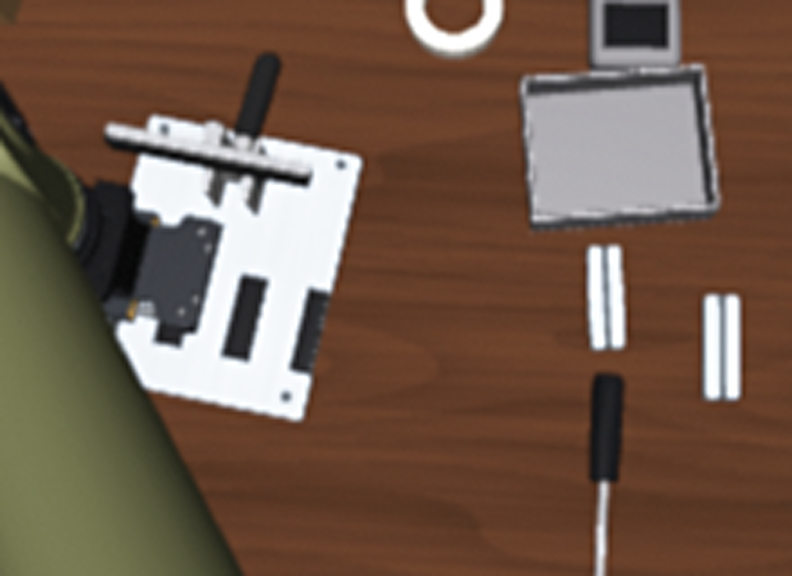

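Run:
```python
from h import *
b=(180,190)
for p in[(208,428),(200,595)]: print(w("side",p[0]/4-.5+b[0],p[1]/4-.5+b[1],.09))
n=np.array([.495,.3726]);a=-.1478;ex=np.array([np.cos(a),np.sin(a)]);ey=np.array([-ex[1],ex[0]])
for sx in(-1,1): print(n+ey*.095+ex*sx*.0375)
```

```text
[0.52225345 0.44928671 0.09      ]
[0.46321454 0.55802777 0.09      ]
[0.47189878 0.4720866 ]
[0.54608109 0.46104191]
```

Run:
```python
from h import *
shot("top","t6",(80,150,260,290),4.4); shot("side","s3",(150,280,260,370),6)
im=cv2.imread("pics/top0.png");cv2.imwrite("pics/t0c.png",cv2.resize(im[150:290,80:260],None,fx=4.4,fy=4.4,interpolation=cv2.INTER_CUBIC))
```

```text
(no output)
```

View pics/t0c.png

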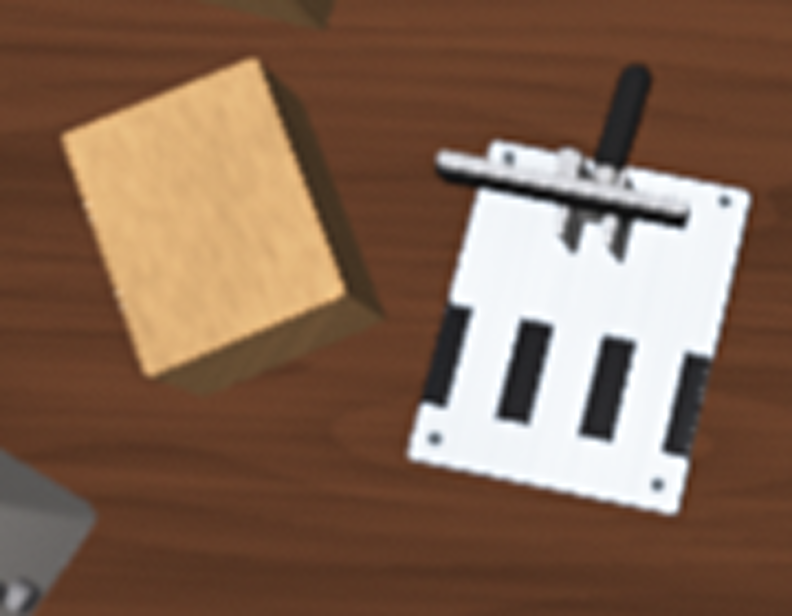

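View pics/s3.png

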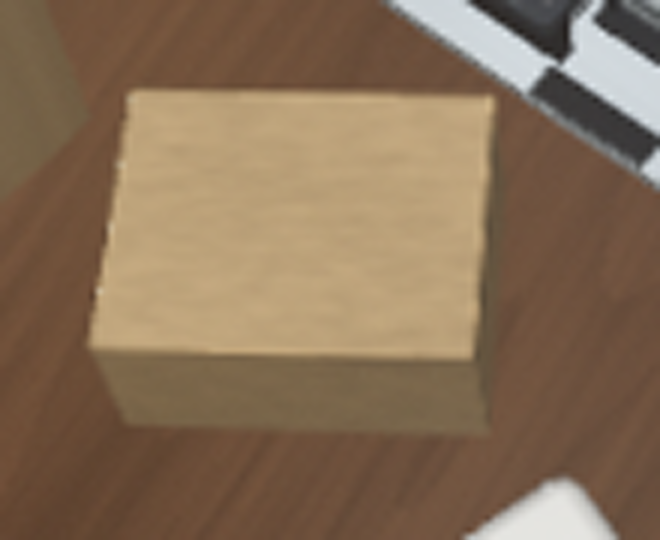

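Run:
```python
from h import *
b=(80,150)
for p,z in[((382,318),0),((345,292),.09),((258,58),.09),((148,378),.09)]: print(w("top",p[0]/4.4-.5+b[0],p[1]/4.4-.5+b[1],z))
for p in[(494,96),(472,360),(90,347)]: print(w("side",p[0]/6-.5+150,p[1]/6-.5+280,.09))
```

```text
[0.5246708  0.44843286 0.        ]
[0.52413458 0.44505465 0.09      ]
[0.67371233 0.51920023 0.09      ]
[0.46422549 0.5590844  0.09      ]
[0.52305638 0.44615587 0.09      ]
[0.4644729  0.56268411 0.09      ]
[0.61483489 0.63811439 0.09      ]
```

Emit:
play_rows(translation=[[0,0,0],[0,19,-1.1],[0,19,-1.1],[0,19,-1.1],[0,15,-0.9],[0,10,-0.6],[0,8,-0.5],[0,5.5,-0.3],[0,0,0],[0,0,0]], turn=[[0.07,0,0],[0,0,0],[0,0,0],[0,0,0],[0,0,0],[0,0,0],[0,0,0],[0,0,0],[0,0,0],[0,0,0]], fingers=[-1,-1,-1,-1,-1,-1,-1,-1,-1,-1])

```text
time: 6.38
position: [0.4947, 0.3735, 0.0241]
tool_rot: [-1.497, 0.11, -0.119]
ft_force: [0.5, 0.1, -1.1]
grip_width: 0.286
```

Run:
```python
from h import *
st()
shot("side","s4",(180,190,360,350),4)
```

```text
t 6.38 p [494.7 373.5  24.1] y [ 0.011  0.07  -0.998] z [0.147 0.987 0.071] F [ 0.5  0.1 -1.1] g 0.286 q [-0.77  0.39  0.13  1.79 -0.13  0.92  0.85]
```

View pics/s4.png

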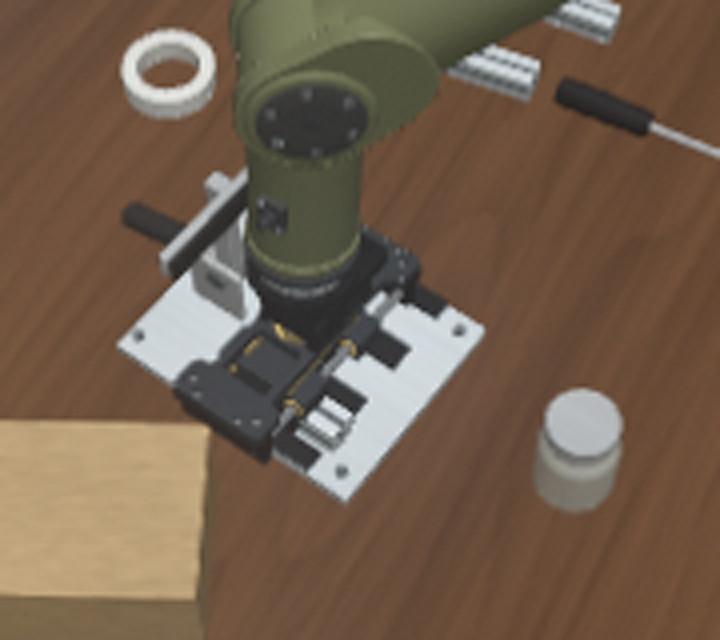

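Emit:
play_rows(translation=[[0,1.5,0],[0,0,0],[0,0,0],[0,0,0],[0,0,0],[0,-10,0.7],[0,-20,1.4],[0,-30,2],[0,-30,2],[0,0,0]], turn=[[0,0,0],[0,0,0],[0,0,0],[0,0,0],[0,0,0],[0,0,0],[0,0,0],[0,0,0],[0,0,0],[-0.07,0,0]], fingers=[-1,-1,-0.15,-0.15,-0.15,-0.15,-0.15,-0.15,-0.15,0])

```text
time: 7.27
position: [0.4991, 0.3716, 0.1206]
tool_rot: [-1.561, 0.114, -0.128]
ft_force: [1.8, 0.2, 0.8]
grip_width: 0.452
```

Run:
```python
from h import *
st()
go((.513,.0006,.120),.0768+np.pi/2)
```

```text
t 7.27 p [499.1 371.6 120.6] y [ 0.009  0.006 -1.   ] z [0.153 0.988 0.007] F [1.8 0.2 0.8] g 0.452 q [-0.81  0.32  0.15  1.67 -0.05  1.15  0.77]
shift [  70.5   -1.4 -364.5]
turn [-0.006 -0.23   0.009] shift in new axes [ -14.7    0.6 -371. ]
```

Emit:
play_rows(translation=[[0,0,0],[0,0,0],[-2,0,-41],[-2,0,-41],[-2,0,-41],[-2,0,-41],[-2,0,-41],[-2,0,-41],[-2,0,-41],[-1,0,-41]], turn=[[-0.006,-0.115,0.009],[0,-0.115,0],[0,0,0],[0,0,0],[0,0,0],[0,0,0],[0,0,0],[0,0,0],[0,0,0],[0,0,0]], fingers=[0,0,0,0,0,0,0,0,0,0])

```text
time: 8.1
position: [0.5063, 0.043, 0.1151]
tool_rot: [-1.574, -0.058, 0.071]
ft_force: [0.8, 0.1, 0.9]
grip_width: 0.502
```

Emit:
play_rows(translation=[[0,0,-30],[0,0,-13],[0,0,0],[0,0,0],[0,0,0],[0,0,0],[0,0,0],[0,0,0],[0,0,0],[0,0,0]], turn=[[0,0,0],[0,0,0],[0,0,0],[0,0,0],[0,0,0],[0,0,0],[0,0,0],[0,0,0],[0,0,0],[0,0,0]], fingers=[0,0,0,0,0,0,0,0,0,0])

```text
time: 8.93
position: [0.5099, 0.0025, 0.114]
tool_rot: [-1.575, -0.058, 0.073]
ft_force: [-1.2, -0.5, -0.5]
grip_width: 0.499
```

Run:
```python
from h import *
st()
go((.513,.0006,.009),.0768+np.pi/2)
shot("top","t7",(150,150,370,310),3.6);shot("side","s5",(180,140,400,350),3)
```

```text
t 8.93 p [509.9   2.5 114. ] y [-0.01  -0.005 -1.   ] z [-0.083  0.997 -0.004] F [-1.2 -0.5 -0.5] g 0.499 q [-0.39  0.11  0.35  1.93 -0.04  1.11  1.63]
shift [  4.  105.   -1.7]
turn [ 0.004  0.006 -0.01 ] shift in new axes [  3.  105.   -2.1]
```

View pics/t7.png

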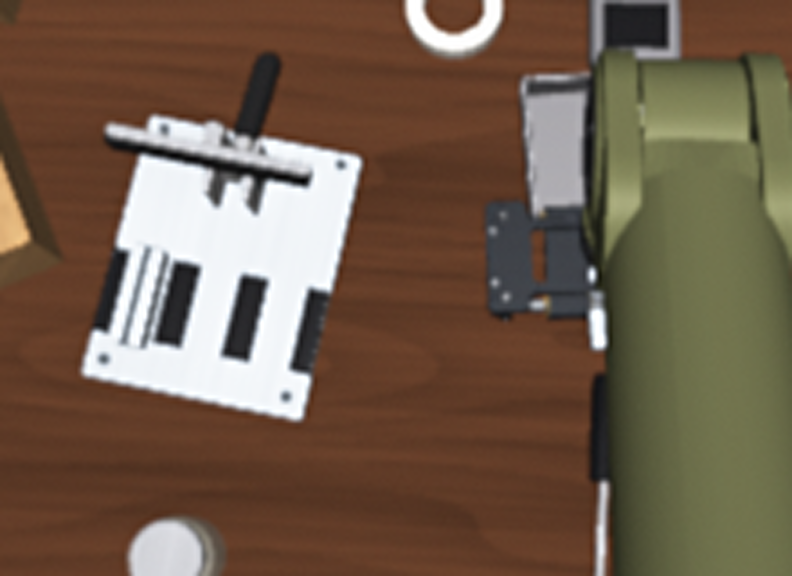

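View pics/s5.png

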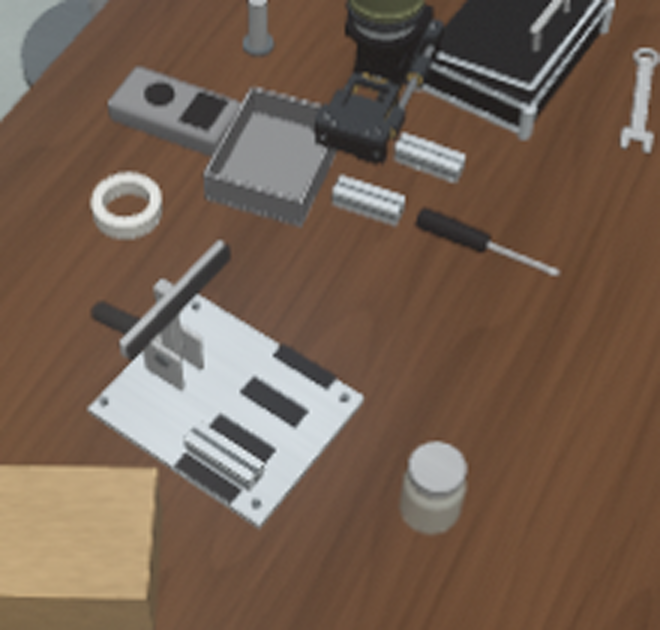

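Emit:
play_rows(translation=[[2,19,-1],[1.5,18,-1],[0,18,0],[0,18,0],[0,18,0],[0,14,0],[0,0,0],[0,0,0],[0,0,0],[0,0,0]], turn=[[0.004,0.006,-0.01],[0,0,0],[0,0,0],[0,0,0],[0,0,0],[0,0,0],[0,0,0],[0,0,0],[0,0,0],[0,0,0]], fingers=[0,0,0,0,0,0,0,-1,-1,-1])

```text
time: 9.87
position: [0.5145, 0.0003, 0.0102]
tool_rot: [-1.57, -0.062, 0.058]
ft_force: [-0.6, 0.3, -0.7]
grip_width: 0.352
```

Emit:
play_rows(translation=[[0,0,0],[0,0,0],[0,0,0],[0,0,0],[0,0,0],[0,0,0],[0,-37,0],[0,-37,0],[0,-37,0],[0,0,0]], turn=[[0,0,0],[0,0,0],[0,0,0],[0,0,0],[0,0,0],[0,0,0],[0,0,0],[0,0,0],[0,0,0],[0,0,0]], fingers=[-1,-1,-1,-1,-1,-1,-1,-1,-1,-1])

```text
time: 10.7
position: [0.5176, 0.0002, 0.1265]
tool_rot: [-1.569, -0.068, 0.051]
ft_force: [1.9, 0.2, -0.3]
grip_width: 0.283
```

Run:
```python
from h import *
st()
go((.4868,.3172,.120),-.1478+np.pi/2)
```

```text
t 10.7 p [5.176e+02 2.000e-01 1.265e+02] y [ 0.011  0.001 -1.   ] z [-0.076  0.997  0.   ] F [ 1.9  0.2 -0.3] g 0.283 q [-0.39  0.1   0.36  1.92 -0.04  1.12  1.63]
shift [ -6.7   6.5 318.4]
turn [-0.002  0.224  0.011] shift in new axes [-77.1   6.5 309. ]
```

Emit:
play_rows(translation=[[0,0,0],[0,0,0],[-9.6,0,38.6],[-9.6,0,38.6],[-9.6,0,38.6],[-9.6,0,38.6],[-9.6,0,38.6],[-9.6,0,38.6],[-9.6,0,38.6],[-9.6,0,38.6]], turn=[[-0.002,0.112,0.011],[0,0.112,0],[0,0,0],[0,0,0],[0,0,0],[0,0,0],[0,0,0],[0,0,0],[0,0,0],[0,0,0]], fingers=[-1,-1,-1,-1,-1,-1,-1,-1,-1,-1])

```text
time: 11.53
position: [0.4815, 0.3182, 0.118]
tool_rot: [-1.572, 0.126, -0.106]
ft_force: [1.2, -0.1, -1.8]
grip_width: 0.287
```

Emit:
play_rows(translation=[[0,10,0],[0,10,0],[0,0,0],[0,0,0],[0,0,0],[0,0,0],[0,0,0],[0,0,0],[0,0,0],[0,0,0]], turn=[[0,0,0],[0,0,0],[0,0,0],[0,0,0],[0,0,0],[0,0,0],[0,0,0],[0,0,0],[0,0,0],[0,0,0]], fingers=[-1,-1,-1,-1,-1,-1,-1,-1,-1,-1])

```text
time: 12.37
position: [0.4828, 0.3169, 0.0998]
tool_rot: [-1.571, 0.124, -0.108]
ft_force: [0.7, 0.1, -1.6]
grip_width: 0.284
```

Run:
```python
from h import *
st()
go((.4868,.3172,.0235),-.1478+np.pi/2)
shot("top","t8",(150,150,370,310),3.6);shot("side","s6",(180,190,360,350),4)
```

```text
t 12.37 p [482.8 316.9  99.8] y [-0.01  -0.002 -1.   ] z [ 0.147  0.989 -0.004] F [ 0.7  0.1 -1.6] g 0.284 q [-0.75  0.27  0.14  1.78 -0.05  1.11  0.83]
shift [ 4.7 76.3  1.1]
turn [ 0.004 -0.    -0.01 ] shift in new axes [ 3.9 76.3  0.9]
```

View pics/s6.png

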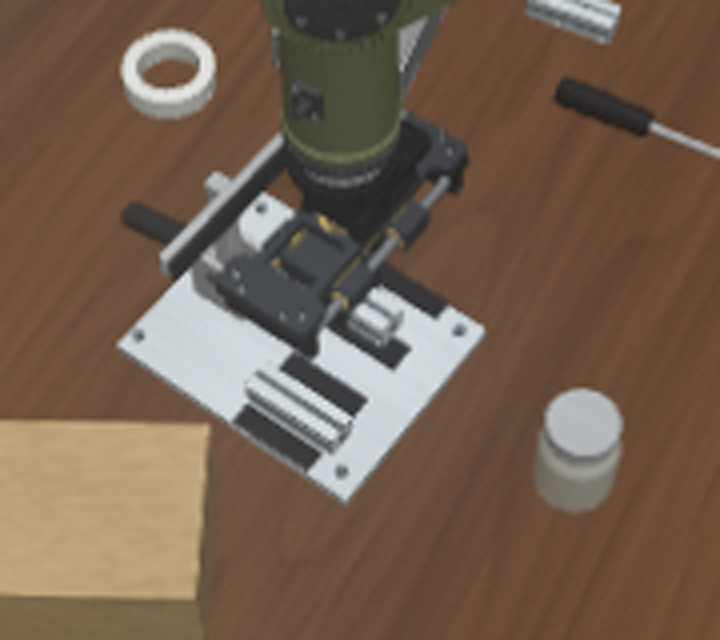

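Emit:
play_rows(translation=[[2.5,18,0.9],[2,18,0],[0,15,0],[0,12,0],[0,8,0],[0,5,0],[0,0,0],[0,0,0],[0,0,0],[0,0,0]], turn=[[0.004,0,-0.01],[0,0,0],[0,0,0],[0,0,0],[0,0,0],[0,0,0],[0,0,0],[0,0,0],[0,0,0],[0,0,0]], fingers=[-1,-1,-1,-1,-1,-1,-1,-1,-1,-1])

```text
time: 13.3
position: [0.4875, 0.3175, 0.0244]
tool_rot: [-1.567, 0.115, -0.117]
ft_force: [0.2, 1.9, -0.8]
grip_width: 0.284
```

Run:
```python
from h import *
st()
shot("side","s7",(180,190,360,350),4)
```

```text
t 13.3 p [487.5 317.5  24.4] y [ 0.001  0.001 -1.   ] z [0.147 0.989 0.001] F [ 0.2  1.9 -0.8] g 0.284 q [-0.74  0.35  0.14  1.84 -0.06  0.95  0.85]
```

View pics/s7.png

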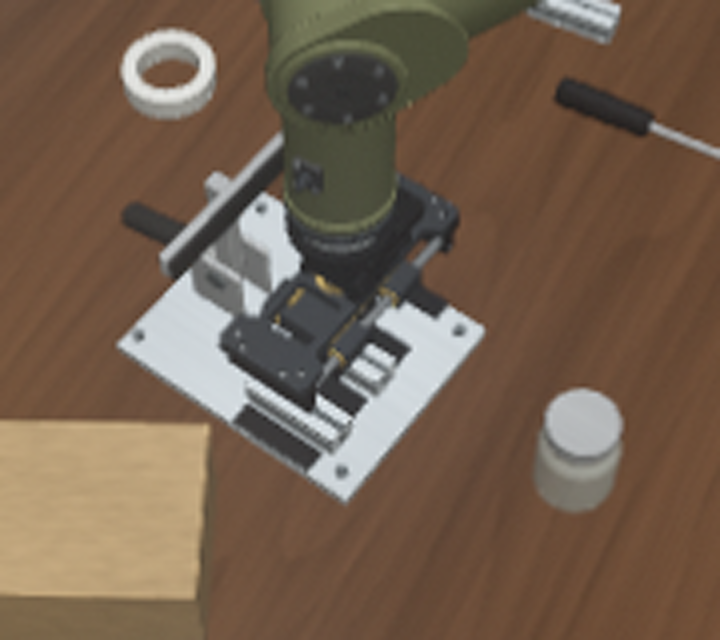

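Emit:
play_rows(translation=[[0,1.5,0],[0,0,0],[0,0,0],[0,0,0],[0,0,0],[0,-10,0],[0,-20,0],[0,-30,0],[0,-30,0],[0,-6,0]], turn=[[0,0,0],[0,0,0],[0,0,0],[0,0,0],[0,0,0],[0,0,0],[0,0,0],[0,0,0],[0,0,0],[0,0,0]], fingers=[-1,-1,-0.2,-0.2,-0.2,-0.2,-0.2,-0.2,-0.2,0])

```text
time: 14.18
position: [0.49, 0.319, 0.1245]
tool_rot: [-1.562, 0.111, -0.121]
ft_force: [0.8, -0.0, 0.4]
grip_width: 0.424
```

Run:
```python
from h import *
st()
go((.4777,-.092,.120),.0168+np.pi/2)
shot("side","s8",(180,110,400,350),2.5)
```

```text
t 14.18 p [490.  319.  124.5] y [ 0.007  0.006 -1.   ] z [0.147 0.989 0.007] F [ 0.8 -0.   0.4] g 0.424 q [-0.75  0.24  0.14  1.75 -0.04  1.14  0.83]
shift [  48.4    2.1 -408.4]
turn [-0.006 -0.165  0.007] shift in new axes [ -19.2    4.5 -410.8]
```

View pics/s8.png

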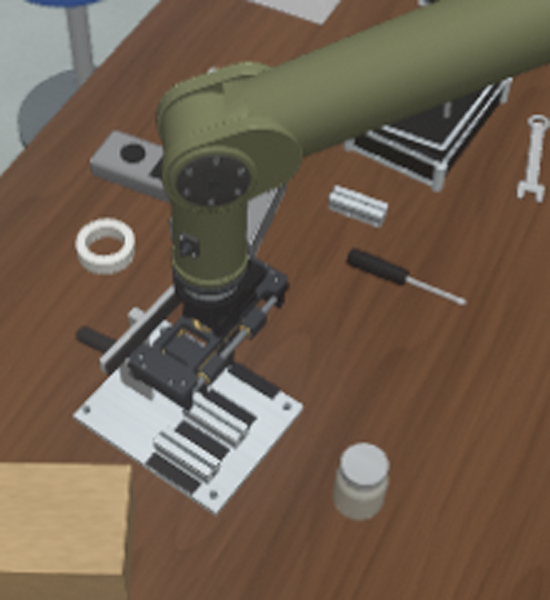

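Run:
```python
from h import *
b=(375,205)
for p,z in[((97,425),.085),((97,425),.075),((70,440),.05),((45,440),0),((105,105),.058),((75,130),.0),((612,500),.085),((590,525),.05),((600,180),.058)]: print(p,z,np.round(w("top",p[0]/6-.5+b[0],p[1]/6-.5+b[1],z),4))
shot("side","s9",(310,110,420,190),7)
```

```text
(97, 425) 0.085 [ 0.3966 -0.1906  0.085 ]
(97, 425) 0.075 [ 0.3972 -0.1934  0.075 ]
(70, 440) 0.05 [ 0.3915 -0.1878  0.05  ]
(45, 440) 0 [ 0.3938 -0.189   0.    ]
(105, 105) 0.058 [ 0.5467 -0.2032  0.058 ]
(75, 130) 0.0 [ 0.5452 -0.2046  0.    ]
(612, 500) 0.085 [ 0.3761 -0.4152  0.085 ]
(590, 525) 0.05 [ 0.3661 -0.4217  0.05  ]
(600, 180) 0.058 [ 0.5231 -0.4314  0.058 ]
```

View pics/s9.png

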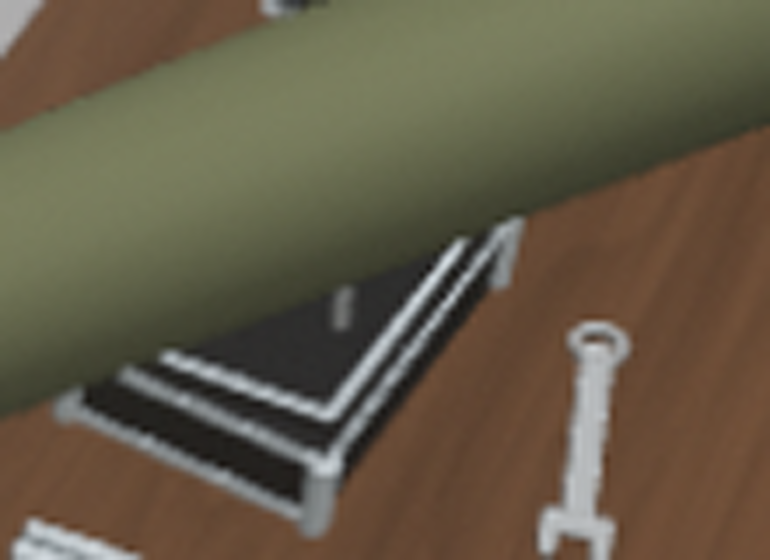

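Emit:
play_rows(translation=[[0,0,0],[0,0,0],[-2,0,-41],[-2,0,-41],[-2,0,-41],[-2,0,-41],[-2,0,-41],[-2,0,-41],[-2,0,-41],[-2,0,-41]], turn=[[-0.006,-0.0825,0.007],[0,-0.0825,0],[0,0,0],[0,0,0],[0,0,0],[0,0,0],[0,0,0],[0,0,0],[0,0,0],[0,0,0]], fingers=[0,0,0,0,0,0,0,0,0,0])

```text
time: 15.12
position: [0.4751, -0.013, 0.1187]
tool_rot: [-1.576, -0.006, 0.021]
ft_force: [1.3, 0.5, -0.0]
grip_width: 0.498
```

Emit:
play_rows(translation=[[-2,0,-41],[-1,0,-36],[0,0,0],[0,0,0],[0,0,0],[0,0,0],[0,0,0],[0,0,0],[0,0,0],[0,0,0]], turn=[[0,0,0],[0,0,0],[0,0,0],[0,0,0],[0,0,0],[0,0,0],[0,0,0],[0,0,0],[0,0,0],[0,0,0]], fingers=[0,0,0,0,0,0,0,0,0,0])

```text
time: 15.95
position: [0.4751, -0.0875, 0.1202]
tool_rot: [-1.576, -0.008, 0.021]
ft_force: [-0.3, 1.2, -0.1]
grip_width: 0.502
```

Run:
```python
from h import *
st()
go((.4777,-.092,.0105),.0168+np.pi/2)
shot("side","s10",(250,110,420,230),4.5)
```

```text
t 15.95 p [475.1 -87.5 120.2] y [-0.008 -0.005 -1.   ] z [-0.018  1.    -0.005] F [-0.3  1.2 -0.1] g 0.502 q [-0.31  0.04  0.45  1.99 -0.01  1.12  1.73]
shift [  3.4 109.7  -4. ]
turn [ 0.005  0.002 -0.008] shift in new axes [  2.5 109.7  -4.5]
```

View pics/s10.png

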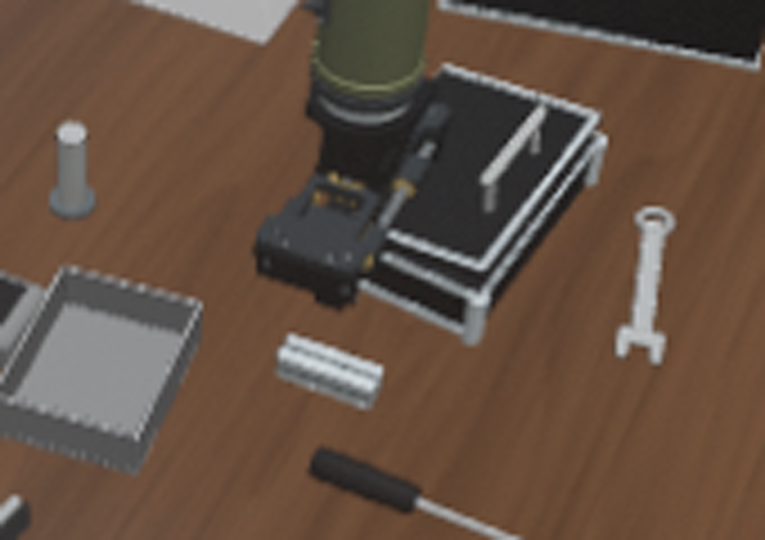

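Emit:
play_rows(translation=[[1.5,19,-1.5],[1,19,-1],[0,18,0],[0,18,0],[0,15,0],[0,10,0],[0,6,0],[0,4,0],[0,0,0],[0,0,0]], turn=[[0.005,0.002,-0.008],[0,0,0],[0,0,0],[0,0,0],[0,0,0],[0,0,0],[0,0,0],[0,0,0],[0,0,0],[0,0,0]], fingers=[0,0,0,0,0,0,0,0,-1,-1])

```text
time: 16.83
position: [0.4779, -0.0908, 0.0117]
tool_rot: [-1.571, -0.013, 0.011]
ft_force: [-0.0, 0.0, -0.5]
grip_width: 0.421
```

Emit:
play_rows(translation=[[0,0,0],[0,0,0],[0,0,0],[0,0,0],[0,0,0],[0,0,0],[0,0,0],[0,-37,0],[0,-37,0],[0,-37,0]], turn=[[0,0,0],[0,0,0],[0,0,0],[0,0,0],[0,0,0],[0,0,0],[0,0,0],[0,0,0],[0,0,0],[0,0,0]], fingers=[-1,-1,-1,-1,-1,-1,-1,-1,-1,-1])

```text
time: 17.67
position: [0.4761, -0.0906, 0.1226]
tool_rot: [-1.571, -0.01, 0.014]
ft_force: [1.3, 0.1, -1.0]
grip_width: 0.284
```

Run:
```python
from h import *
st()
go((.4786,.2618,.120),-.1478+np.pi/2)
```

```text
t 17.67 p [476.1 -90.6 122.6] y [-0.003 -0.    -1.   ] z [-0.015  1.    -0.   ] F [ 1.3  0.1 -1. ] g 0.284 q [-0.31  0.04  0.46  1.99 -0.02  1.12  1.74]
shift [  7.8   2.5 352.3]
turn [ 0.001  0.163 -0.003] shift in new axes [-49.4   2.6 348.9]
```

Emit:
play_rows(translation=[[0,0,0],[0,0,0],[-5.5,0,38.8],[-5.5,0,38.8],[-5.5,0,38.8],[-5.5,0,38.8],[-5.5,0,38.8],[-5.5,0,38.8],[-5.5,0,38.8],[-5.5,0,38.8]], turn=[[0,0.0815,-0.003],[0,0.0815,0],[0,0,0],[0,0,0],[0,0,0],[0,0,0],[0,0,0],[0,0,0],[0,0,0],[0,0,0]], fingers=[-1,-1,-1,-1,-1,-1,-1,-1,-1,-1])

```text
time: 18.5
position: [0.4786, 0.2246, 0.1217]
tool_rot: [-1.568, 0.114, -0.118]
ft_force: [0.7, 0.1, -0.7]
grip_width: 0.285
```

Emit:
play_rows(translation=[[-5.5,10,38.8],[0,10,0],[0,0,0],[0,0,0],[0,0,0],[0,0,0],[0,0,0],[0,0,0],[0,0,0],[0,0,0]], turn=[[0,0,0],[0,0,0],[0,0,0],[0,0,0],[0,0,0],[0,0,0],[0,0,0],[0,0,0],[0,0,0],[0,0,0]], fingers=[-1,-1,-1,-1,-1,-1,-1,-1,-1,-1])

```text
time: 19.33
position: [0.4801, 0.2618, 0.1025]
tool_rot: [-1.567, 0.114, -0.119]
ft_force: [0.3, -0.4, -0.6]
grip_width: 0.291
```

Run:
```python
from h import *
st()
go((.4786,.2618,.0255),-.1478+np.pi/2)
shot("side","s11",(180,190,360,350),4)
```

```text
t 19.33 p [480.1 261.8 102.5] y [ 0.003  0.    -1.   ] z [0.148 0.989 0.001] F [ 0.3 -0.4 -0.6] g 0.291 q [-0.68  0.19  0.15  1.86 -0.03  1.09  0.9 ]
shift [-1.8 77.  -0.2]
turn [-0.001 -0.001  0.003] shift in new axes [-1.5 77.  -0.2]
```

View pics/s11.png

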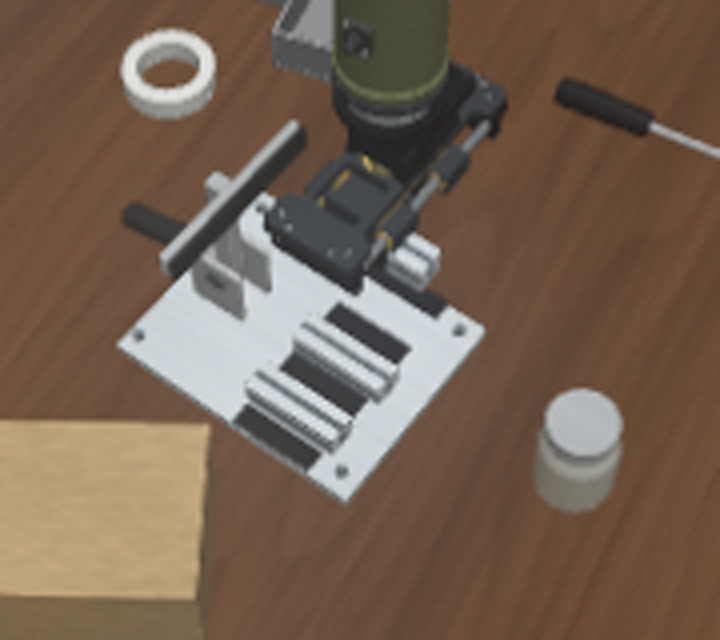

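Emit:
play_rows(translation=[[-1.5,18,0],[0,15,0],[0,12,0],[0,9,0],[0,6,0],[0,3,0],[0,2,0],[0,0,0],[0,0,0],[0,0,0]], turn=[[0,0,0],[0,0,0],[0,0,0],[0,0,0],[0,0,0],[0,0,0],[0,0,0],[0,0,0],[0,0,0],[0,0,0]], fingers=[-1,-1,-1,-1,-1,-1,-1,-1,-1,-1])

```text
time: 20.22
position: [0.4791, 0.2625, 0.0378]
tool_rot: [-1.567, 0.113, -0.119]
ft_force: [0.2, 0.3, -1.4]
grip_width: 0.287
```

Run:
```python
from h import *
st()
shot("side","s12",(230,200,330,300),6)
```

```text
t 20.22 p [479.1 262.5  37.8] y [ 0.004  0.    -1.   ] z [0.147 0.989 0.001] F [ 0.2  0.3 -1.4] g 0.287 q [-0.68  0.27  0.14  1.92 -0.04  0.96  0.91]
```

View pics/s12.png

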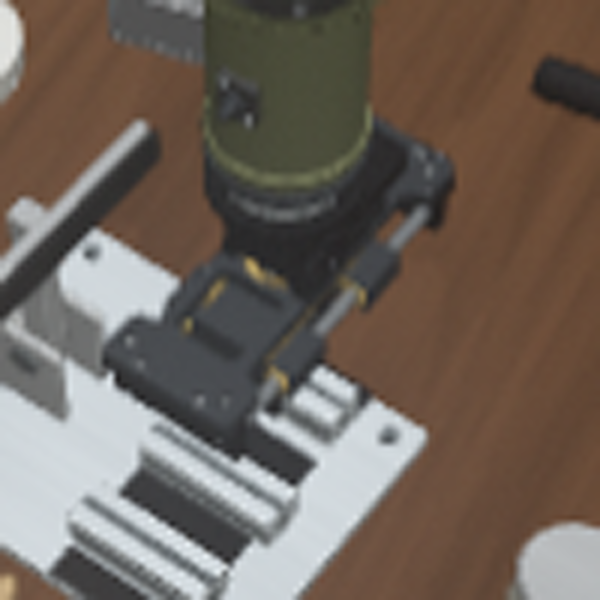

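Looks aligned; lower gently to the floor.

Emit:
play_rows(translation=[[0,3,0],[0,3,0],[0,2,0],[0,2,0],[0,2,0],[0,1,0],[0,0,0],[0,0,0],[0,0,0],[0,0,0]], turn=[[0,0,0],[0,0,0],[0,0,0],[0,0,0],[0,0,0],[0,0,0],[0,0,0],[0,0,0],[0,0,0],[0,0,0]], fingers=[-1,-1,-1,-1,-1,-1,-1,-1,-1,-1])

```text
time: 21.1
position: [0.4787, 0.2622, 0.0241]
tool_rot: [-1.568, 0.114, -0.118]
ft_force: [0.0, -0.9, -0.8]
grip_width: 0.283
```

Emit:
play_rows(translation=[[0,0.5,0],[0,0,0],[0,0,0],[0,0,0],[0,0,0],[0,-10,0],[0,-20,0],[0,-30,0],[0,-30,0],[0,-15,0]], turn=[[0,0,0],[0,0,0],[0,0,0],[0,0,0],[0,0,0],[0,0,0],[0,0,0],[0,0,0],[0,0,0],[0,0,0]], fingers=[-1,-1,-0.2,-0.2,-0.2,-0.2,-0.2,-0.2,-1,-1])

```text
time: 21.93
position: [0.4801, 0.2632, 0.1332]
tool_rot: [-1.564, 0.11, -0.122]
ft_force: [0.8, 0.7, -0.3]
grip_width: 0.32
```

Run:
```python
from h import *
st()
n=np.array([.4868,.3172]);a=-.1478;ex=np.array([np.cos(a),np.sin(a)]);
print(n+ex*.135, n+ex*.06)
go((*(n+ex*.138),.25),a+np.pi/2)
shot("side","s13",(180,190,360,350),4)
```

```text
t 21.93 p [480.1 263.2 133.2] y [ 0.008  0.003 -1.   ] z [0.147 0.989 0.004] F [ 0.8  0.7 -0.3] g 0.32 q [-0.69  0.16  0.15  1.83 -0.02  1.14  0.89]
[0.62032816 0.29731957] [0.54614585 0.30836425]
shift [ 137.5 -115.6   54.9]
turn [-0.004 -0.     0.007] shift in new axes [ 136.7 -116.8   54.4]
```

View pics/s13.png

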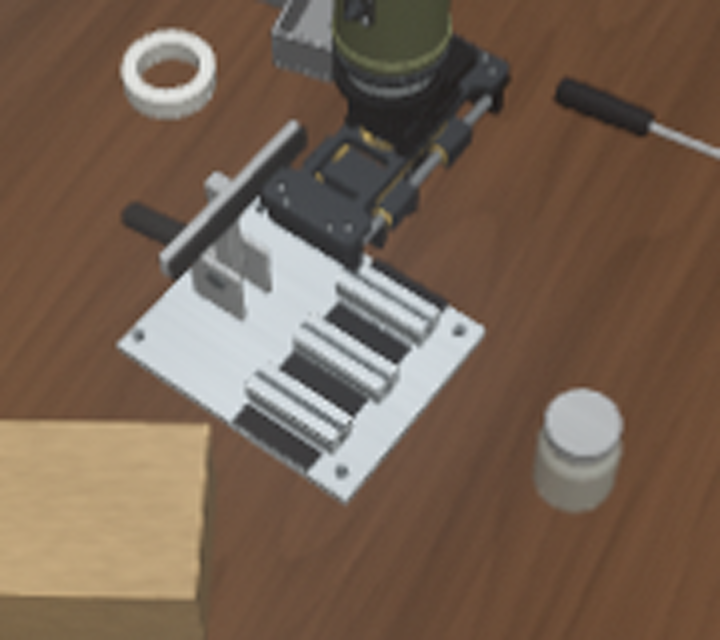

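Emit:
play_rows(translation=[[0,-39,0],[0,-39,0],[0,-39,0],[0,0,20],[20,0,27],[24,0,7],[24,0,0],[24,0,0],[24,0,0],[23,0,0]], turn=[[-0.004,0,0.007],[0,0,0],[0,0,0],[0,0,0],[0,0,0],[0,0,0],[0,0,0],[0,0,0],[0,0,0],[0,0,0]], fingers=[-1,-1,-1,-1,-1,-1,-1,-1,-1,-1])

```text
time: 22.82
position: [0.625, 0.2951, 0.2449]
tool_rot: [-1.571, 0.119, -0.113]
ft_force: [0.3, 0.3, 0.2]
grip_width: 0.005
```

```bash
cat >> h.py <<'E'
JN=np.array([.4868,.3172]);JA=-.1478
JX=np.array([np.cos(JA),np.sin(JA)]);JY=np.array([-JX[1],JX[0]])
def J(x,y): return JN+JX*x/1000+JY*y/1000
def inJ():
    p=ctrl.get_state()["position"]; d=p[:2]-JN; print("jig",np.round([d@JX*1000,d@JY*1000,p[2]*1000],1))
E
python3 - <<'E'
from h import *
st();inJ()
shot("side","s14",(180,170,360,320),4)
go((*J(140,0),.11),JA+np.pi/2)
E
```

```text
t 22.82 p [625.  295.1 244.9] y [-0.005 -0.003 -1.   ] z [ 0.147  0.989 -0.004] F [0.3 0.3 0.2] g 0.005 q [-0.61  0.41  0.19  1.3  -0.07  1.45  0.99]
jig [140.   -1.5 244.9]
shift [ -4.4 133.8   4.3]
turn [ 0.006 -0.004 -0.001] shift in new axes [ -4.5 133.8   3.6]
```

View pics/s14.png

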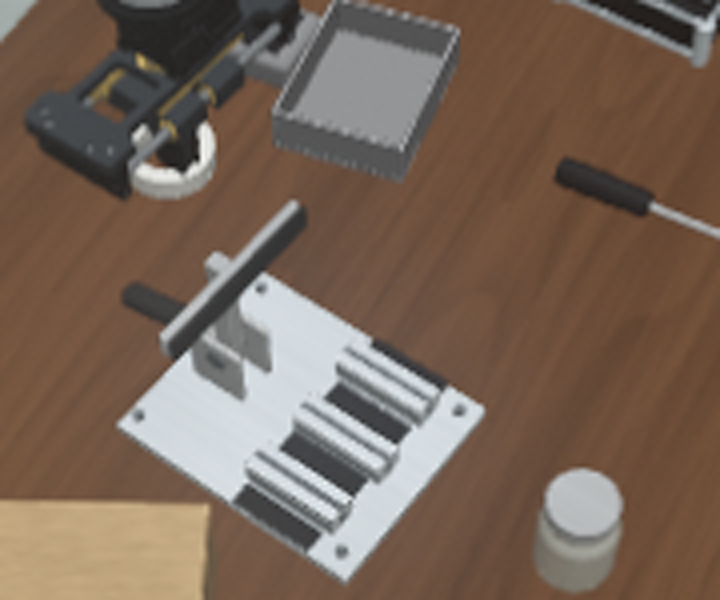

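Emit:
play_rows(translation=[[0,20,1.5],[0,20,2],[0,20,0],[0,20,0],[0,20,0],[0,15,0],[0,12,0],[0,7,0],[0,0,0],[0,0,0]], turn=[[0.006,-0.004,0],[0,0,0],[0,0,0],[0,0,0],[0,0,0],[0,0,0],[0,0,0],[0,0,0],[0,0,0],[0,0,0]], fingers=[-1,-1,-1,-1,-1,-1,-1,-1,-1,-1])

```text
time: 23.7
position: [0.6242, 0.2992, 0.1113]
tool_rot: [-1.565, 0.116, -0.11]
ft_force: [-0.2, -0.5, -0.2]
grip_width: 0.002
```

Run:
```python
from h import *
st();inJ()
shot("side","s15",(180,170,360,320),4)
```

```text
t 23.7 p [624.2 299.2 111.3] y [-0.003  0.003 -1.   ] z [0.143 0.99  0.002] F [-0.2 -0.5 -0.2] g 0.002 q [-0.61  0.48  0.17  1.47 -0.09  1.2   1.  ]
jig [138.5   2.5 111.3]
```

View pics/s15.png

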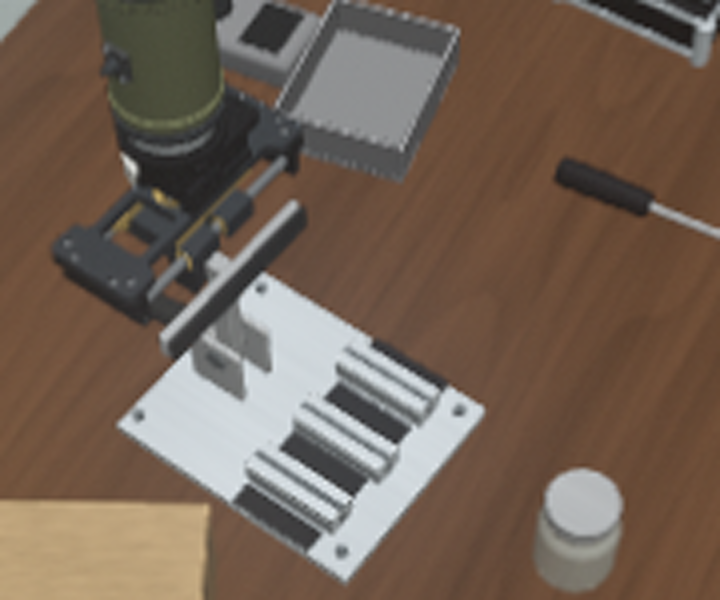

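Emit:
play_rows(translation=[[-6,0,0],[-8,0,0],[-9,0,0],[-10,0,0],[-10,0,0],[-10,0,0],[-10,0,0],[-10,0,0],[-5,0,0],[0,0,0]], turn=[[0,0,0],[0,0,0],[0,0,0],[0,0,0],[0,0,0],[0,0,0],[0,0,0],[0,0,0],[0,0,0],[0,0,0]], fingers=[-1,-1,-1,-1,-1,-1,-1,-1,-1,-1])

```text
time: 24.58
position: [0.5445, 0.3115, 0.1115]
tool_rot: [-1.565, 0.116, -0.107]
ft_force: [0.9, 0.5, 0.0]
grip_width: 0.004
```

Run:
```python
from h import *
st();inJ()
shot("side","s16",(180,170,360,320),4)
```

```text
t 24.58 p [544.5 311.5 111.5] y [-0.005  0.004 -1.   ] z [0.141 0.99  0.003] F [0.9 0.5 0. ] g 0.004 q [-0.68  0.35  0.15  1.65 -0.06  1.15  0.92]
jig [ 57.9   2.9 111.5]
```

View pics/s16.png

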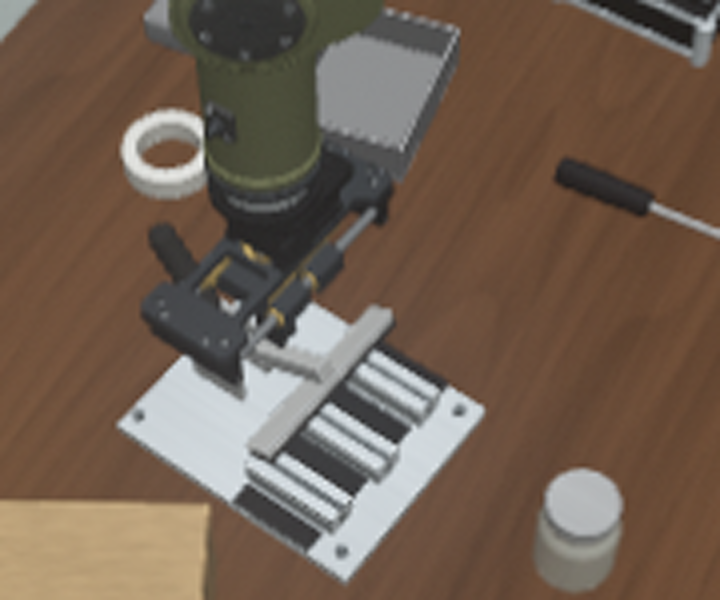

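Emit:
play_rows(translation=[[0,-25,0],[0,-35,0],[0,-35,0],[0,-35,0],[0,0,0],[0,0,0],[0,0,0],[0,0,0],[0,0,0],[0,0,0]], turn=[[0,0,0],[0,0,0],[0,0,0],[0,0,0],[0,0,0],[0,0,0],[0,0,0],[0,0,0],[0,0,0],[0,0,0]], fingers=[-1,-1,-1,-1,-1,-1,-1,-1,-1,-1])

```text
time: 25.47
position: [0.5467, 0.3096, 0.2397]
tool_rot: [-1.567, 0.117, -0.108]
ft_force: [-0.2, 0.8, 0.4]
grip_width: 0.004
```

Run:
```python
from h import *
st();inJ()
shot("side","s17",(180,170,360,320),4)
shot("top","t17",(150,150,370,310),3.6)
```

```text
t 25.47 p [546.7 309.6 239.7] y [-0.006  0.001 -1.   ] z [0.143 0.99  0.001] F [-0.2  0.8  0.4] g 0.004 q [-0.69  0.27  0.16  1.49 -0.05  1.39  0.91]
jig [ 60.4   1.3 239.7]
```

View pics/s17.png

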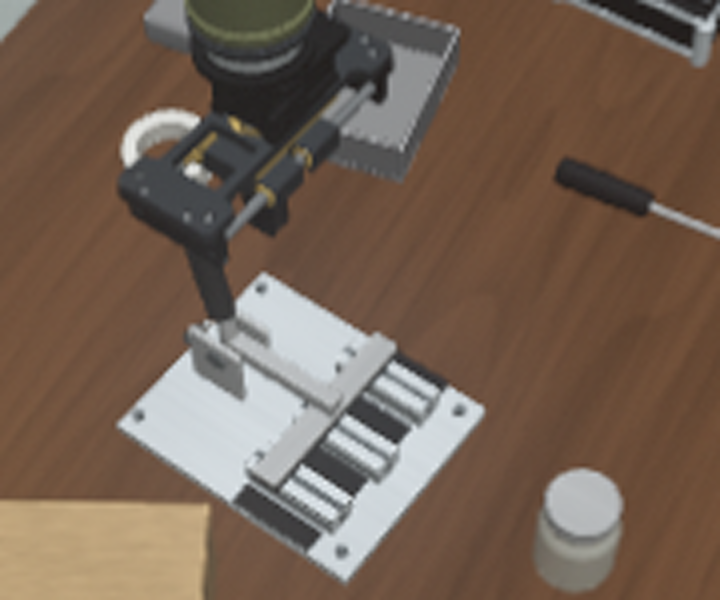

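View pics/t17.png

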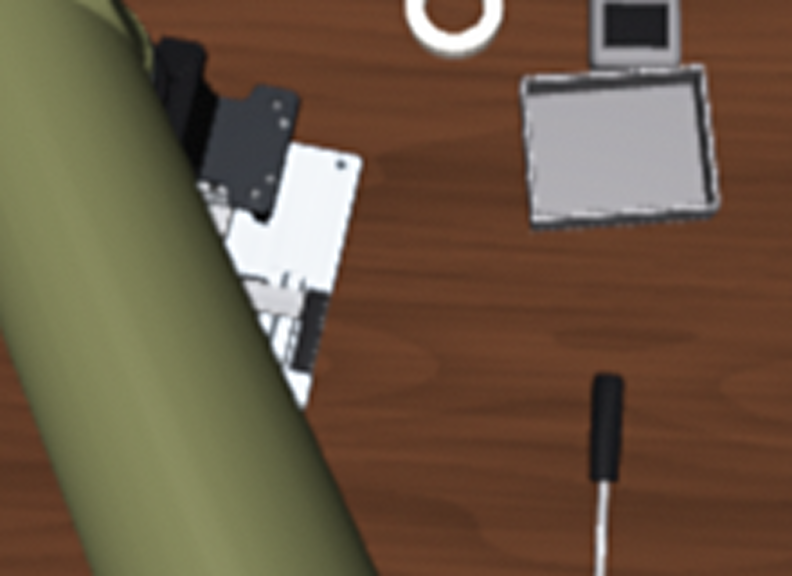

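Emit:
play_rows(translation=[[0,0,0],[0,0,0],[0,0,0],[0,0,0],[0,0,0],[0,0,0],[0,0,0],[0,0,0],[0,0,0],[0,0,0]], turn=[[0,0,0],[0,0,0],[0,0,0],[0,0,0],[0,0,0],[0,0,0],[0,0,0],[0,0,0],[0,0,0],[0,0,0]], fingers=[-1,-1,-1,-1,-1,-1,-1,-1,-1,-1])

```text
time: 26.4
position: [0.5473, 0.31, 0.2412]
tool_rot: [-1.565, 0.116, -0.11]
ft_force: [-0.2, -1.3, -0.2]
grip_width: 0.004
```

Emit:
play_rows(translation=[[0,0,0],[0,0,0],[0,0,0],[0,0,0],[0,0,0],[0,0,0],[0,0,0],[0,0,0],[0,0,0],[0,0,0]], turn=[[0,0,0],[0,0,0],[0,0,0],[0,0,0],[0,0,0],[0,0,0],[0,0,0],[0,0,0],[0,0,0],[0,0,0]], fingers=[-1,-1,-1,-1,-1,-1,-1,-1,-1,-1])

```text
time: 27.23
position: [0.5473, 0.3099, 0.2412]
tool_rot: [-1.565, 0.116, -0.11]
ft_force: [-0.4, -0.0, 0.3]
grip_width: 0.005
```

Emit:
play_rows(translation=[[0,0,0],[0,0,0],[0,0,0],[0,0,0],[0,0,0],[0,0,0],[0,0,0],[0,0,0],[0,0,0],[0,0,0]], turn=[[0,0,0],[0,0,0],[0,0,0],[0,0,0],[0,0,0],[0,0,0],[0,0,0],[0,0,0],[0,0,0],[0,0,0]], fingers=[-1,-1,-1,-1,-1,-1,-1,-1,-1,-1])

```text
time: 28.07
position: [0.5473, 0.3099, 0.2412]
tool_rot: [-1.565, 0.116, -0.11]
ft_force: [0.5, -0.4, 0.2]
grip_width: 0.004
```

Emit:
play_rows(translation=[[2,30,0],[2,30,0],[2,25,0],[2,20,0],[2,15,0],[0,8,0],[0,0,0],[0,0,0],[0,0,0],[0,0,0]], turn=[[0,0,0],[0,0,0],[0,0,0],[0,0,0],[0,0,0],[0,0,0],[0,0,0],[0,0,0],[0,0,0],[0,0,0]], fingers=[-1,-1,-1,-1,-1,-1,-1,-1,-1,-1])

```text
time: 28.9
position: [0.5575, 0.3094, 0.1148]
tool_rot: [-1.564, 0.114, -0.111]
ft_force: [0.3, 0.1, 0.1]
grip_width: 0.005
```

Run:
```python
from h import *
st();inJ()
shot("side","s18",(180,170,360,320),4)
```

```text
t 28.9 p [557.5 309.4 114.8] y [-0.001  0.004 -1.   ] z [0.143 0.99  0.004] F [0.3 0.1 0.1] g 0.005 q [-0.67  0.36  0.16  1.62 -0.07  1.16  0.93]
jig [ 71.1   2.7 114.8]
```

View pics/s18.png

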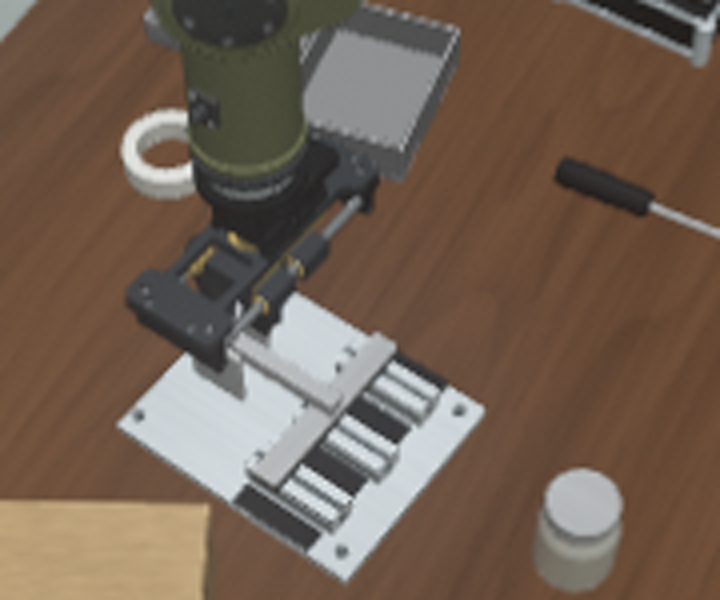

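Emit:
play_rows(translation=[[8,0,0],[10,0,0],[10,0,0],[11,1,0],[11,3,0],[11,4,0],[11,5,0],[11,5,0],[11,4,0],[10,0,0]], turn=[[0,0,0],[0,0,0],[0,0,0],[0,0,0],[0,0,0],[0,0,0],[0,0,0],[0,0,0],[0,0,0],[0,0,0]], fingers=[-1,-1,-1,-1,-1,-1,-1,-1,-1,-1])

```text
time: 29.78
position: [0.6611, 0.2929, 0.0894]
tool_rot: [-1.567, 0.116, -0.11]
ft_force: [0.2, -0.6, -0.2]
grip_width: 0.0
```

Run:
```python
from h import *
st();inJ()
shot("side","s19",(180,170,360,320),4)
```

```text
t 29.78 p [661.1 292.9  89.4] y [-0.004  0.001 -1.   ] z [0.144 0.99  0.001] F [ 0.2 -0.6 -0.2] g 0.0 q [-0.57  0.56  0.18  1.4  -0.1   1.2   1.04]
jig [176.    1.6  89.4]
```

View pics/s19.png

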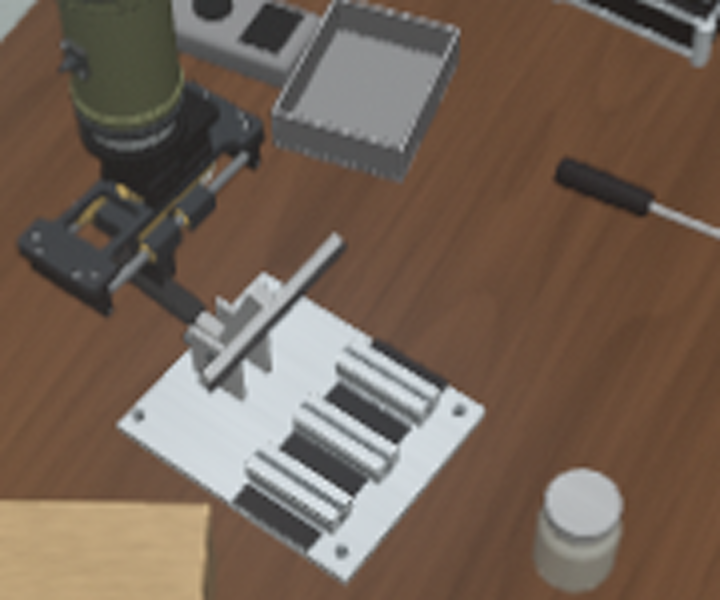

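Emit:
play_rows(translation=[[0,-25,0],[0,-35,0],[0,-40,0],[0,-40,0],[0,-20,0],[0,0,-40],[0,0,-40],[0,0,-40],[0,0,-40],[0,0,-40]], turn=[[0,0,0],[0,0,0],[0,0,0],[0,0,0],[0,0,0],[0,0,0],[0,0,0],[0,0,0],[0,0,0],[0,0,0]], fingers=[-1,-1,-1,-1,-1,-1,-1,-1,-1,-1])

```text
time: 30.67
position: [0.6319, 0.093, 0.2509]
tool_rot: [-1.565, 0.115, -0.112]
ft_force: [0.8, -0.1, 0.8]
grip_width: 0.003
```

```bash
cat >> h.py <<'E'
def tri(pt,ps):
    P=[];q=[]
    for n,p in(("top",pt),("side",ps)):
        c=CI[n];P.append(np.c_[c["R"],c["t"]]);q.append(cv2.undistortPoints(np.array([[p]],float),c["camera_matrix"],D(c)).reshape(2,1))
    X=cv2.triangulatePoints(P[0],P[1],q[0],q[1]);return (X[:3]/X[3]).ravel()
E
python3 - <<'E'
from h import *
st()
t=lambda a,b:(a/6-.5+375,b/6-.5+205)
s=lambda a,b:(a/4.5-.5+250,b/4.5-.5+110)
for a,b in(((258,370),(488,180)),((512,408),(543,106)),((97,425),(485,268)),((612,500),(603,118)),((72,440),(478,300))):
    X=tri(t(*a),s(*b));print(np.round(X*1000,1),np.round(px("top",X)-t(*a),1))
shot("side","s20",(180,110,420,320),3.3)
shot("top","t20",(150,150,370,310),3.6)
E
```

```text
t 30.67 p [631.9  93.  250.9] y [-0.002  0.002 -1.   ] z [0.144 0.99  0.002] F [ 0.8 -0.1  0.8] g 0.003 q [-0.39  0.29  0.26  1.45 -0.08  1.42  1.3 ]
[ 422.1 -253.3  110.9] [[0. 0.]]
[ 413.  -362.7  109. ] [[-0.1 -0.5]]
[ 396.8 -192.6   78.1] [[0.  0.1]]
[ 375.8 -425.2   64.7] [[0.1 0.5]]
[ 394.  -189.5   45.4] [[-0.2 -0.8]]
```

View pics/s20.png

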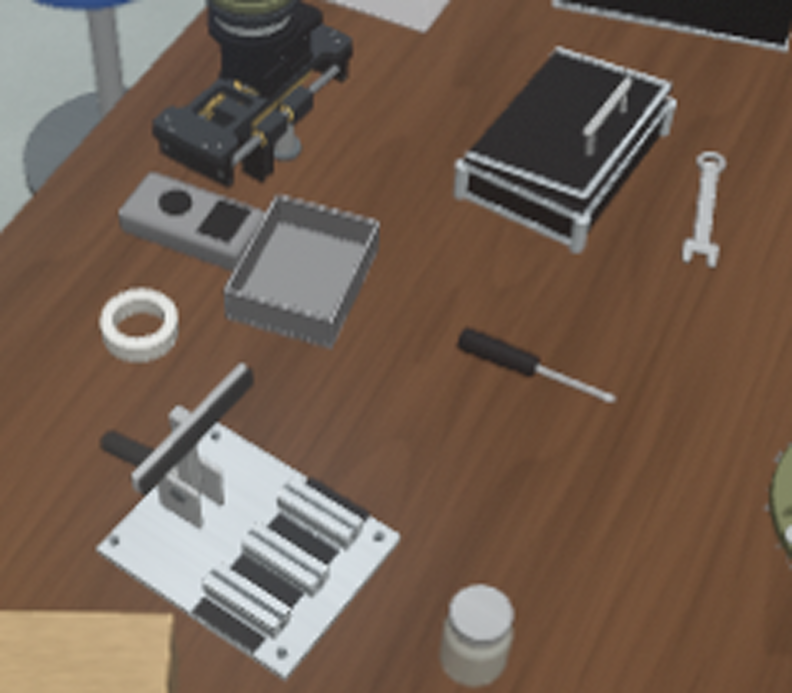

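View pics/t20.png

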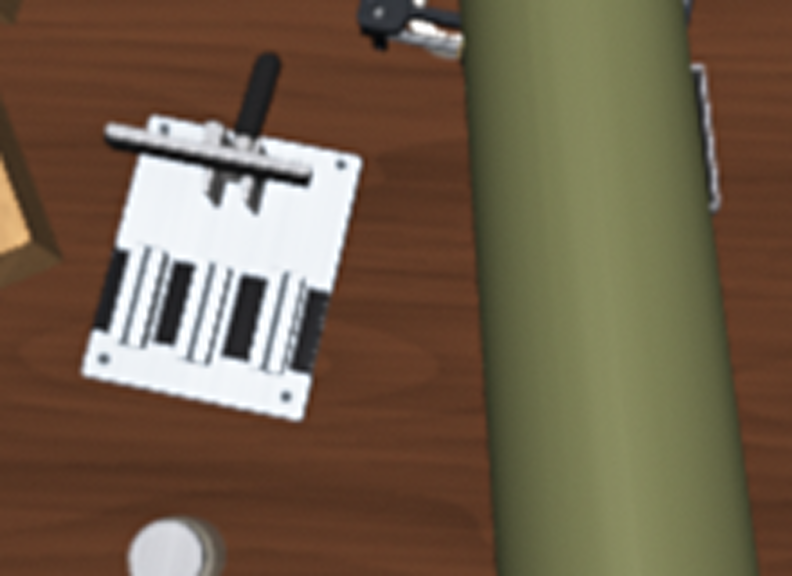

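```bash
cat >> h.py <<'E'
CN=np.array([.457,-.311]);CA=-.097
CX=np.array([np.cos(CA),np.sin(CA)]);CY=np.array([-CX[1],CX[0]])
def C(x,y): return CN+CX*x/1000+CY*y/1000
def inC():
    p=ctrl.get_state()["position"]; d=p[:2]-CN; print("case",np.round([d@CX*1000,d@CY*1000,p[2]*1000],1))
E
python3 - <<'E'
from h import *
go((*C(-38,0),.20),CA)
E
```

```text
shift [-149.1   53.1 -419.7]
turn [0.003 1.51  0.002] shift in new axes [ 410.    51.8 -174.4]
```

Emit:
play_rows(translation=[[0,0,0],[0,0,0],[0,0,0],[0,0,0],[0,0,0],[0,0,0],[0,0,0],[0,0,0],[0,0,0],[0,0,0]], turn=[[0,0.12,0],[0,0.12,0],[0,0.12,0],[0,0.12,0],[0,0.12,0],[0,0.12,0],[0,0.12,0],[0,0.12,0],[0,0.12,0],[0,0.12,0]], fingers=[-0.2,-0.2,-0.2,-0.2,-0.2,-0.2,-0.2,-0.2,-0.2,-0.2], grip_force=20)

```text
time: 31.6
position: [0.6324, 0.0952, 0.2508]
tool_rot: [-1.305, 1.048, -1.043]
ft_force: [-0.4, -0.8, -0.6]
grip_width: 0.398
```

Emit:
play_rows(translation=[[0,0,0],[0,0,0],[0,0,0],[35,0,-15],[35,0,-15],[35,0,-15],[35,0,-15],[35,0,-15],[35,0,-15],[35,0,-15]], turn=[[0,0.1,0],[0,0.1,0],[0,0.11,0],[0,0,0],[0,0,0],[0,0,0],[0,0,0],[0,0,0],[0,0,0],[0,0,0]], fingers=[-0.2,-0.2,-0.2,-0.2,-0.2,-0.2,-0.2,-0.2,-0.2,-0.2])

```text
time: 32.43
position: [0.5061, -0.1421, 0.2508]
tool_rot: [-1.168, 1.273, -1.268]
ft_force: [1.0, -0.8, -0.6]
grip_width: 0.408
```

Emit:
play_rows(translation=[[35,10,-15],[35,10,-15],[35,10,-15],[35,10,-15],[20,10,-7],[5,0,-3],[0,0,0],[0,0,0],[0,0,0],[0,0,0]], turn=[[0,0,0],[0,0,0],[0,0,0],[0,0,0],[0,0,0],[0,0,0],[0,0,0],[0,0,0],[0,0,0],[0,0,0]], fingers=[-0.2,-0.2,-0.2,-0.2,-0.2,-0.2,-0.2,-0.2,-0.2,-0.2])

```text
time: 33.27
position: [0.4244, -0.297, 0.2004]
tool_rot: [-1.17, 1.271, -1.265]
ft_force: [0.1, -0.4, 0.9]
grip_width: 0.4
```

Run:
```python
from h import *
st();inC()
go((*C(-37,0),.094),CA)
shot("side","s21",(250,50,470,210),3.6)
shot("top","t21",(350,190,510,310),5)
```

```text
t 33.27 p [ 424.4 -297.   200.4] y [-0.003  0.003 -1.   ] z [ 0.997 -0.08  -0.003] F [ 0.1 -0.4  0.9] g 0.4 q [-0.17  0.05  0.76  1.83 -0.04  1.28  0.52]
case [-33.8  10.8 200.4]
shift [ 11.  106.4  -3.1]
turn [ 0.003  0.017 -0.002] shift in new axes [ 10.8 106.4  -3.2]
```

View pics/s21.png

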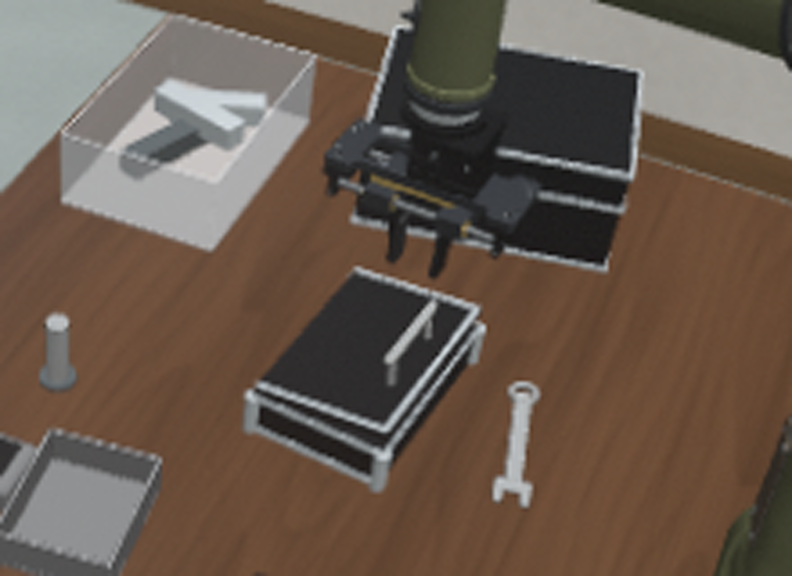

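View pics/t21.png

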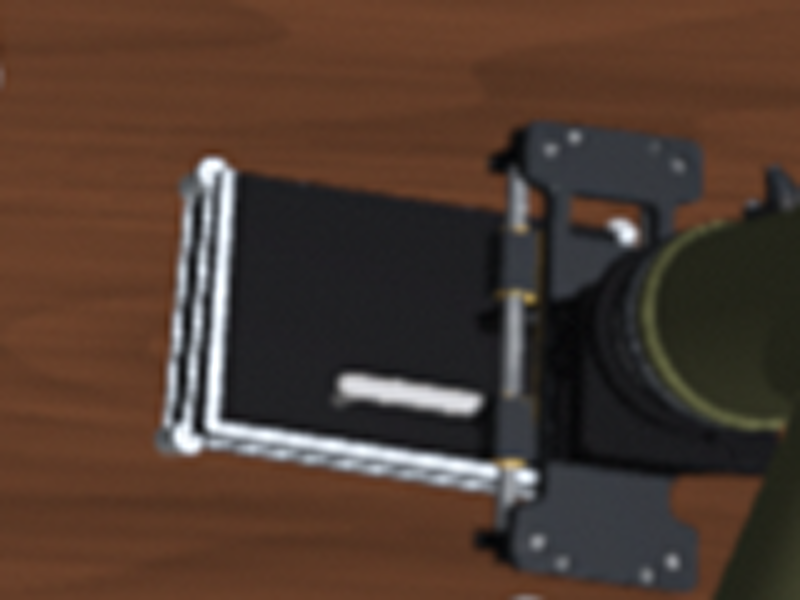

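Emit:
play_rows(translation=[[5,15,-2],[5.5,18,-1.2],[0,18,0],[0,18,0],[0,15,0],[0,12,0],[0,10,0],[0,0,0],[0,0,0],[0,0,0]], turn=[[0.003,0.017,0],[0,0,0],[0,0,0],[0,0,0],[0,0,0],[0,0,0],[0,0,0],[0,0,0],[0,0,0],[0,0,0]], fingers=[-0.2,-0.2,-0.2,-0.2,-0.2,-0.2,-0.2,-0.2,-0.2,-0.2])

```text
time: 34.2
position: [0.4193, -0.3085, 0.0947]
tool_rot: [-1.159, 1.283, -1.281]
ft_force: [0.3, -0.1, 0.4]
grip_width: 0.398
```

Run:
```python
from h import *
st();inC()
shot("side","s22",(330,80,430,200),5)
```

```text
t 34.2 p [ 419.3 -308.5   94.7] y [ 0.001  0.002 -1.   ] z [ 0.995 -0.1    0.   ] F [ 0.3 -0.1  0.4] g 0.398 q [-0.12  0.18  0.77  1.95 -0.15  1.07  0.62]
case [-37.8  -1.2  94.7]
```

View pics/s22.png

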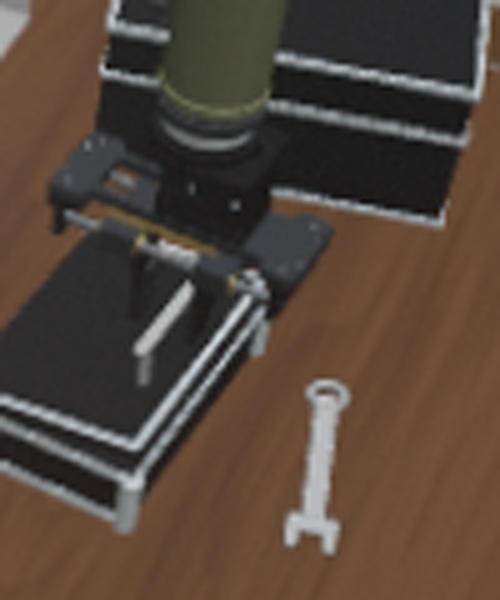

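Fingers straddle the handle. Close.

Emit:
play_rows(translation=[[0,0,0],[0,0,0],[0,0,0],[0,0,0],[0,0,0],[0,0,0],[0,0,0],[0,0,0],[0,0,0],[0,0,0]], turn=[[0,0,0],[0,0,0],[0,0,0],[0,0,0],[0,0,0],[0,0,0],[0,0,0],[0,0,0],[0,0,0],[0,0,0]], fingers=[-1,-1,-1,-1,-1,-1,-1,-1,-1,-1])

```text
time: 35.08
position: [0.4182, -0.3081, 0.0939]
tool_rot: [-1.159, 1.285, -1.28]
ft_force: [-2.5, 0.8, 1.6]
grip_width: 0.117
```

Run:
```python
from h import *
st();inC()
p=None
for th in np.arange(.15,1.76,.1):
    h=np.array([75-120*np.cos(th)+43*np.sin(th),50+43*np.cos(th)+120*np.sin(th)])
    print(round(th,2),np.round(h,1), None if p is None else np.round(h-p,1));p=h
```

```text
t 35.08 p [ 418.2 -308.1   93.9] y [-0.001  0.003 -1.   ] z [ 0.995 -0.1   -0.002] F [-2.5  0.8  1.6] g 0.117 q [-0.12  0.18  0.77  1.95 -0.15  1.07  0.62]
case [-38.9  -0.9  93.9]
0.15 [-37.2 110.4] None
0.25 [-30.6 121.4] [ 6.6 10.9]
0.35 [-23.  131.5] [ 7.7 10.2]
0.45 [-14.4 140.9] [8.6 9.4]
0.55 [ -4.8 149.4] [9.5 8.5]
0.65 [  5.5 156.9] [10.3  7.5]
0.75 [ 16.5 163.3] [11.   6.4]
0.85 [ 28.1 168.5] [11.6  5.3]
0.95 [ 40.2 172.6] [12.1  4.1]
1.05 [ 52.6 175.5] [12.4  2.9]
1.15 [ 65.2 177.1] [12.6  1.6]
1.25 [ 78.  177.4] [12.7  0.3]
1.35 [ 90.7 176.5] [12.7 -0.9]
1.45 [103.2 174.3] [12.6 -2.2]
1.55 [115.5 170.9] [12.3 -3.4]
1.65 [127.4 166.2] [11.9 -4.6]
1.75 [138.7 160.4] [11.3 -5.8]
```

Emit:
play_rows(translation=[[0,-10.9,6.6],[0,-10.2,7.7],[0,-9.4,8.6],[0,-8.5,9.5],[0,-7.5,10.3],[0,-6.4,11],[0,-5.3,11.6],[0,0,0],[0,0,0],[0,0,0]], turn=[[0,0,0],[0,0,0],[0,0,0],[0,0,0],[0,0,0],[0,0,0],[0,0,0],[0,0,0],[0,0,0],[0,0,0]], fingers=[-1,-1,-1,-1,-1,-1,-1,-1,-1,-1])

```text
time: 35.92
position: [0.4841, -0.3155, 0.1568]
tool_rot: [-1.157, 1.284, -1.28]
ft_force: [-9.2, 4.7, 22.4]
grip_width: 0.114
```

Run:
```python
from h import *
st();inC()
shot("side","s23",(310,50,430,200),4)
```

```text
t 35.92 p [ 484.1 -315.5  156.8] y [ 0.001  0.003 -1.   ] z [ 0.995 -0.1    0.   ] F [-9.2  4.7 22.4] g 0.114 q [-0.12  0.26  0.76  1.74 -0.19  1.22  0.59]
case [ 27.5  -1.9 156.8]
```

View pics/s23.png

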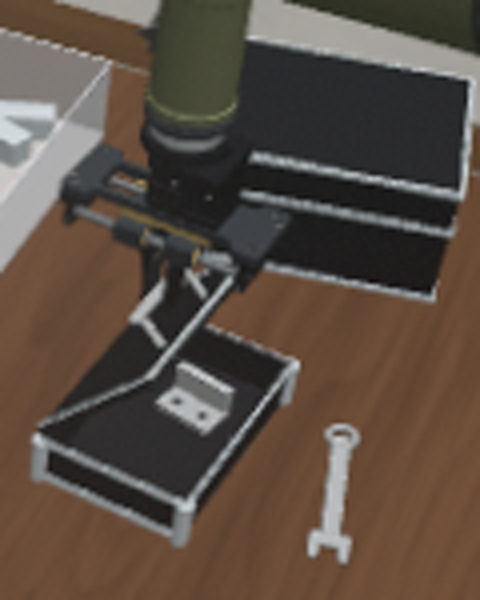

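Emit:
play_rows(translation=[[0,-5,0],[0,-4.1,12.1],[0,-2.9,12.4],[0,-1.6,12.6],[0,-0.3,12.7],[0,0.9,12.7],[0,2.2,12.6],[0,0,0],[0,0,0],[0,0,0]], turn=[[0,0,0],[0,0,0],[0,0,0],[0,0,0],[0,0,0],[0,0,0],[0,0,0],[0,0,0],[0,0,0],[0,0,0]], fingers=[-1,-1,-1,-1,-1,-1,-1,-1,-1,-1])

```text
time: 36.8
position: [0.5592, -0.3233, 0.1637]
tool_rot: [-1.158, 1.282, -1.283]
ft_force: [2.1, -4.4, 1.7]
grip_width: 0.118
```

Run:
```python
from h import *
st();inC()
shot("side","s24",(310,30,430,180),4)
```

```text
t 36.8 p [ 559.2 -323.3  163.7] y [ 0.002  0.    -1.   ] z [ 0.995 -0.1    0.002] F [ 2.1 -4.4  1.7] g 0.118 q [-0.07  0.41  0.73  1.56 -0.28  1.27  0.59]
case [102.9  -2.4 163.7]
```

View pics/s24.png

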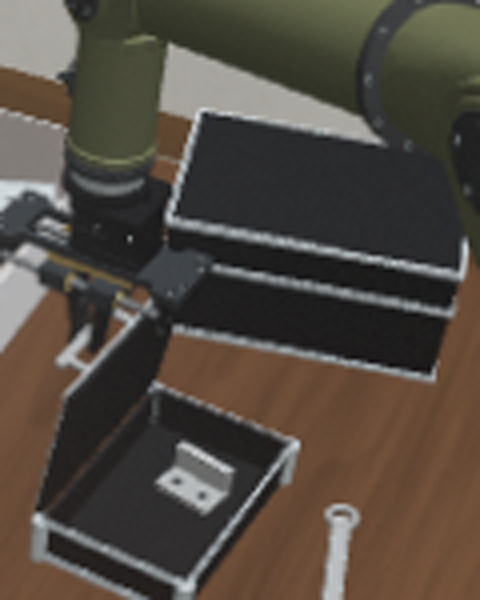

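Emit:
play_rows(translation=[[0,3.4,12.3],[0,4.6,11.9],[0,0,0],[0,0,0],[0,0,0],[0,0,0],[0,0,0],[0,0,0],[0,0,0],[0,0,0]], turn=[[0,0,0],[0,0,0],[0,0,0],[0,0,0],[0,0,0],[0,0,0],[0,0,0],[0,0,0],[0,0,0],[0,0,0]], fingers=[-1,-1,-1,-1,-1,-0.55,-0.55,-0.55,-0.55,-0.55])

```text
time: 37.68
position: [0.5824, -0.3238, 0.1546]
tool_rot: [-1.159, 1.285, -1.279]
ft_force: [-0.2, 0.1, -0.2]
grip_width: 0.218
```

Run:
```python
from h import *
st();inC()
shot("side","s25",(310,30,430,180),4)
shot("top","t25",(360,150,500,310),3.7)
```

```text
t 37.68 p [ 582.4 -323.8  154.6] y [-0.001  0.004 -1.   ] z [ 0.995 -0.099 -0.001] F [-0.2  0.1 -0.2] g 0.218 q [-0.06  0.46  0.71  1.51 -0.31  1.28  0.59]
case [126.   -0.6 154.6]
```

View pics/s25.png

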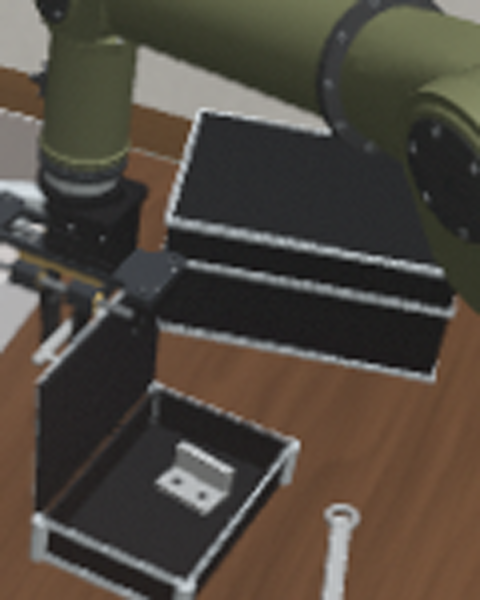

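View pics/t25.png

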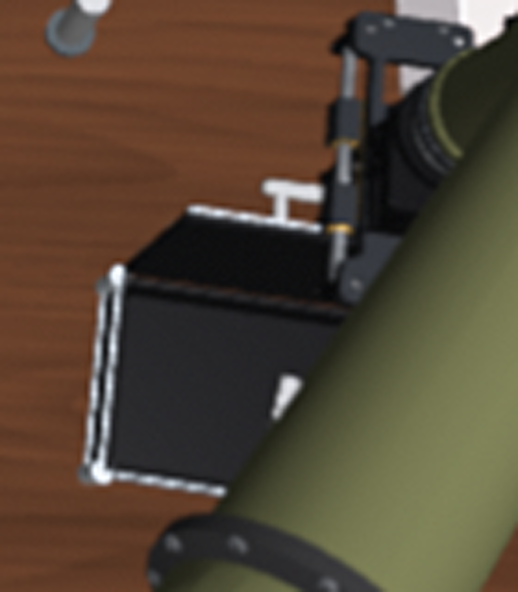

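Emit:
play_rows(translation=[[0,-20,1],[0,-30,3],[0,-40,0],[0,-40,0],[-30,0,-25],[-30,0,-25],[-30,0,-25],[-30,0,0],[-40,0,0],[-40,0,0]], turn=[[0,0,0],[0,0,0],[0,0,0],[0,0,0],[0,0,0],[0,0,0],[0,0,0],[0,0,0],[0,0,0],[0,0,0]], fingers=[-0.55,-0.55,-0.55,-0.55,-0.55,-0.2,-0.2,-0.2,-0.2,-0.2])

```text
time: 38.62
position: [0.5312, -0.1181, 0.2859]
tool_rot: [-1.156, 1.285, -1.281]
ft_force: [2.1, -1.0, -0.1]
grip_width: 0.392
```

Run:
```python
from h import *
st();inC()
shot("side","s26",(310,60,420,180),5)
shot("top","t26",(360,170,500,310),4.2)
```

```text
t 38.62 p [ 531.2 -118.1  285.9] y [ 0.001  0.004 -1.   ] z [ 0.995 -0.102  0.   ] F [ 2.1 -1.  -0.1] g 0.392 q [-0.44  0.07  0.65  1.64 -0.05  1.45  0.11]
case [ 55.1 199.2 285.9]
```

View pics/s26.png

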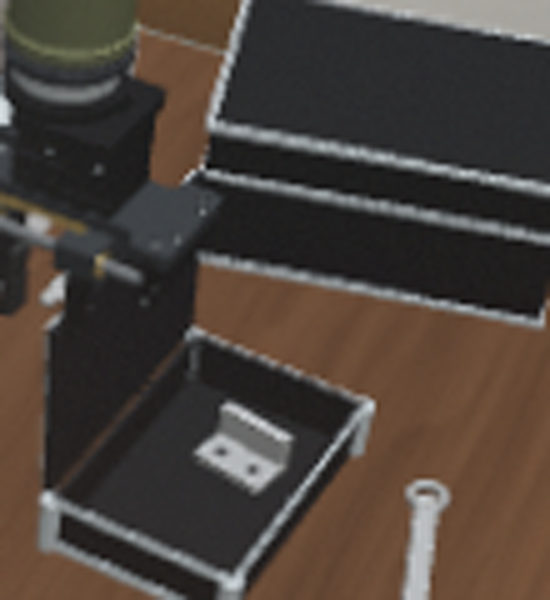

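View pics/t26.png

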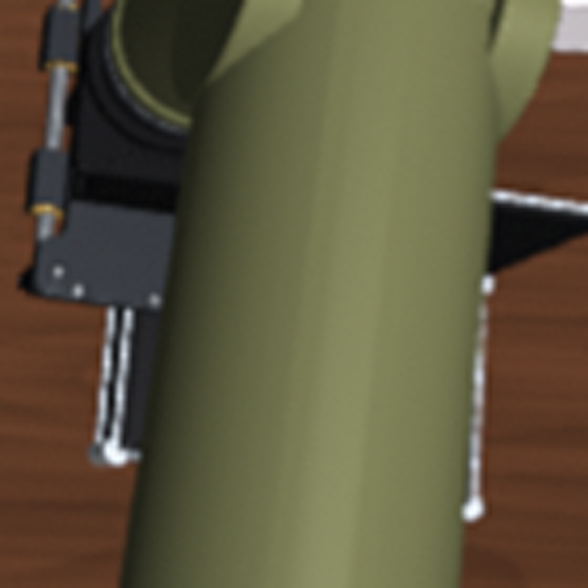

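Run:
```python
from h import *
shot("side","s27",(342,132,376,164),18)
```

```text
(no output)
```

View pics/s27.png

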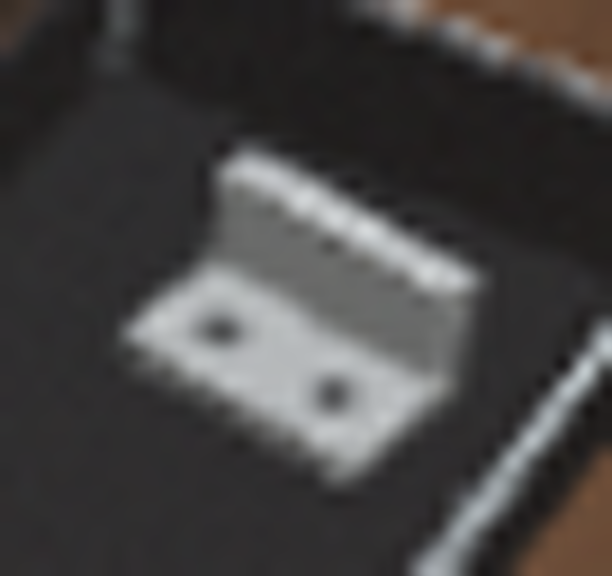

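Run:
```python
from h import *
f=lambda a,b,z:w("side",a/18-.5+342,b/18-.5+132,z)
def loc(X): d=X[:2]-CN; return np.round([d@CX*1000,d@CY*1000],1)
for a,b,z in((232,165,.041),(475,280,.041),(125,335,.014),(340,480,.014),(450,385,.014),(210,265,.014)):
    X=f(a,b,z);print(np.round(X*1000,1),loc(X))
# previous top views of bracket: none full
```

```text
[ 470.6 -370.4   41. ] [ 19.3 -57.8]
[ 411.6 -361.1   41. ] [-40.3 -54.3]
[ 479. -338.   14.] [ 24.5 -24.8]
[ 422.  -317.9   14. ] [-34.2 -10.2]
[ 411.4 -357.1   14. ] [-40.9 -50.3]
[ 470.9 -367.9   14. ] [ 19.3 -55.2]
```

Run:
```python
from h import *
go((.441,-.366,.16),-.18+np.pi/2)
```

```text
shift [259.7 124.2 -67.9]
turn [-0.002 -1.483 -0.004] shift in new axes [ -44.9  125.3 -264.1]
```

Emit:
play_rows(translation=[[0,0,0],[0,0,0],[0,0,0],[0,0,0],[0,0,0],[0,0,0],[0,0,0],[0,0,0],[0,0,0],[0,0,0]], turn=[[0,-0.12,0],[0,-0.12,0],[0,-0.12,0],[0,-0.12,0],[0,-0.12,0],[0,-0.12,0],[0,-0.12,0],[0,-0.12,0],[0,-0.12,0],[0,-0.12,0]], fingers=[-0.3,-0.3,-0.3,-0.3,-0.3,-0.3,-0.3,-0.3,-0.3,-0.3])

```text
time: 39.6
position: [0.5315, -0.1207, 0.2854]
tool_rot: [-1.538, 0.367, -0.365]
ft_force: [-0.5, -0.3, -0.9]
grip_width: 0.351
```

Emit:
play_rows(translation=[[0,0,0],[0,0,0],[0,0,0],[-6,8,-37],[-6,8,-37],[-6,8,-37],[-6,8,-37],[-6,8,-37],[-6,8,-37],[-6,8,-37]], turn=[[0,-0.1,0],[0,-0.1,0],[0,-0.083,0],[0,0,0],[0,0,0],[0,0,0],[0,0,0],[0,0,0],[0,0,0],[0,0,0]], fingers=[-0.3,-0.3,-0.3,-0.3,-0.3,-0.3,-0.3,-0.3,-0.3,-0.3])

```text
time: 40.43
position: [0.4404, -0.3683, 0.2288]
tool_rot: [-1.564, 0.149, -0.149]
ft_force: [0.6, -0.1, 0.2]
grip_width: 0.346
```

Run:
```python
from h import *
st()
go((.441,-.366,.10),-.18+np.pi/2)
```

```text
t 40.43 p [ 440.4 -368.3  228.8] y [-0.     0.002 -1.   ] z [0.188 0.982 0.002] F [ 0.6 -0.1  0.2] g 0.346 q [-0.05  0.19  0.81  1.66 -0.14  1.35  2.16]
shift [  0.2 128.8   2.1]
turn [-0.002 -0.01  -0.   ] shift in new axes [  0.2 128.8   2.4]
```

Emit:
play_rows(translation=[[0,20,1],[0,30,1],[0,30,0],[0,30,0],[0,19,0],[0,0,0],[0,0,0],[0,0,0],[0,0,0],[0,0,0]], turn=[[0,0,0],[0,0,0],[0,0,0],[0,0,0],[0,0,0],[0,0,0],[0,0,0],[0,0,0],[0,0,0],[0,0,0]], fingers=[-0.3,-0.3,-0.3,-0.3,-0.3,-0.3,-0.3,-0.3,-0.3,-0.3])

```text
time: 41.27
position: [0.4434, -0.3641, 0.1016]
tool_rot: [-1.564, 0.146, -0.149]
ft_force: [-0.7, 0.0, 0.1]
grip_width: 0.352
```

Run:
```python
from h import *
st()
go((.441,-.366,.10),-.18+np.pi/2)
shot("side","s28",(320,80,410,180),6)
shot("top","t28",(360,170,500,310),4.2)
```

```text
t 41.27 p [ 443.4 -364.1  101.6] y [ 0.002  0.001 -1.   ] z [0.187 0.982 0.002] F [-0.7  0.   0.1] g 0.352 q [-0.01  0.31  0.77  1.81 -0.24  1.11  2.22]
shift [-2.   1.6 -2.3]
turn [-0.001 -0.008  0.002] shift in new axes [-2.   1.6 -2.3]
```

View pics/s28.png

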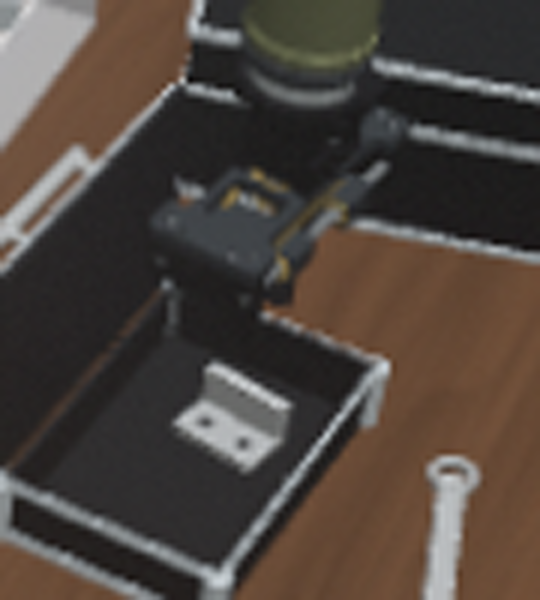

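View pics/t28.png

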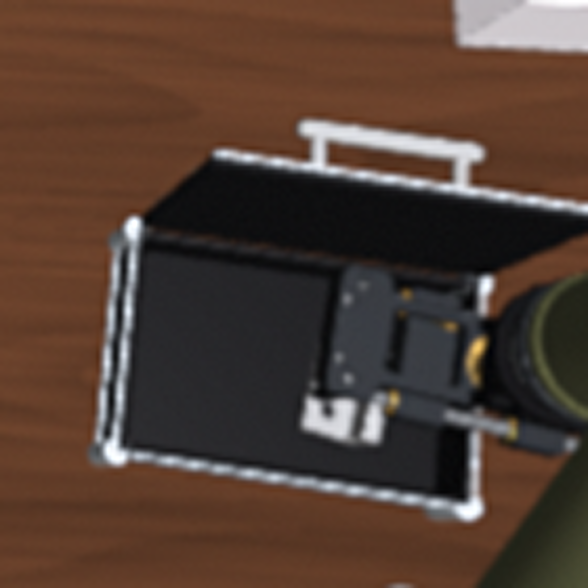

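Emit:
play_rows(translation=[[-1,15,-1],[-1,15,-1],[0,15,0],[0,12,0],[0,10,0],[0,7,0],[0,5,0],[0,0,0],[0,0,0],[0,0,0]], turn=[[0,0,0],[0,0,0],[0,0,0],[0,0,0],[0,0,0],[0,0,0],[0,0,0],[0,0,0],[0,0,0],[0,0,0]], fingers=[-0.3,-0.3,-0.3,-0.3,-0.3,-0.3,-0.3,-0.3,-0.3,-1], grip_force=30)

```text
time: 42.2
position: [0.4406, -0.365, 0.0214]
tool_rot: [-1.564, 0.147, -0.148]
ft_force: [-0.6, 0.3, -0.1]
grip_width: 0.318
```

Emit:
play_rows(translation=[[0,0,0],[0,0,0],[0,0,0],[0,0,0],[0,0,0],[0,0,0],[0,0,0],[0,0,0],[0,0,0],[0,0,0]], turn=[[0,0,0],[0,0,0],[0,0,0],[0,0,0],[0,0,0],[0,0,0],[0,0,0],[0,0,0],[0,0,0],[0,0,0]], fingers=[-1,-1,-1,-1,-1,-1,-1,-1,-1,-1])

```text
time: 43.03
position: [0.4405, -0.365, 0.0213]
tool_rot: [-1.564, 0.147, -0.147]
ft_force: [-0.2, -0.5, 5.6]
grip_width: 0.109
```

Run:
```python
from h import *
st()
shot("side","s29",(320,80,410,180),6)
go((.632,-.004,.21))
```

```text
t 43.03 p [ 440.5 -365.    21.3] y [ 0.     0.002 -1.   ] z [0.187 0.982 0.002] F [-0.2 -0.5  5.6] g 0.109 q [ 0.04  0.42  0.72  1.88 -0.33  0.97  2.3 ]
shift [ 120.7 -188.   390.8]
```

View pics/s29.png

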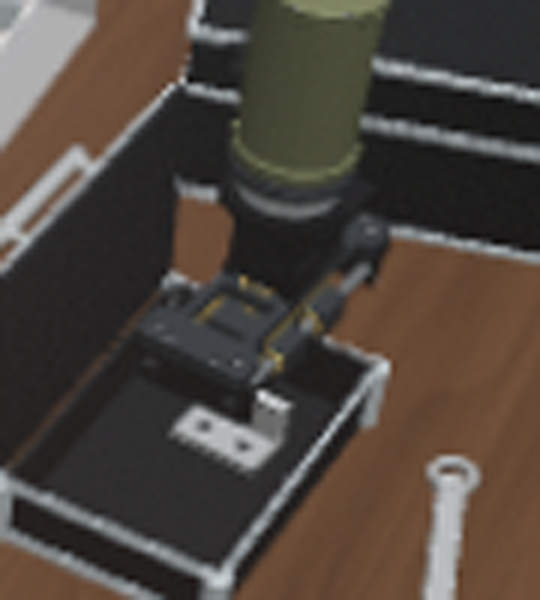

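Emit:
play_rows(translation=[[0,-20,0],[0,-35,0],[0,-40,0],[0,-40,0],[0,-40,0],[0,0,30],[0,0,38],[0,0,38],[0,0,38],[0,0,38]], turn=[[0,0,0],[0,0,0],[0,0,0],[0,0,0],[0,0,0],[0,0,0],[0,0,0],[0,0,0],[0,0,0],[0,0,0]], fingers=[-1,-1,-1,-1,-1,-1,-1,-1,-1,-1])

```text
time: 43.92
position: [0.4735, -0.1838, 0.1954]
tool_rot: [-1.562, 0.149, -0.145]
ft_force: [1.8, 0.2, -2.2]
grip_width: 0.114
```

Emit:
play_rows(translation=[[0,0,38],[0,0,38],[0,0,38],[20,0,30],[30,0,20],[30,0,10],[20,0,0],[0,0,0],[0,0,0],[0,0,0]], turn=[[0,0,0],[0,0,0],[0,0,0],[0,0,0],[0,0,0],[0,0,0],[0,0,0],[0,0,0],[0,0,0],[0,0,0]], fingers=[-1,-1,-1,-1,-1,-1,-1,-1,-1,-1])

```text
time: 44.75
position: [0.6036, -0.0342, 0.1954]
tool_rot: [-1.564, 0.151, -0.145]
ft_force: [-1.0, -0.6, -2.2]
grip_width: 0.115
```

Run:
```python
from h import *
st()
go((.634,-.019,.10))
shot("side","s30",(220,80,370,230),4)
```

```text
t 44.75 p [603.6 -34.2 195.4] y [-0.004  0.002 -1.   ] z [0.187 0.982 0.002] F [-1.  -0.6 -2.2] g 0.115 q [-0.44  0.26  0.54  1.62 -0.14  1.3   1.51]
shift [27.4 95.4 20.5]
```

View pics/s30.png

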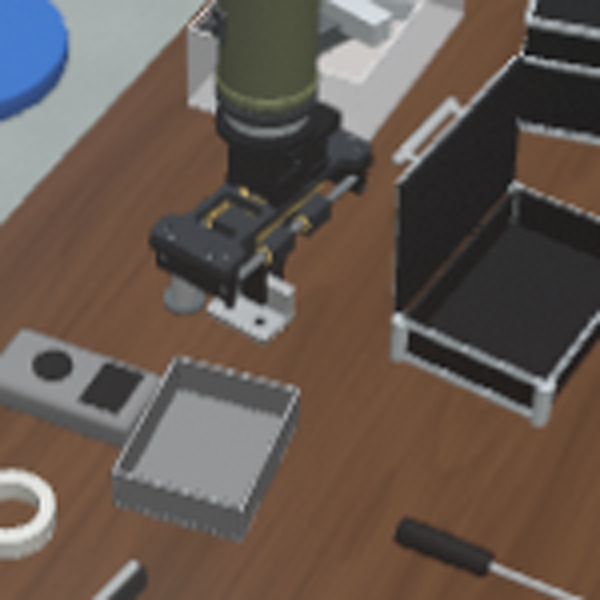

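Emit:
play_rows(translation=[[14,20,10],[13.5,20,10.5],[0,20,0],[0,20,0],[0,20,0],[0,20,0],[0,18,0],[0,15,0],[0,0,0],[0,0,0]], turn=[[0,0,0],[0,0,0],[0,0,0],[0,0,0],[0,0,0],[0,0,0],[0,0,0],[0,0,0],[0,0,0],[0,0,0]], fingers=[-1,-1,-1,-1,-1,-1,-1,-1,-1,-1])

```text
time: 45.63
position: [0.6344, -0.0185, 0.0434]
tool_rot: [-1.563, 0.15, -0.146]
ft_force: [0.4, 0.1, -0.7]
grip_width: 0.113
```

Run:
```python
from h import *
st()
shot("side","s31",(220,110,350,230),5)
```

```text
t 45.63 p [634.4 -18.5  43.4] y [-0.002  0.003 -1.   ] z [0.187 0.982 0.002] F [ 0.4  0.1 -0.7] g 0.113 q [-0.4   0.46  0.49  1.7  -0.25  1.05  1.56]
```

View pics/s31.png

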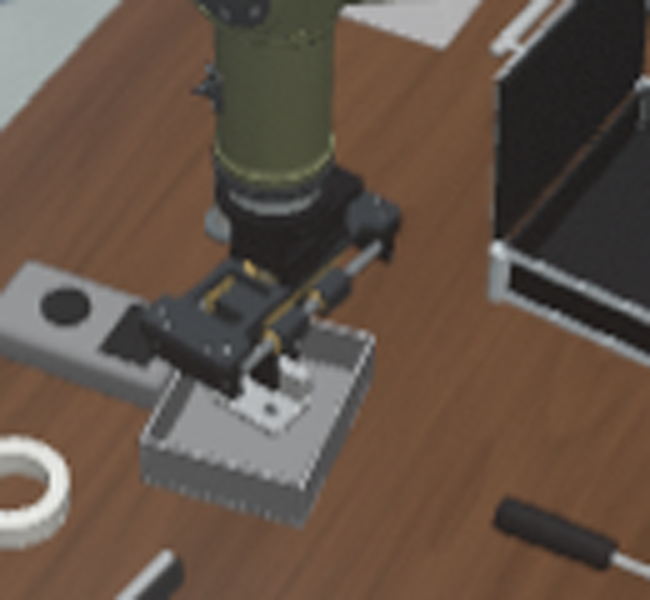

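Emit:
play_rows(translation=[[0,8,0],[0,7,0],[0,5,0],[0,0,0],[0,0,0],[0,0,0],[0,0,0],[0,0,0],[0,-20,0],[0,-35,0]], turn=[[0,0,0],[0,0,0],[0,0,0],[0,0,0],[0,0,0],[0,0,0],[0,0,0],[0,0,0],[0,0,0],[0,0,0]], fingers=[-1,-1,-1,-1,-1,-0.5,-0.5,-0.5,-0.5,-0.5])

```text
time: 46.52
position: [0.6326, -0.0184, 0.0753]
tool_rot: [-1.565, 0.154, -0.141]
ft_force: [0.3, -0.0, -0.7]
grip_width: 0.246
```

Emit:
play_rows(translation=[[0,-35,0],[0,-30,0],[-20,0,30],[-20,0,33],[-20,0,36],[-15,0,38],[-10,0,38],[0,0,40],[0,0,40],[0,0,0]], turn=[[0,0,0],[0,0,0],[0,0,0],[0,0,0],[0,0,0],[0,0,0],[0,0,0],[0,0,0],[0,0,0],[0,0,0]], fingers=[-0.5,-0.5,-0.5,-0.5,-0.5,-0.2,-0.2,-0.2,-0.2,-0.2])

```text
time: 47.35
position: [0.5984, 0.2598, 0.1442]
tool_rot: [-1.557, 0.138, -0.137]
ft_force: [-2.4, 0.9, 0.6]
grip_width: 0.393
```

Run:
```python
from h import *
st()
shot("side","s32",(180,110,420,330),3.3)
shot("top","t32",(150,130,510,310),2.2)
go((*J(0,-56),.125),JA+np.pi/2)
```

```text
t 47.35 p [598.4 259.8 144.2] y [-0.     0.009 -1.   ] z [0.174 0.985 0.009] F [-2.4  0.9  0.6] g 0.393 q [-0.76  0.38  0.4   1.56 -0.16  1.23  1.07]
shift [-120.9   19.2  -10.8]
turn [-0.002 -0.035 -0.001] shift in new axes [-121.2   19.1   -6.4]
```

View pics/s32.png

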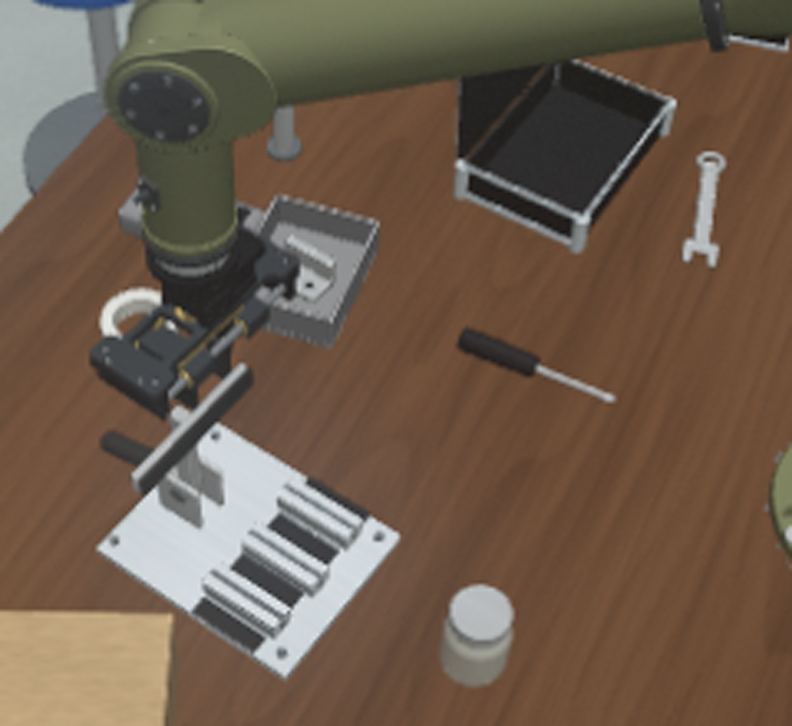

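View pics/t32.png

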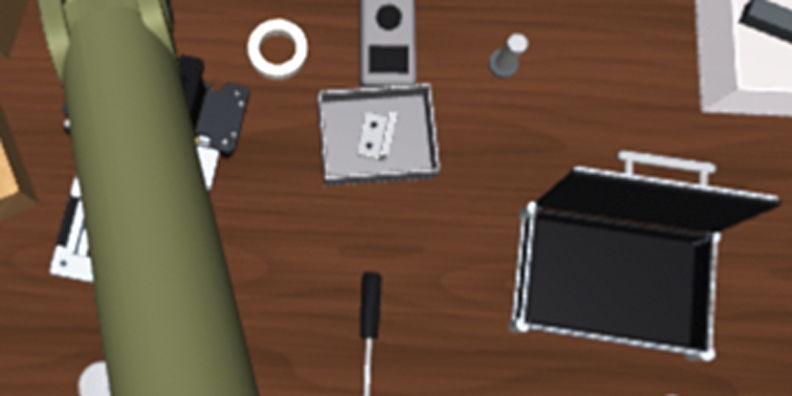

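Emit:
play_rows(translation=[[0,-25,0],[0,-35,0],[0,-35,0],[0,-20,0],[0,0,-30],[0,0,0],[0,0,0],[0,0,0],[0,0,0],[0,0,0]], turn=[[0,0,0],[0,0,0],[0,0,0],[0,0,0],[0,-0.035,0],[0,0,0],[0,0,0],[0,0,0],[0,0,0],[0,0,0]], fingers=[-0.2,-0.2,-0.2,-0.2,-0.2,-0.2,-0.2,-0.2,-0.2,-0.2])

```text
time: 48.28
position: [0.594, 0.2182, 0.2585]
tool_rot: [-1.565, 0.121, -0.118]
ft_force: [-0.8, -0.7, -0.5]
grip_width: 0.403
```

Run:
```python
from h import *
st();inJ()
shot("side","s33",(180,190,360,350),4)
go((*J(0,-56),.13),JA+np.pi/2)
```

```text
t 48.28 p [594.  218.2 258.5] y [-0.002  0.002 -1.   ] z [0.152 0.988 0.002] F [-0.8 -0.7 -0.5] g 0.403 q [-0.73  0.28  0.43  1.46 -0.12  1.43  1.11]
jig [120.6 -82.1 258.5]
shift [-120.5  128.8   25.2]
turn [-0.002 -0.004 -0.002] shift in new axes [-120.7  128.6   26. ]
```

View pics/s33.png

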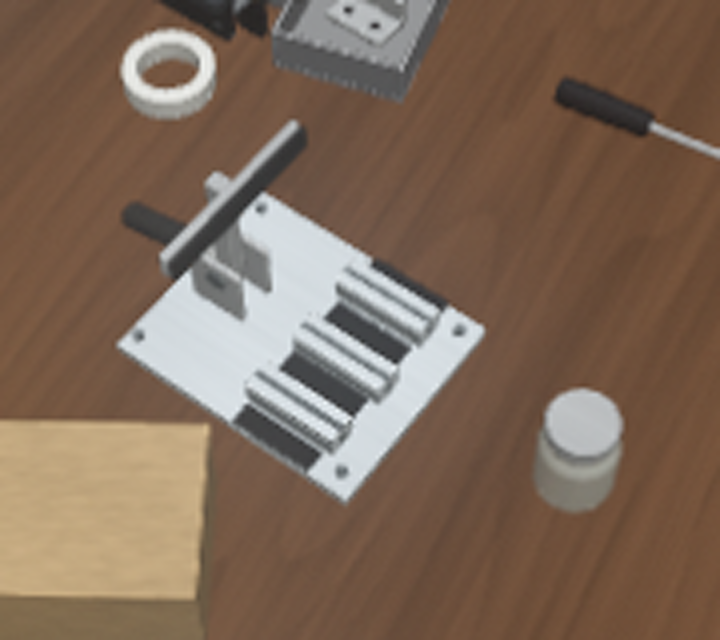

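Emit:
play_rows(translation=[[-35,0,8],[-40,0,9],[-40,0,9],[-6,35,0],[0,40,0],[0,40,0],[0,13,0],[0,0,0],[0,0,0],[0,0,0]], turn=[[0,-0.004,0],[0,0,0],[0,0,0],[0,0,0],[0,0,0],[0,0,0],[0,0,0],[0,0,0],[0,0,0],[0,0,0]], fingers=[-0.2,-0.2,-0.2,-0.2,-0.2,-0.2,-0.2,-0.2,-0.2,-0.2])

```text
time: 49.17
position: [0.4796, 0.2627, 0.1329]
tool_rot: [-1.564, 0.116, -0.118]
ft_force: [-0.1, 0.8, -0.2]
grip_width: 0.402
```

Run:
```python
from h import *
st();inJ()
go((*J(0,-56),.022),JA+np.pi/2)
```

```text
t 49.17 p [479.6 262.7 132.9] y [ 0.002  0.004 -1.   ] z [0.148 0.989 0.004] F [-0.1  0.8 -0.2] g 0.402 q [-0.87  0.17  0.36  1.84 -0.07  1.15  0.93]
jig [  1.  -55.  132.9]
shift [ -1.1 110.9  -1.5]
turn [-0.004 -0.001  0.001] shift in new axes [ -1.  110.9  -1. ]
```

Emit:
play_rows(translation=[[-1,25,-1],[0,25,0],[0,22,0],[0,17,0],[0,12,0],[0,8,0],[0,2,0],[0,0,0],[0,0,0],[0,0,0]], turn=[[0,0,0],[0,0,0],[0,0,0],[0,0,0],[0,0,0],[0,0,0],[0,0,0],[0,0,0],[0,0,0],[0,0,0]], fingers=[-0.2,-0.2,-0.2,-0.2,-0.2,-0.2,-0.2,-0.2,-1,-1], grip_force=35)

```text
time: 50.0
position: [0.4782, 0.2619, 0.0216]
tool_rot: [-1.564, 0.116, -0.118]
ft_force: [0.8, -0.3, 0.1]
grip_width: 0.318
```

Emit:
play_rows(translation=[[0,0,0],[0,0,0],[0,0,0],[0,0,0],[0,0,0],[0,0,0],[0,-20,0],[0,-35,0],[0,-35,0],[0,-35,0]], turn=[[0,0,0],[0,0,0],[0,0,0],[0,0,0],[0,0,0],[0,0,0],[0,0,0],[0,0,0],[0,0,0],[0,0,0]], fingers=[-1,-1,-1,-1,-1,-1,-1,-1,-1,-1])

```text
time: 50.83
position: [0.4766, 0.2604, 0.146]
tool_rot: [-1.567, 0.119, -0.115]
ft_force: [0.3, 0.7, -0.9]
grip_width: 0.286
```

Run:
```python
from h import *
st();inJ()
shot("side","s34",(180,190,360,350),4)
go((*C(0,-60),.147),CA+np.pi/2)
```

```text
t 50.83 p [476.6 260.4 146. ] y [-0.002  0.001 -1.   ] z [0.148 0.989 0.001] F [ 0.3  0.7 -0.9] g 0.286 q [-0.88  0.15  0.36  1.83 -0.06  1.18  0.92]
jig [ -1.7 -57.7 146. ]
shift [  65.     1.2 -630.8]
turn [-0.01  -0.052  0.006] shift in new axes [  32.     6.9 -633.3]
```

View pics/s34.png

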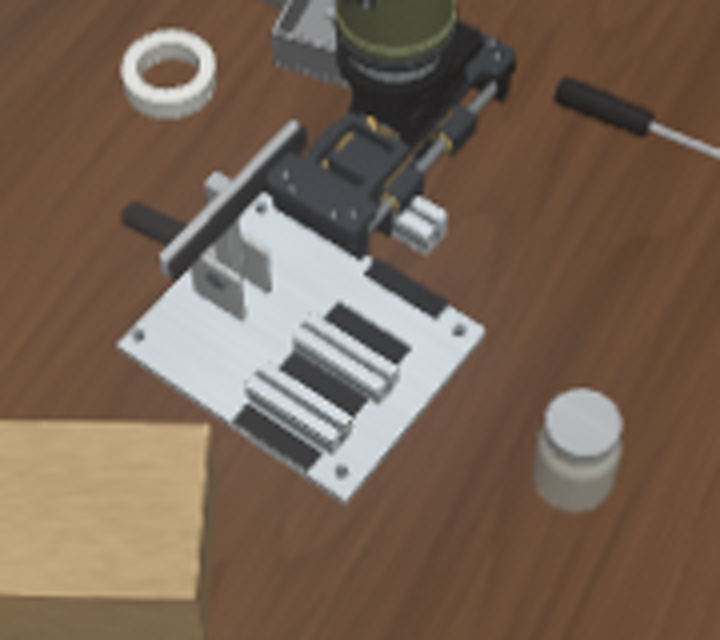

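Emit:
play_rows(translation=[[2,0,-30],[2,0,-40],[2,0,-40],[2,0,-40],[2,0,-40],[2,0,-40],[2,0,-40],[2,0,-40],[2,0,-40],[2,0,-40]], turn=[[-0.005,-0.052,0.004],[0,0,0],[0,0,0],[0,0,0],[0,0,0],[0,0,0],[0,0,0],[0,0,0],[0,0,0],[0,0,0]], fingers=[-1,-1,-1,-1,-1,-1,-1,-1,-1,-1])

```text
time: 51.72
position: [0.4572, -0.1307, 0.1458]
tool_rot: [-1.571, 0.08, -0.072]
ft_force: [1.3, 1.0, -1.4]
grip_width: 0.279
```

Emit:
play_rows(translation=[[2,0,-40],[2,0,-40],[2,0,-40],[2,0,-40],[2,0,-40],[2,0,-30],[0,0,0],[0,0,0],[0,0,0],[0,0,0]], turn=[[0,0,0],[0,0,0],[0,0,0],[0,0,0],[0,0,0],[0,0,0],[0,0,0],[0,0,0],[0,0,0],[0,0,0]], fingers=[-1,-1,-1,-1,-1,-1,-1,-1,-1,-1])

```text
time: 52.55
position: [0.4482, -0.3573, 0.146]
tool_rot: [-1.57, 0.079, -0.07]
ft_force: [-0.3, 0.2, -1.4]
grip_width: 0.284
```

Run:
```python
from h import *
st();inC()
go((*C(0,-60),.10),CA+np.pi/2)
shot("side","s35",(310,60,430,180),5)
```

```text
t 52.55 p [ 448.2 -357.3  146. ] y [-0.005 -0.    -1.   ] z [ 0.095  0.996 -0.001] F [-0.3  0.2 -1.4] g 0.284 q [-0.14  0.29  0.91  1.77 -0.24  1.2   2.3 ]
case [ -4.3 -46.9 146. ]
shift [  4.5  46.  -13.1]
turn [ 0.001  0.002 -0.005] shift in new axes [  4.3  46.  -13.1]
```

View pics/s35.png

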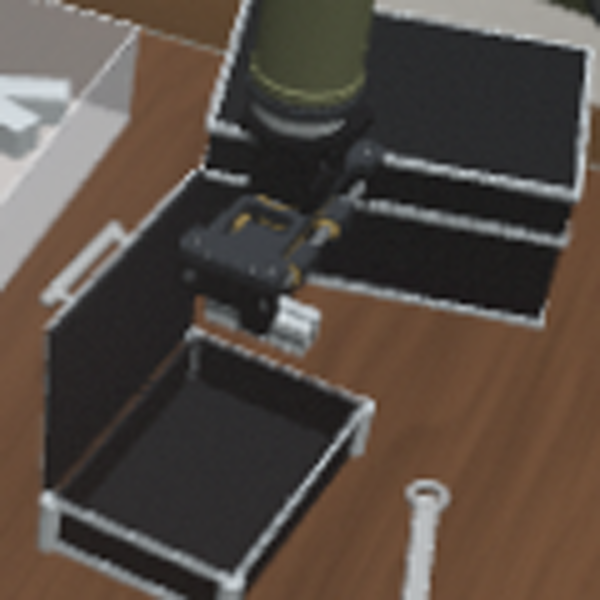

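Emit:
play_rows(translation=[[2,15,-6.5],[2.3,18,-6.6],[0,20,0],[0,20,0],[0,18,0],[0,14,0],[0,10,0],[0,7,0],[0,4,0],[0,0,0]], turn=[[0,0.002,-0.005],[0,0,0],[0,0,0],[0,0,0],[0,0,0],[0,0,0],[0,0,0],[0,0,0],[0,0,0],[0,0,0]], fingers=[-1,-1,-1,-1,-1,-1,-1,-1,-1,-1])

```text
time: 53.43
position: [0.4507, -0.3725, 0.0203]
tool_rot: [-1.572, 0.078, -0.077]
ft_force: [-0.4, 0.1, -0.5]
grip_width: 0.283
```

Run:
```python
from h import *
st();inC()
shot("side","s36",(310,60,430,180),5)
```

```text
t 53.43 p [ 450.7 -372.5   20.3] y [-0.001 -0.002 -1.   ] z [ 0.098  0.995 -0.002] F [-0.4  0.1 -0.5] g 0.283 q [-0.02  0.47  0.82  1.85 -0.41  0.99  2.44]
case [ -0.3 -61.8  20.3]
```

View pics/s36.png

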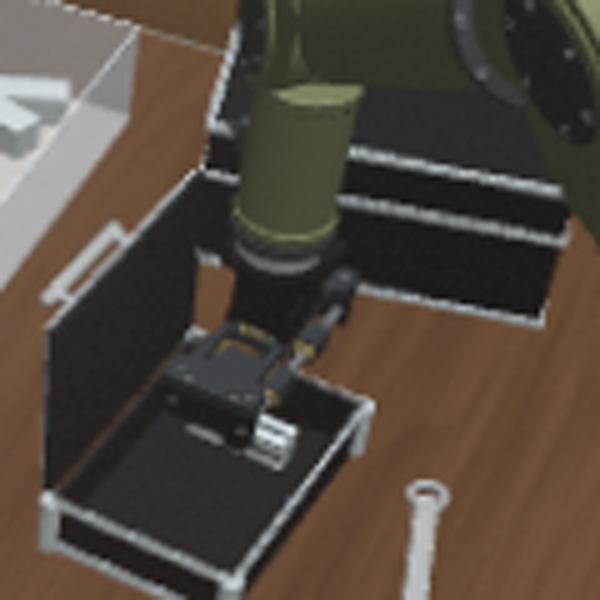

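Emit:
play_rows(translation=[[0,2,0],[0,2,0],[0,0,0],[0,0,0],[0,0,0],[0,0,0],[0,0,0],[0,-15,0],[0,-30,0],[0,-35,0]], turn=[[0,0,0],[0,0,0],[0,0,0],[0,0,0],[0,0,0],[0,0,0],[0,0,0],[0,0,0],[0,0,0],[0,0,0]], fingers=[-1,-1,-1,-1,-0.2,-0.2,-0.2,-0.2,-0.2,-0.2])

```text
time: 54.32
position: [0.4493, -0.3719, 0.0969]
tool_rot: [-1.571, 0.081, -0.075]
ft_force: [0.2, 0.4, 1.0]
grip_width: 0.4
```

Run:
```python
from h import *
st();inC()
shot("side","s37",(310,60,430,180),5)
go((*J(0,0),.13),JA+np.pi/2)
```

```text
t 54.32 p [ 449.3 -371.9   96.9] y [-0.004 -0.001 -1.   ] z [ 0.099  0.995 -0.001] F [0.2 0.4 1. ] g 0.4 q [-0.08  0.37  0.88  1.8  -0.31  1.12  2.37]
case [ -1.8 -61.4  96.9]
shift [-35.5 -29.8 692.8]
turn [0.006 0.048 0.008] shift in new axes [-68.7 -25.  690.5]
```

View pics/s37.png

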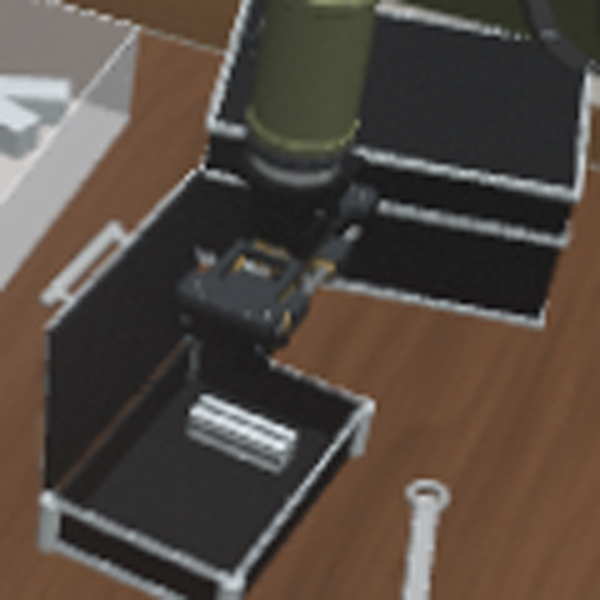

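Bar flat on the case floor. Back to the middle lane.

Emit:
play_rows(translation=[[0,-30,0],[0,-20,30],[-4,0,40],[-4,0,40],[-4,0,40],[-4,0,40],[-4,0,40],[-4,0,40],[-4,0,40],[-4,0,40]], turn=[[0.006,0.048,0.008],[0,0,0],[0,0,0],[0,0,0],[0,0,0],[0,0,0],[0,0,0],[0,0,0],[0,0,0],[0,0,0]], fingers=[-0.2,-0.2,-0.2,-0.2,-0.2,-0.2,-0.2,-0.2,-0.2,-0.2])

```text
time: 55.2
position: [0.4705, -0.0201, 0.1494]
tool_rot: [-1.562, 0.12, -0.112]
ft_force: [0.8, 0.3, -0.6]
grip_width: 0.401
```

Emit:
play_rows(translation=[[-4,0,40],[-4,0,40],[-4,0,40],[-4,0,40],[-4,0,40],[-4,0,40],[-4,0,40],[-4,0,40],[-4,0,20],[0,0,0]], turn=[[0,0,0],[0,0,0],[0,0,0],[0,0,0],[0,0,0],[0,0,0],[0,0,0],[0,0,0],[0,0,0],[0,0,0]], fingers=[-0.2,-0.2,-0.2,-0.2,-0.2,-0.2,-0.2,-0.2,-0.2,-0.2])

```text
time: 56.03
position: [0.4829, 0.3266, 0.1502]
tool_rot: [-1.561, 0.115, -0.103]
ft_force: [0.1, -0.1, 0.1]
grip_width: 0.402
```

Run:
```python
from h import *
st();inJ()
go((*J(0,0),.022),JA+np.pi/2)
shot("side","s38",(180,190,360,350),4)
```

```text
t 56.03 p [482.9 326.6 150.2] y [-0.007  0.007 -1.   ] z [0.138 0.99  0.006] F [ 0.1 -0.1  0.1] g 0.402 q [-1.    0.23  0.42  1.73 -0.11  1.2   0.88]
jig [ -5.2   8.7 150.2]
shift [  6.1 128.1  -9.5]
turn [-0.006  0.009 -0.008] shift in new axes [  5.2 128.2  -8.7]
```

View pics/s38.png

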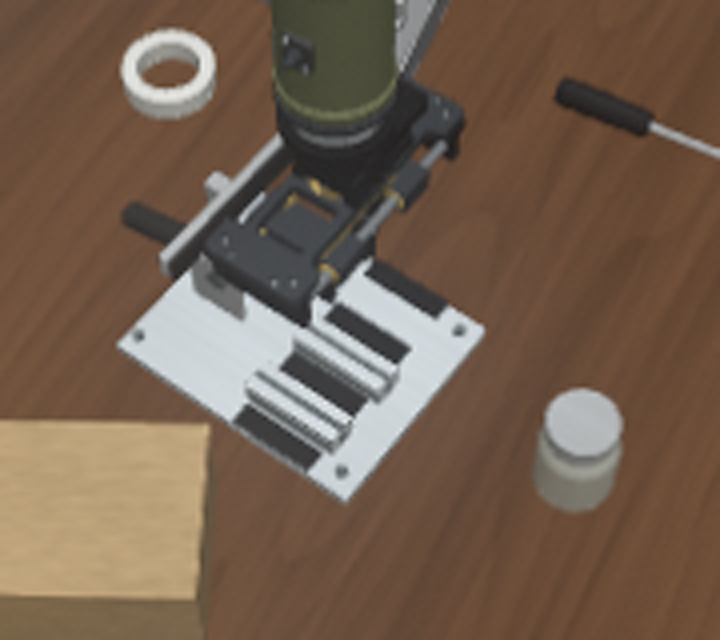

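Emit:
play_rows(translation=[[2.6,15,-4.3],[2.6,22,-4.4],[0,25,0],[0,22,0],[0,18,0],[0,14,0],[0,9,0],[0,3,0],[0,0,0],[0,0,0]], turn=[[-0.006,0.009,-0.008],[0,0,0],[0,0,0],[0,0,0],[0,0,0],[0,0,0],[0,0,0],[0,0,0],[0,0,0],[0,0,0]], fingers=[-0.2,-0.2,-0.2,-0.2,-0.2,-0.2,-0.2,-0.2,-0.2,-1])

```text
time: 56.92
position: [0.49, 0.3104, 0.0242]
tool_rot: [-1.567, 0.12, -0.126]
ft_force: [-0.4, 0.1, 0.1]
grip_width: 0.374
```

Emit:
play_rows(translation=[[0,0,0],[0,0,0],[0,0,0],[0,0,0],[0,0,0],[0,0,0],[0,-20,0],[0,-35,0],[0,-35,0],[0,-35,0]], turn=[[0,0,0],[0,0,0],[0,0,0],[0,0,0],[0,0,0],[0,0,0],[0,0,0],[0,0,0],[0,0,0],[0,0,0]], fingers=[-1,-1,-1,-1,-1,-1,-1,-1,-1,-1])

```text
time: 57.75
position: [0.4876, 0.3074, 0.1462]
tool_rot: [-1.574, 0.127, -0.123]
ft_force: [0.6, 0.6, -2.2]
grip_width: 0.293
```

Run:
```python
from h import *
st();inJ()
shot("side","s39",(180,190,360,350),4)
go((*C(0,0),.147),CA+np.pi/2)
```

```text
t 57.75 p [487.6 307.4 146.2] y [-0.003 -0.007 -1.   ] z [ 0.158  0.987 -0.007] F [ 0.6  0.6 -2.2] g 0.293 q [-0.99  0.23  0.44  1.75 -0.1   1.19  0.88]
jig [  2.3  -9.6 146.2]
shift [  64.     6.2 -618.6]
turn [-0.002 -0.062  0.006] shift in new axes [  25.7    7.3 -621.4]
```

View pics/s39.png

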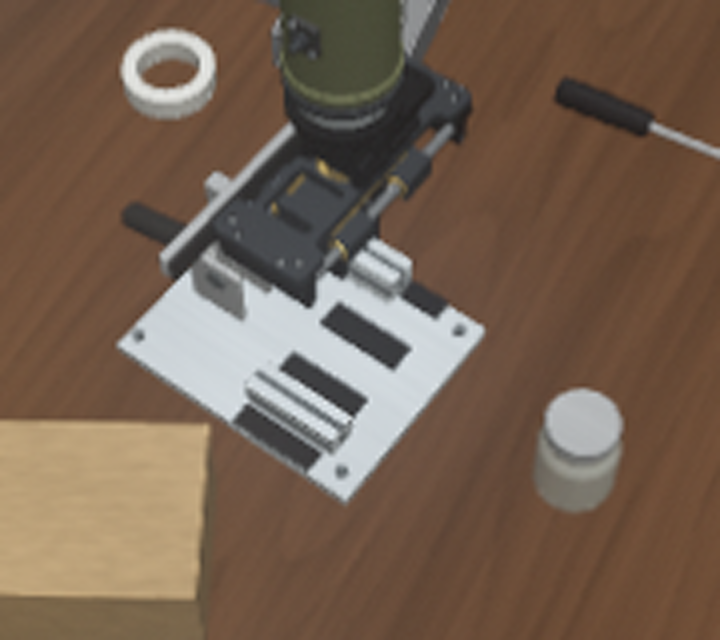

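Emit:
play_rows(translation=[[0,0,-30],[2,0,-40],[2,0,-40],[2,0,-40],[2,0,-40],[2,0,-40],[2,0,-40],[2,0,-40],[2,0,-40],[2,0,-40]], turn=[[0,-0.062,0.006],[0,0,0],[0,0,0],[0,0,0],[0,0,0],[0,0,0],[0,0,0],[0,0,0],[0,0,0],[0,0,0]], fingers=[-1,-1,-1,-1,-1,-1,-1,-1,-1,-1])

```text
time: 58.63
position: [0.4655, -0.0825, 0.1462]
tool_rot: [-1.572, 0.082, -0.069]
ft_force: [-0.0, -0.3, -2.6]
grip_width: 0.3
```

Emit:
play_rows(translation=[[2,0,-40],[2,0,-40],[2,0,-40],[2,0,-40],[0,0,-40],[0,0,-25],[0,0,0],[0,0,0],[0,0,0],[0,0,0]], turn=[[0,0,0],[0,0,0],[0,0,0],[0,0,0],[0,0,0],[0,0,0],[0,0,0],[0,0,0],[0,0,0],[0,0,0]], fingers=[-1,-1,-1,-1,-1,-1,-1,-1,-1,-1])

```text
time: 59.47
position: [0.4543, -0.3025, 0.1471]
tool_rot: [-1.57, 0.079, -0.067]
ft_force: [0.2, 0.3, -1.8]
grip_width: 0.296
```

Run:
```python
from h import *
st();inC()
go((*C(0,0),.018),CA+np.pi/2)
shot("side","s40",(310,60,430,180),5)
```

```text
t 59.47 p [ 454.3 -302.5  147.1] y [-0.008 -0.    -1.   ] z [ 0.092  0.996 -0.001] F [ 0.2  0.3 -1.8] g 0.296 q [-0.31  0.22  0.95  1.83 -0.19  1.19  2.19]
case [ -3.5   8.2 147.1]
shift [  4.4 129.1  -8.1]
turn [ 0.001  0.004 -0.007] shift in new axes [  3.5 129.1  -8.2]
```

View pics/s40.png

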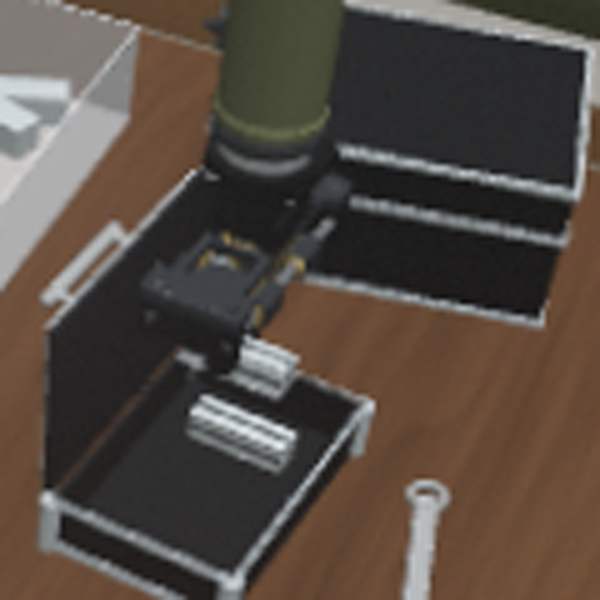

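Emit:
play_rows(translation=[[1.8,15,-3.5],[1.8,18,-3.5],[0,20,0],[0,20,0],[0,18,0],[0,14,0],[0,10,0],[0,7,0],[0,4,0],[0,0,0]], turn=[[0,0.004,-0.007],[0,0,0],[0,0,0],[0,0,0],[0,0,0],[0,0,0],[0,0,0],[0,0,0],[0,0,0],[0,0,0]], fingers=[-1,-1,-1,-1,-1,-1,-1,-1,-1,-1])

```text
time: 60.35
position: [0.4575, -0.3113, 0.0215]
tool_rot: [-1.572, 0.076, -0.077]
ft_force: [0.3, 0.0, -0.3]
grip_width: 0.3
```

Run:
```python
from h import *
st();inC()
shot("side","s41",(310,60,430,180),5)
```

```text
t 60.35 p [ 457.5 -311.3   21.5] y [ 0.    -0.002 -1.   ] z [ 0.097  0.995 -0.002] F [ 0.3  0.  -0.3] g 0.3 q [-0.18  0.41  0.86  1.93 -0.38  0.97  2.33]
case [ 0.5 -0.2 21.5]
```

View pics/s41.png

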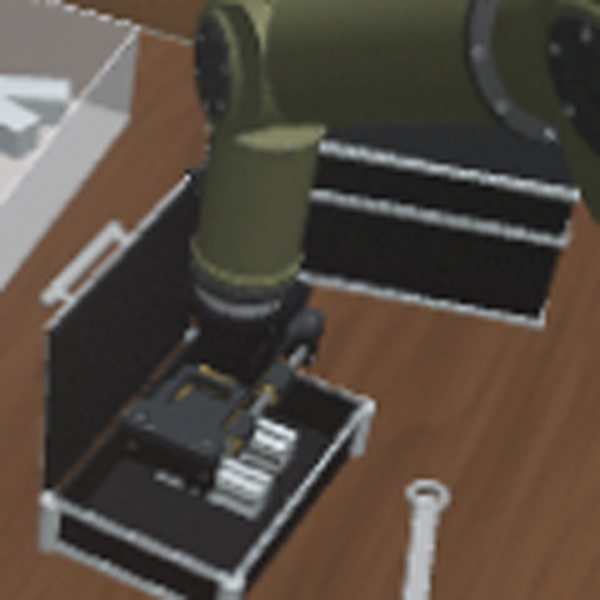

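Emit:
play_rows(translation=[[0,2,0],[0,1.5,0],[0,0,0],[0,0,0],[0,0,0],[0,0,0],[0,0,0],[0,-15,0],[0,-30,0],[0,-35,0]], turn=[[0,0,0],[0,0,0],[0,0,0],[0,0,0],[0,0,0],[0,0,0],[0,0,0],[0,0,0],[0,0,0],[0,0,0]], fingers=[-1,-1,-1,-1,-0.2,-0.2,-0.2,-0.2,-0.2,-0.2])

```text
time: 61.23
position: [0.456, -0.3107, 0.0978]
tool_rot: [-1.571, 0.08, -0.075]
ft_force: [1.6, -0.5, 0.7]
grip_width: 0.399
```

Emit:
play_rows(translation=[[0,-30,0],[0,-20,20],[0,0,40],[0,0,40],[0,0,40],[0,0,40],[0,0,40],[0,0,40],[0,0,40],[0,0,0]], turn=[[0,0,0],[0,0,0],[0,0,0],[0,0,0],[0,0,0],[0,0,0],[0,0,0],[0,0,0],[0,0,0],[0,0,0]], fingers=[-0.2,-0.2,-0.2,-0.2,-0.2,-0.2,-0.2,-0.2,-0.2,-0.2])

```text
time: 62.07
position: [0.4872, -0.0033, 0.1477]
tool_rot: [-1.568, 0.067, -0.069]
ft_force: [0.8, 1.1, -0.5]
grip_width: 0.398
```

Run:
```python
from h import *
st();inJ()
go((*J(0,56),.14),JA+np.pi/2)
shot("side","s42",(180,60,440,340),2.8)
```

```text
t 62.07 p [487.2  -3.3 147.7] y [ 0.001  0.001 -1.   ] z [0.086 0.996 0.001] F [ 0.8  1.1 -0.5] g 0.398 q [-0.76  0.01  0.73  1.97 -0.01  1.17  1.45]
jig [  47.6 -316.9  147.7]
shift [-24.6   8.2 375.1]
turn [-0.001  0.062  0.001] shift in new axes [-47.6   7.7 372.9]
```

View pics/s42.png

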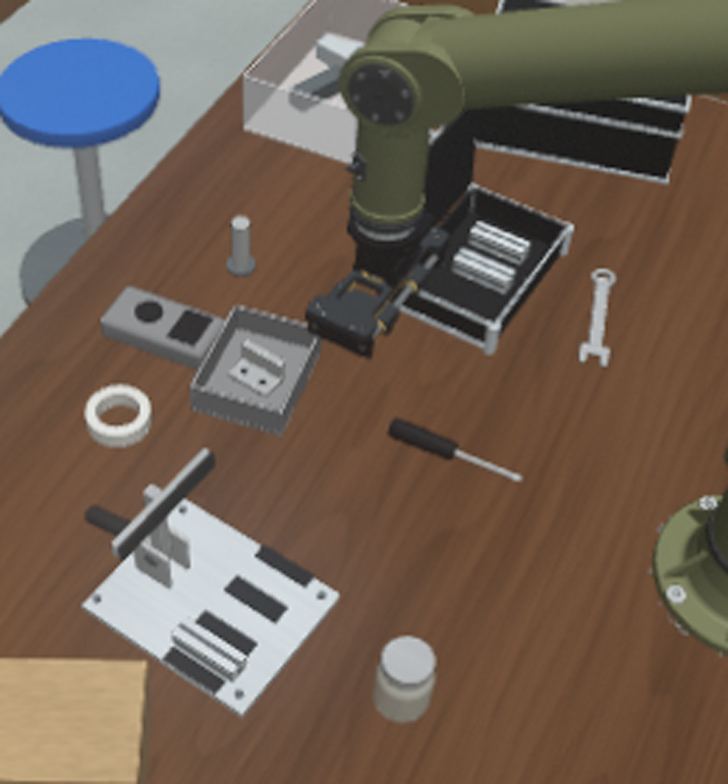

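Emit:
play_rows(translation=[[0,0,0],[-5,0,37],[-5,0,40],[-5,0,40],[-5,0,40],[-5,0,40],[-5,0,40],[-5,0,40],[-5,0,40],[-5,0,36]], turn=[[0,0.062,0],[0,0,0],[0,0,0],[0,0,0],[0,0,0],[0,0,0],[0,0,0],[0,0,0],[0,0,0],[0,0,0]], fingers=[-0.2,-0.2,-0.2,-0.2,-0.2,-0.2,-0.2,-0.2,-0.2,-0.2])

```text
time: 62.95
position: [0.4991, 0.3444, 0.1468]
tool_rot: [-1.569, 0.125, -0.127]
ft_force: [1.1, -0.6, 0.6]
grip_width: 0.403
```

Emit:
play_rows(translation=[[-2,0,14],[0,0,5],[0,0,0],[0,0,0],[0,0,0],[0,0,0],[0,0,0],[0,0,0],[0,0,0],[0,0,0]], turn=[[0,0,0],[0,0,0],[0,0,0],[0,0,0],[0,0,0],[0,0,0],[0,0,0],[0,0,0],[0,0,0],[0,0,0]], fingers=[-0.2,-0.2,-0.2,-0.2,-0.2,-0.2,-0.2,-0.2,-0.2,-0.2])

```text
time: 63.78
position: [0.4996, 0.3619, 0.1467]
tool_rot: [-1.569, 0.125, -0.126]
ft_force: [-0.5, -0.1, 0.2]
grip_width: 0.399
```

Run:
```python
from h import *
st();inJ()
go((*J(0,56),.025),JA+np.pi/2)
shot("side","s43",(180,190,360,350),4)
```

```text
t 63.78 p [499.6 361.9 146.7] y [ 0.001 -0.002 -1.   ] z [ 0.159  0.987 -0.002] F [-0.5 -0.1  0.2] g 0.399 q [-1.06  0.32  0.48  1.65 -0.15  1.21  0.86]
jig [  6.   46.1 146.7]
shift [ -6.3 121.7  10.1]
turn [ 0.002 -0.012  0.001] shift in new axes [ -6.  121.7   9.9]
```

View pics/s43.png

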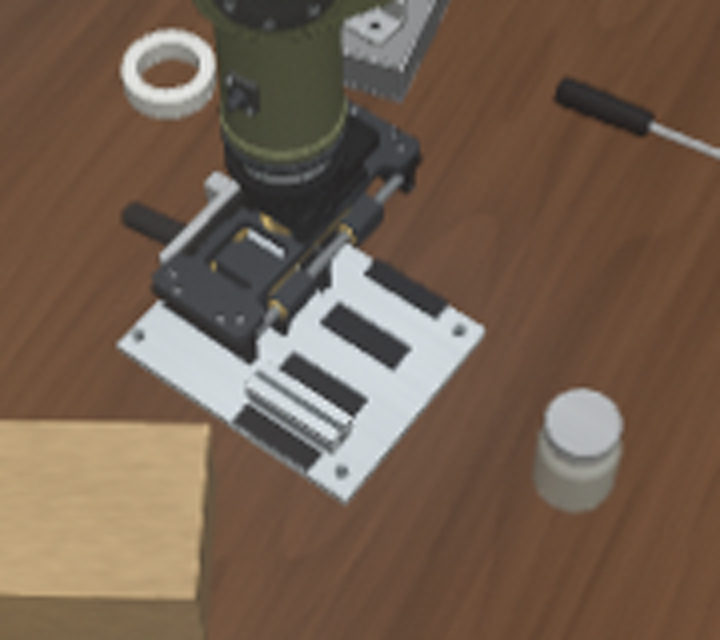

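Emit:
play_rows(translation=[[-3,0,5],[-3,20,4.2],[0,25,-1],[0,25,-1],[0,20,-0.8],[0,15,-0.6],[0,10,-0.4],[0,7,-0.3],[0,0,0],[0,0,0]], turn=[[0.042,-0.012,0.001],[0,0,0],[0,0,0],[0,0,0],[0,0,0],[0,0,0],[0,0,0],[0,0,0],[0,0,0],[0,0,0]], fingers=[-0.2,-0.2,-0.2,-0.2,-0.2,-0.2,-0.2,-0.2,-0.2,-0.2])

```text
time: 64.67
position: [0.4955, 0.373, 0.0251]
tool_rot: [-1.528, 0.113, -0.118]
ft_force: [-0.1, -0.3, 0.8]
grip_width: 0.399
```

Run:
```python
from h import *
st();inJ()
shot("side","s44",(180,190,360,350),4)
```

```text
t 64.67 p [495.5 373.   25.1] y [ 0.007  0.039 -0.999] z [0.147 0.988 0.04 ] F [-0.1 -0.3  0.8] g 0.399 q [-1.03  0.43  0.44  1.77 -0.25  0.96  0.93]
jig [ 0.4 56.5 25.1]
```

View pics/s44.png

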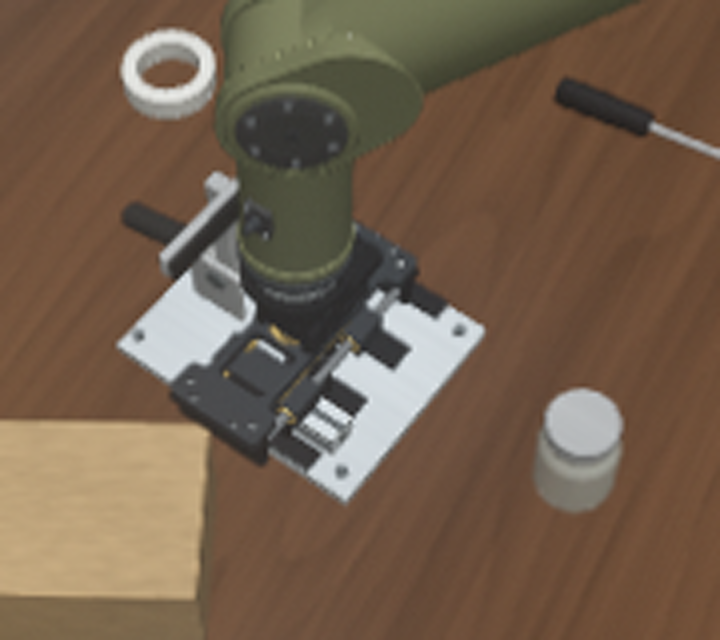

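Close and lift.

Emit:
play_rows(translation=[[0,0,0],[0,0,0],[0,0,0],[0,0,0],[0,0,0],[0,0,0],[0,-20,1],[0,-35,1.5],[0,-35,1.5],[0,-30,0]], turn=[[0,0,0],[0,0,0],[0,0,0],[0,0,0],[0,0,0],[0,0,0],[0,0,0],[0,0,0],[-0.04,0,0],[0,0,0]], fingers=[-1,-1,-1,-1,-1,-1,-1,-1,-1,-1], grip_force=40)

```text
time: 65.55
position: [0.4947, 0.374, 0.146]
tool_rot: [-1.57, 0.115, -0.115]
ft_force: [0.6, 1.2, -1.4]
grip_width: 0.283
```

Emit:
play_rows(translation=[[0,0,0],[0,0,0],[0,0,0],[0,0,0],[0,0,0],[0,0,0],[0,0,0],[0,0,0],[0,0,0],[0,0,0]], turn=[[0,0,0],[0,0,0],[0,0,0],[0,0,0],[0,0,0],[0,0,0],[0,0,0],[0,0,0],[0,0,0],[0,0,0]], fingers=[-1,-1,-1,-1,-1,-1,-1,-1,-1,-1])

```text
time: 66.38
position: [0.4952, 0.3732, 0.1447]
tool_rot: [-1.568, 0.116, -0.116]
ft_force: [0.1, -0.1, -1.3]
grip_width: 0.279
```

Run:
```python
from h import *
st();inJ()
go((*C(0,60),.15),CA+np.pi/2)
shot("side","s45",(180,190,360,350),4)
```

```text
t 66.38 p [495.2 373.2 144.7] y [ 0.    -0.001 -1.   ] z [ 0.147  0.989 -0.001] F [ 0.1 -0.1 -1.3] g 0.279 q [-1.08  0.32  0.47  1.65 -0.16  1.21  0.85]
jig [1.000e-01 5.670e+01 1.447e+02]
shift [  59.9   -4.9 -622.5]
turn [ 0.001 -0.051  0.   ] shift in new axes [  28.2   -5.3 -624.7]
```

View pics/s45.png

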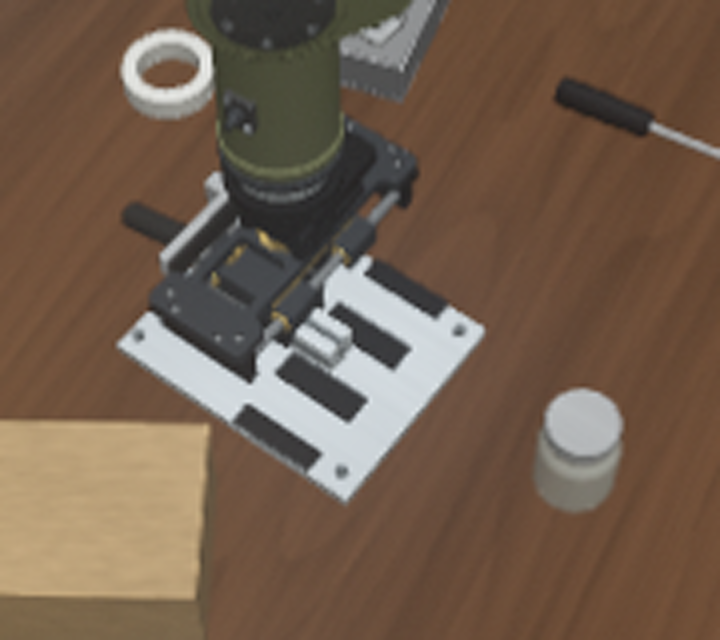

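Emit:
play_rows(translation=[[0,0,-30],[2,0,-40],[2,0,-40],[2,0,-40],[2,0,-40],[2,0,-40],[2,0,-40],[2,0,-40],[2,0,-40],[2,0,-40]], turn=[[0,-0.051,0],[0,0,0],[0,0,0],[0,0,0],[0,0,0],[0,0,0],[0,0,0],[0,0,0],[0,0,0],[0,0,0]], fingers=[-1,-1,-1,-1,-1,-1,-1,-1,-1,-1])

```text
time: 67.27
position: [0.4736, -0.0183, 0.1453]
tool_rot: [-1.569, 0.075, -0.077]
ft_force: [1.0, -0.4, -1.7]
grip_width: 0.283
```

Emit:
play_rows(translation=[[2,0,-40],[2,0,-40],[2,0,-40],[2,0,-40],[2,0,-40],[0,0,-30],[0,0,0],[0,0,0],[0,0,0],[0,0,0]], turn=[[0,0,0],[0,0,0],[0,0,0],[0,0,0],[0,0,0],[0,0,0],[0,0,0],[0,0,0],[0,0,0],[0,0,0]], fingers=[-1,-1,-1,-1,-1,-1,-1,-1,-1,-1])

```text
time: 68.1
position: [0.4621, -0.2447, 0.1449]
tool_rot: [-1.569, 0.074, -0.074]
ft_force: [0.2, 0.5, -1.5]
grip_width: 0.283
```

Run:
```python
from h import *
st();inC()
go((*C(0,60),.021),CA+np.pi/2)
shot("side","s46",(310,60,430,180),5)
```

```text
t 68.1 p [ 462.1 -244.7  144.9] y [ 0.     0.001 -1.   ] z [0.094 0.996 0.001] F [ 0.2  0.5 -1.5] g 0.283 q [-0.47  0.15  0.99  1.89 -0.13  1.17  2.04]
case [ -1.3  66.5 144.9]
shift [  1.3 123.9  -6.6]
turn [-0.001  0.002  0.   ] shift in new axes [  1.3 123.9  -6.5]
```

View pics/s46.png

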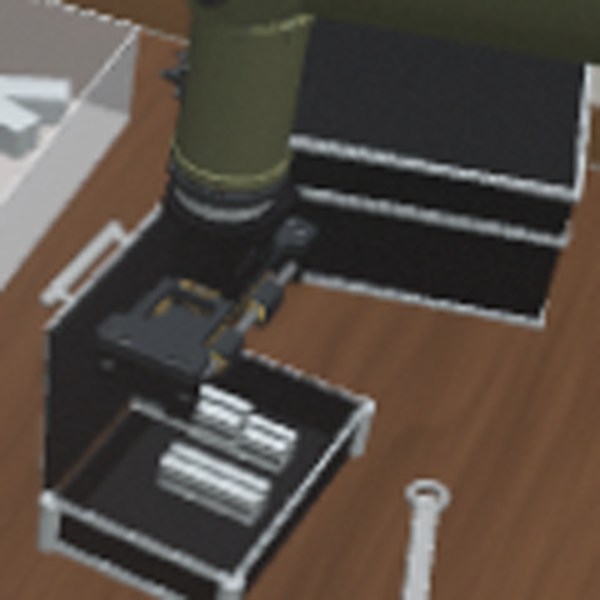

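Emit:
play_rows(translation=[[0.6,15,-3],[0.6,18,-3],[0,20,0],[0,20,0],[0,17,0],[0,14,0],[0,9,0],[0,6,0],[0,4,0],[0,0,0]], turn=[[0,0.002,0],[0,0,0],[0,0,0],[0,0,0],[0,0,0],[0,0,0],[0,0,0],[0,0,0],[0,0,0],[0,0,0]], fingers=[-1,-1,-1,-1,-1,-1,-1,-1,-1,-1])

```text
time: 68.98
position: [0.4623, -0.2523, 0.0219]
tool_rot: [-1.57, 0.077, -0.077]
ft_force: [-0.5, 0.2, -1.1]
grip_width: 0.282
```

Run:
```python
from h import *
st();inC()
shot("side","s47",(310,60,430,180),5)
```

```text
t 68.98 p [ 462.3 -252.3   21.9] y [-0. -0. -1.] z [ 0.098  0.995 -0.   ] F [-0.5  0.2 -1.1] g 0.282 q [-0.33  0.36  0.9   1.99 -0.35  0.95  2.22]
case [-0.4 59.  21.9]
```

View pics/s47.png

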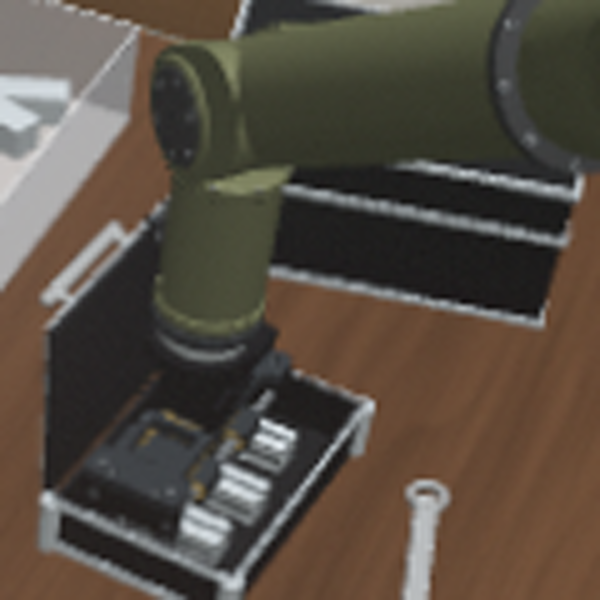

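Emit:
play_rows(translation=[[0,1.5,0],[0,0,0],[0,0,0],[0,0,0],[0,0,0],[0,0,0],[0,-15,0],[0,-30,0],[0,-38,0],[0,-38,0]], turn=[[0,0,0],[0,0,0],[0,0,0],[0,0,0],[0,0,0],[0,0,0],[0,0,0],[0,0,0],[0,0,0],[0,0,0]], fingers=[-1,-1,-1,-0.2,-0.2,-0.2,-0.2,-0.2,-0.2,-0.2])

```text
time: 69.87
position: [0.4614, -0.2526, 0.1425]
tool_rot: [-1.57, 0.08, -0.077]
ft_force: [0.9, 0.4, 0.3]
grip_width: 0.4
```

Emit:
play_rows(translation=[[0,-38,0],[0,-38,0],[0,-38,0],[0,-30,20],[0,0,40],[0,0,40],[0,0,40],[0,0,0],[0,0,0],[0,0,0]], turn=[[0,0,0],[0,0,0],[0,0,0],[0,0,0],[0,0,0],[0,0,0],[0,0,0],[0,0,0],[0,0,0],[0,0,0]], fingers=[-0.5,-0.5,-0.5,-0.5,-0.5,-0.5,-0.5,-0.5,-0.5,-0.5])

```text
time: 70.7
position: [0.4759, -0.1138, 0.2856]
tool_rot: [-1.57, 0.077, -0.078]
ft_force: [-0.3, -0.6, 0.0]
grip_width: 0.251
```

Run:
```python
from h import *
st();inC()
go((*C(126,0),.29),CA)
shot("side","s48",(310,60,430,180),5)
shot("top","t48",(360,150,520,310),3.7)
```

```text
t 70.7 p [ 475.9 -113.8  285.6] y [ 0.    -0.001 -1.   ] z [ 0.099  0.995 -0.001] F [-0.3 -0.6  0. ] g 0.251 q [-0.69 -0.11  0.82  1.76  0.08  1.45  1.59]
case [-2.000e-01  1.981e+02  2.856e+02]
shift [ 126.7   -4.1 -197.8]
turn [0.000e+00 1.569e+00 1.000e-03] shift in new axes [198.1  -4.4 126.2]
```

View pics/s48.png

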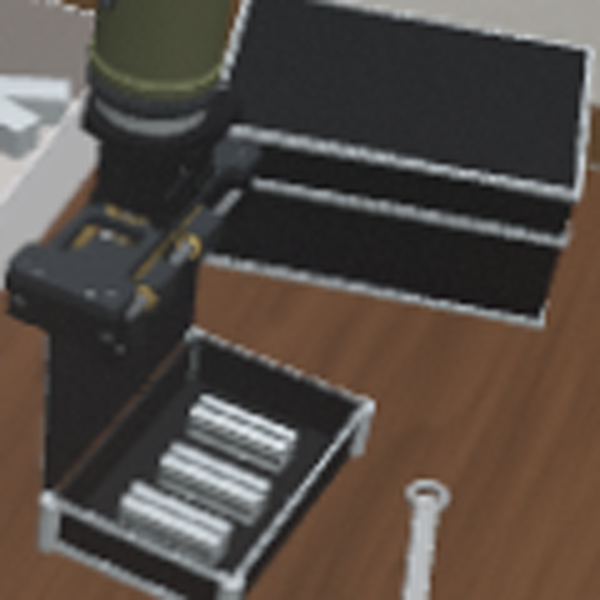

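View pics/t48.png

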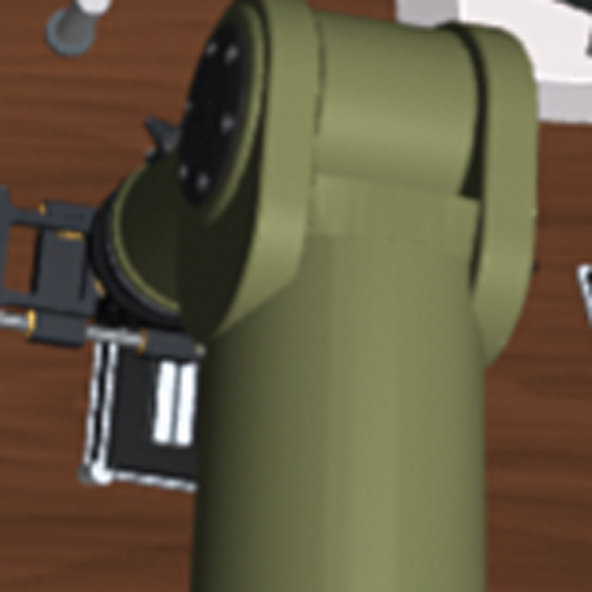

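Emit:
play_rows(translation=[[0,0,0],[0,0,0],[0,0,0],[0,0,0],[0,0,0],[0,0,0],[0,0,0],[0,0,0],[0,0,0],[0,0,0]], turn=[[0,0.12,0],[0,0.12,0],[0,0.12,0],[0,0.12,0],[0,0.12,0],[0,0.12,0],[0,0.12,0],[0,0.12,0],[0,0.12,0],[0,0.12,0]], fingers=[-0.55,-0.55,-0.55,-0.55,-0.55,-0.55,-0.55,-0.55,-0.55,-0.55], grip_force=20)

```text
time: 71.63
position: [0.4758, -0.1149, 0.2855]
tool_rot: [-1.323, 1.013, -1.014]
ft_force: [-0.2, 0.5, 0.8]
grip_width: 0.227
```

Emit:
play_rows(translation=[[0,0,0],[0,0,0],[0,0,0],[0,0,0],[20,0,30],[25,0,30],[30,0,25],[32,0,20],[35,0,15],[35,0,5]], turn=[[0,0.12,0],[0,0.12,0],[0,0.12,0],[0,0.01,0],[0,0,0],[0,0,0],[0,0,0],[0,0,0],[0,0,0],[0,0,0]], fingers=[-0.55,-0.55,-0.55,-0.55,-0.55,-0.55,-0.55,-0.55,-0.55,-0.55])

```text
time: 72.47
position: [0.585, -0.303, 0.2844]
tool_rot: [-1.166, 1.277, -1.278]
ft_force: [-0.7, 0.8, -0.7]
grip_width: 0.23
```

Emit:
play_rows(translation=[[15,0,1],[6,0,0],[0,0,0],[0,0,0],[0,0,0],[0,0,0],[0,0,0],[0,0,0],[0,0,0],[0,0,0]], turn=[[0,0,0],[0,0,0],[0,0,0],[0,0,0],[0,0,0],[0,0,0],[0,0,0],[0,0,0],[0,0,0],[0,0,0]], fingers=[-0.55,-0.55,-0.55,-0.55,-0.55,-0.55,-0.55,-0.55,-0.55,-0.55])

```text
time: 73.3
position: [0.5822, -0.322, 0.2858]
tool_rot: [-1.162, 1.28, -1.281]
ft_force: [1.0, -0.3, 0.0]
grip_width: 0.226
```

Run:
```python
from h import *
st();inC()
go((*C(127.5,0),.155),CA)
shot("side","s49",(310,20,430,140),5)
shot("top","t49",(360,150,520,310),3.7)
```

```text
t 73.3 p [ 582.2 -322.   285.8] y [ 0. -0. -1.] z [ 0.995 -0.097  0.   ] F [ 1.  -0.3  0. ] g 0.226 q [-0.15  0.43  0.88  1.34 -0.33  1.52  0.6 ]
case [125.7   1.2 285.8]
shift [  1.2 130.8   1.7]
turn [-0. -0.  0.] shift in new axes [  1.2 130.8   1.8]
```

View pics/s49.png

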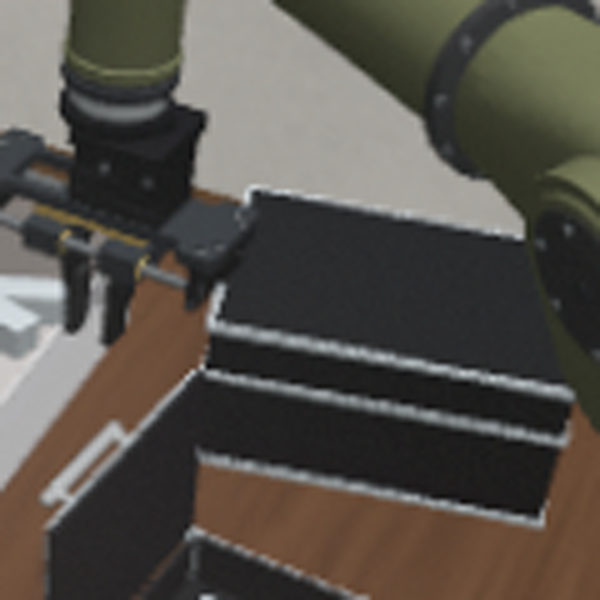

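View pics/t49.png

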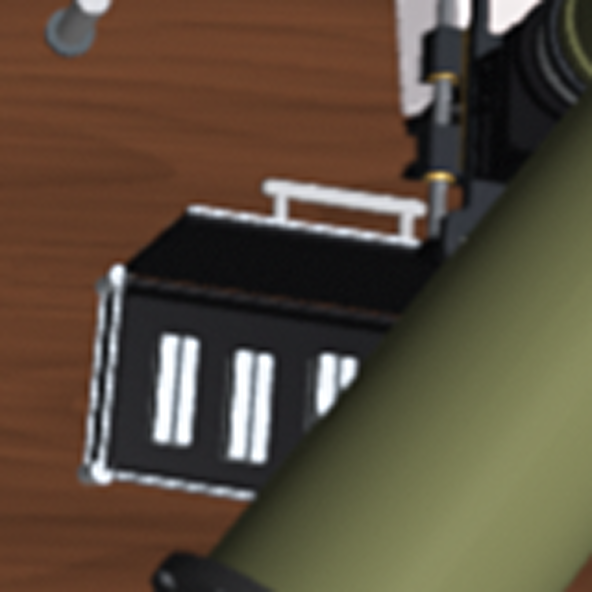

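Emit:
play_rows(translation=[[0.6,20,0.5],[0.6,25,0.5],[0,25,0],[0,22,0],[0,16,0],[0,12,0],[0,8,0],[0,3,0],[0,0,0],[0,0,0]], turn=[[0,0,0],[0,0,0],[0,0,0],[0,0,0],[0,0,0],[0,0,0],[0,0,0],[0,0,0],[0,0,0],[0,0,0]], fingers=[-0.55,-0.55,-0.55,-0.55,-0.55,-0.55,-0.55,-0.55,-0.55,-0.55])

```text
time: 74.23
position: [0.5834, -0.3242, 0.1556]
tool_rot: [-1.161, 1.279, -1.283]
ft_force: [-0.9, 0.2, -0.3]
grip_width: 0.221
```

Run:
```python
from h import *
st();inC()
shot("side","s50",(310,20,430,140),5)
```

```text
t 74.23 p [ 583.4 -324.2  155.6] y [ 0.001 -0.001 -1.   ] z [ 0.995 -0.098  0.001] F [-0.9  0.2 -0.3] g 0.221 q [-0.14  0.5   0.84  1.52 -0.38  1.29  0.64]
case [127.1  -0.9 155.6]
```

View pics/s50.png

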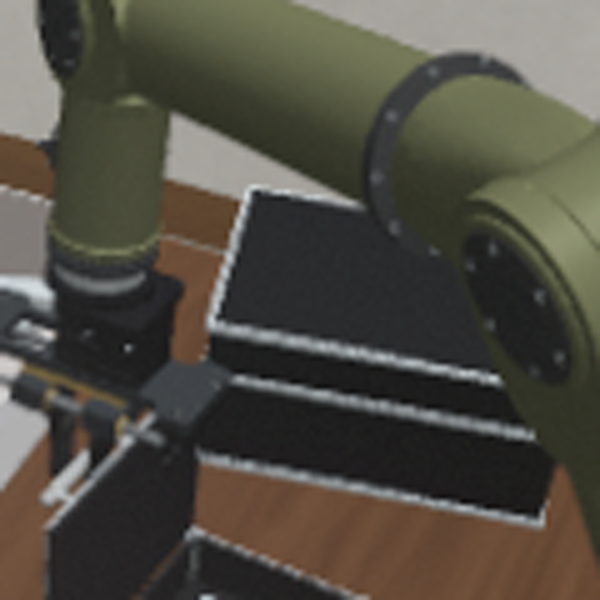

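Emit:
play_rows(translation=[[0,0,0],[0,0,0],[0,0,0],[0,0,0],[0,-4.6,-11.9],[0,-3.4,-12.3],[0,-2.2,-12.6],[0,-0.9,-12.7],[0,0.3,-12.7],[0,0,0]], turn=[[0,0,0],[0,0,0],[0,0,0],[0,0,0],[0,0,0],[0,0,0],[0,0,0],[0,0,0],[0,0,0],[0,0,0]], fingers=[-1,-1,-1,-1,-1,-1,-1,-1,-1,-1])

```text
time: 75.12
position: [0.5204, -0.3175, 0.1669]
tool_rot: [-1.158, 1.281, -1.282]
ft_force: [-2.4, 0.9, 7.9]
grip_width: 0.116
```

Run:
```python
from h import *
st();inC()
shot("side","s51",(310,20,430,170),4)
```

```text
t 75.12 p [ 520.4 -317.5  166.9] y [ 0.002  0.001 -1.   ] z [ 0.995 -0.099  0.002] F [-2.4  0.9  7.9] g 0.116 q [-0.21  0.36  0.89  1.66 -0.29  1.26  0.64]
case [ 63.7  -0.3 166.9]
```

View pics/s51.png

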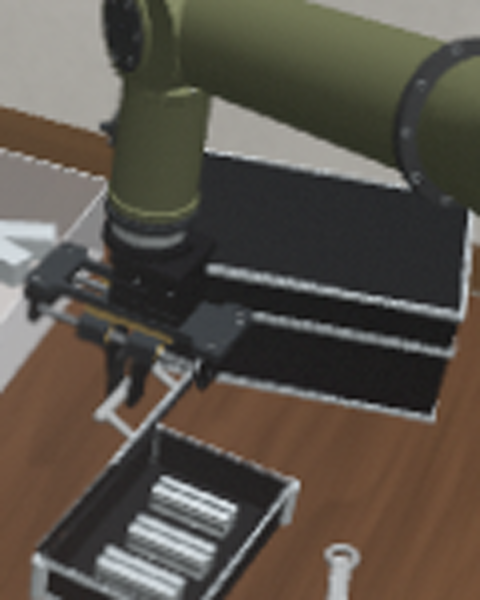

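Emit:
play_rows(translation=[[0,-1,0],[0,1.6,-12.6],[0,2.9,-12.4],[0,4.1,-12.1],[0,5.3,-11.6],[0,6.4,-11],[0,7.5,-10.3],[0,0,0],[0,0,0],[0,0,0]], turn=[[0,0,0],[0,0,0],[0,0,0],[0,0,0],[0,0,0],[0,0,0],[0,0,0],[0,0,0],[0,0,0],[0,0,0]], fingers=[-1,-1,-1,-1,-1,-1,-1,-1,-1,-1])

```text
time: 76.0
position: [0.4513, -0.3102, 0.138]
tool_rot: [-1.162, 1.282, -1.28]
ft_force: [1.0, 2.1, -4.5]
grip_width: 0.119
```

Run:
```python
from h import *
st();inC()
shot("side","s52",(310,20,430,170),4)
```

```text
t 76.0 p [ 451.3 -310.2  138. ] y [-0.002  0.    -1.   ] z [ 0.995 -0.097 -0.002] F [ 1.   2.1 -4.5] g 0.119 q [-0.27  0.23  0.93  1.84 -0.2   1.17  0.63]
case [ -5.7   0.3 138. ]
```

View pics/s52.png

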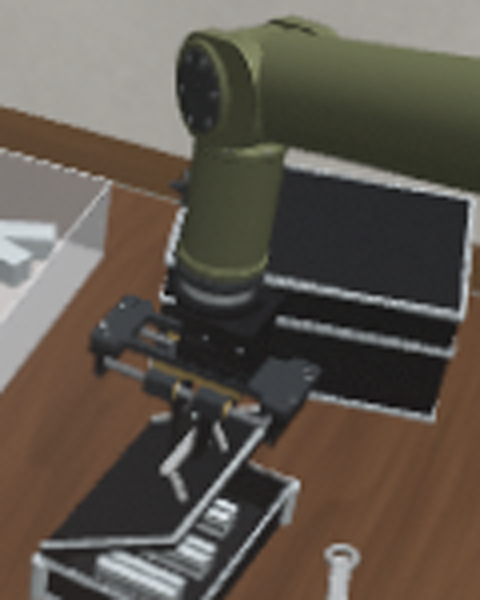

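Emit:
play_rows(translation=[[0,8.5,-9.5],[0,9.4,-8.6],[0,10.2,-7.7],[0,10.9,-6.6],[0,11.5,-5.5],[0,3,-1.5],[0,0,0],[0,0,0],[0,0,0],[0,0,0]], turn=[[0,0,0],[0,0,0],[0,0,0],[0,0,0],[0,0,0],[0,0,0],[0,0,0],[0,0,0],[0,0,0],[0,0,0]], fingers=[-1,-1,-1,-1,-1,-1,-1,-1,-1,-1])

```text
time: 76.88
position: [0.4136, -0.3066, 0.0845]
tool_rot: [-1.161, 1.278, -1.282]
ft_force: [6.1, 2.3, -4.7]
grip_width: 0.12
```

Run:
```python
from h import *
st();inC()
shot("side","s53",(330,60,430,200),4)
```

```text
t 76.88 p [ 413.6 -306.6   84.5] y [ 0.002 -0.001 -1.   ] z [ 0.995 -0.097  0.002] F [ 6.1  2.3 -4.7] g 0.12 q [-0.26  0.21  0.93  1.97 -0.19  1.05  0.67]
case [-43.6   0.2  84.5]
```

View pics/s53.png

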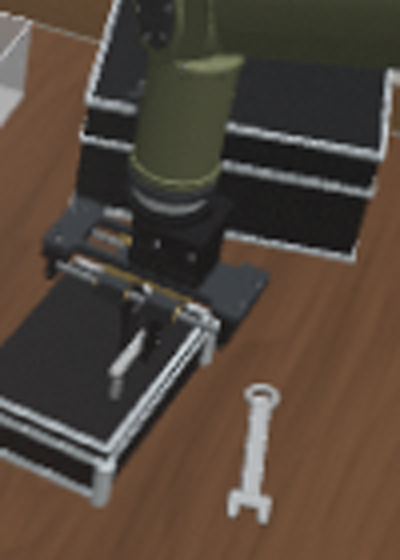

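Emit:
play_rows(translation=[[0,1.5,0],[0,1.5,0],[0,1,0],[0,1,0],[0,0,0],[0,0,0],[0,0,0],[0,0,0],[0,0,0],[0,0,0]], turn=[[0,0,0],[0,0,0],[0,0,0],[0,0,0],[0,0,0],[0,0,0],[0,0,0],[0,0,0],[0,0,0],[0,0,0]], fingers=[-1,-1,-1,-1,-1,-1,-1,-1,-1,-1])

```text
time: 77.77
position: [0.4133, -0.3069, 0.0827]
tool_rot: [-1.159, 1.28, -1.28]
ft_force: [-4.6, 8.8, 24.3]
grip_width: 0.117
```

Run:
```python
from h import *
st();inC()
```

```text
t 77.77 p [ 413.3 -306.9   82.7] y [ 0.001  0.002 -1.   ] z [ 0.995 -0.097  0.001] F [-4.6  8.8 24.3] g 0.117 q [-0.25  0.21  0.93  1.97 -0.2   1.05  0.67]
case [-43.8  -0.2  82.7]
```

Emit:
play_rows(translation=[[0,-3,0],[0,0,0],[0,0,0],[0,0,0],[0,0,0],[0,-15,0],[0,-30,0],[0,-38,0],[0,-38,0],[0,-38,0]], turn=[[0,0,0],[0,0,0],[0,0,0],[0,0,0],[0,0,0],[0,0,0],[0,0,0],[0,0,0],[0,0,0],[0,0,0]], fingers=[-0.2,-0.2,-0.2,-0.2,-0.2,-0.2,-0.2,-0.2,-0.2,-0.2])

```text
time: 78.6
position: [0.4113, -0.3072, 0.2433]
tool_rot: [-1.162, 1.282, -1.282]
ft_force: [1.0, -0.1, -0.1]
grip_width: 0.397
```

Emit:
play_rows(translation=[[-40,0,0],[-40,0,0],[-40,0,0],[-40,0,0],[-40,0,0],[-40,0,0],[0,0,0],[0,0,0],[0,0,0],[0,0,0]], turn=[[0,0,0],[0,0,0],[0,0,0],[0,0,0],[0,0,0],[0,0,0],[0,0,0],[0,0,0],[0,0,0],[0,0,0]], fingers=[-0.2,-0.2,-0.2,-0.2,-0.2,-0.2,-0.2,-0.2,-0.2,-0.2])

```text
time: 79.43
position: [0.4355, -0.0697, 0.2418]
tool_rot: [-1.161, 1.283, -1.283]
ft_force: [0.4, 0.2, 0.3]
grip_width: 0.398
```

Run:
```python
from h import *
st();inC()
shot("side","s54",(310,80,430,190),6)
shot("top","t54",(150,130,510,340),2.2)
shot("side","s55")
```

```text
t 79.43 p [435.5 -69.7 241.8] y [-0.    -0.001 -1.   ] z [ 0.995 -0.1   -0.   ] F [0.4 0.2 0.3] g 0.398 q [-0.56 -0.19  0.58  1.92  0.11  1.38 -0.11]
case [-44.8 238.  241.8]
```

View pics/s54.png

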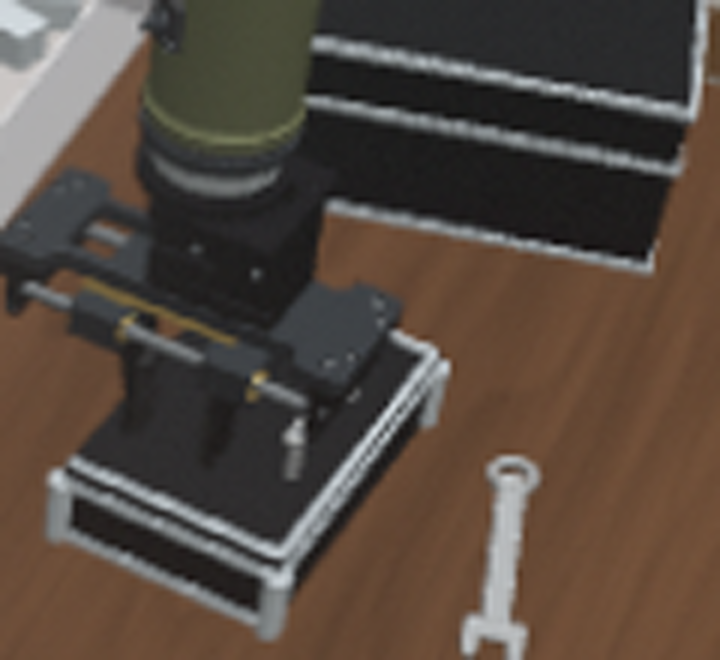

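View pics/t54.png

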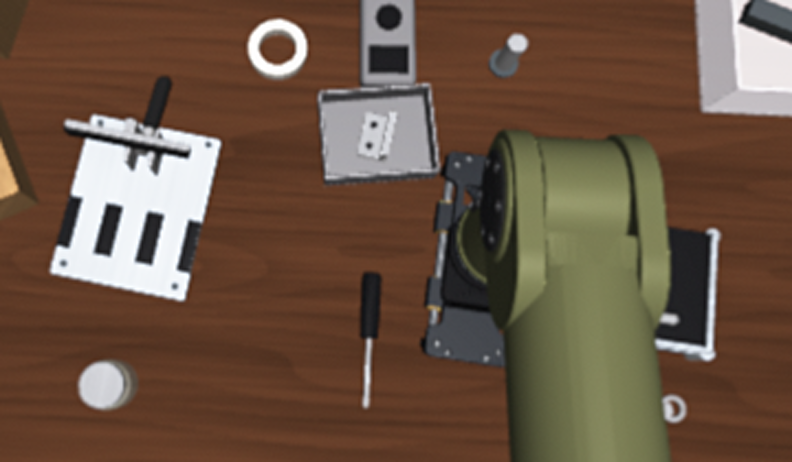

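View pics/s55.png

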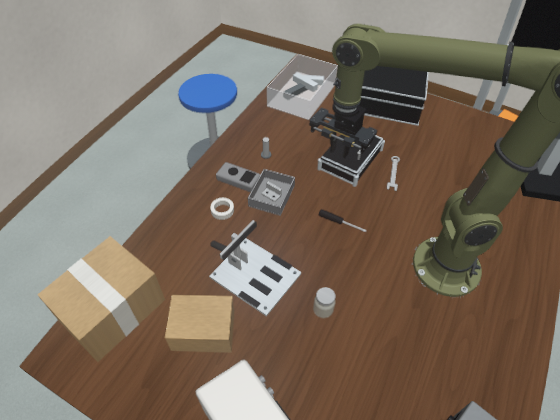

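Emit:
play_rows(translation=[[-30,0,15],[-38,0,15],[-38,0,15],[-38,0,15],[-30,0,10],[0,0,0],[0,0,0],[0,0,0],[0,0,0],[0,0,0]], turn=[[0,0,0],[0,0,0],[0,0,0],[0,0,0],[0,0,0],[0,0,0],[0,0,0],[0,0,0],[0,0,0],[0,0,0]], fingers=[-0.2,-0.2,-0.2,-0.2,-0.2,-0.2,-0.2,-0.2,-0.2,-0.2])

```text
time: 80.42
position: [0.5223, 0.0964, 0.2422]
tool_rot: [-1.159, 1.283, -1.283]
ft_force: [0.4, -0.3, 1.0]
grip_width: 0.4
```

Run:
```python
from h import *
st()
# predicted shut-lid outline
pts=[(*C(x,y),.058) for x,y in((75,115),(75,-115),(-75,-115),(-75,115))]+[(*C(-45,s*50),.093) for s in(-1,1)]
shot("side","s56",(310,100,420,190),6.5,px("side",pts))
shot("top","t56",(375,205,490,300),6,px("top",pts))
```

```text
t 80.42 p [522.3  96.4 242.2] y [ 0.001 -0.    -1.   ] z [ 0.995 -0.101  0.001] F [ 0.4 -0.3  1. ] g 0.4 q [-0.68  0.05  0.47  1.73 -0.02  1.36 -0.31]
```

View pics/s56.png

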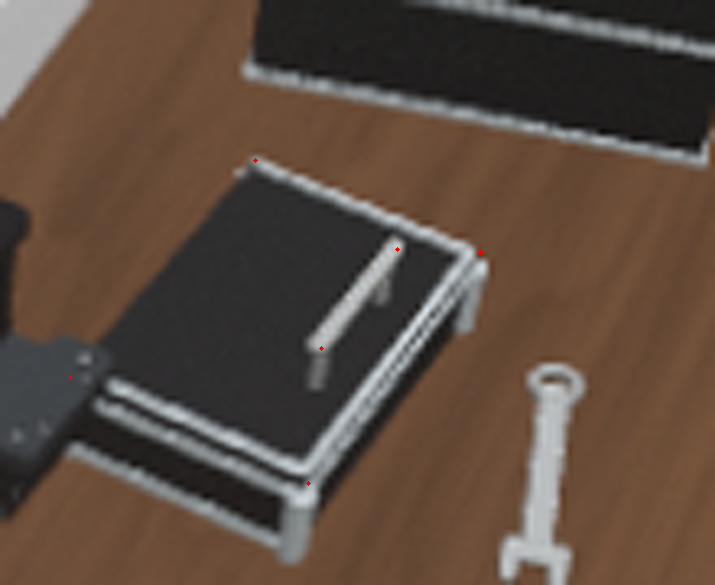

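View pics/t56.png

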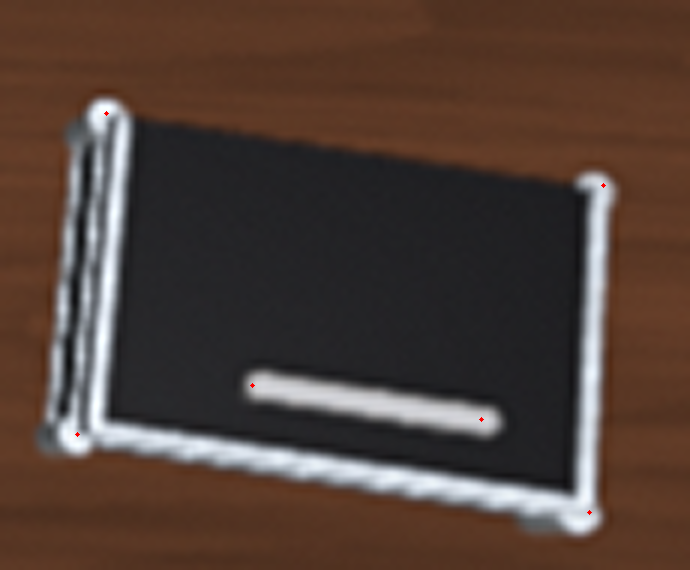

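Run:
```python
from bench import ctrl
print(ctrl.close_job())
```

```text
the job is handed in; nothing more can be done
None
```

I did the whole job in the order asked and handed it in at about 80 s, with the gripper empty and clear of everything.

- **Pressing:** All three bars went into the three jig lanes. I pushed the clamp over centre onto them and left it closed, hands off, for roughly 3.5–4 s. I then swung it fully back open.
- **Packing:** The wrongly packed part was the angle bracket, and it now lies in the grey bin. The three pressed bars lie flat and side by side on the case floor, and the lid is shut.

**Last checks:**
- **Clamp and jig:** In the pictures the clamp is back in its starting open position and the lanes are empty.
- **Bin and bars:** The bracket is in the bin. The bars were seen flat in the case just before the lid closed.
- **Lid:** The handle sits within about a pixel (a few mm) of where a shut lid should put it, and pressing it down met 24 N of resistance.
- **Other things:** The tools and other items I could see looked unmoved.

**What did not go smoothly:**
- **Bracket trip:** On the way back from the bin the gripper came too close behind the clamp arm. Force readings stayed under 3 N and the clamp did not move.
- **Middle bar:** I gripped it about 7–10 mm off centre, so it was held slightly skewed, but it still lay flat in the case.
- **Lid opening:** The force peaked at about 25 N while the lid was being opened.

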